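# Fit the iron cores into the electromagnet coils and switch on

## Robot

A 7-joint arm with a two-finger parallel gripper is mounted at the origin on the work surface. World frame = base frame: x ahead of the robot, y to its left, z up, the work surface at z = 0. Lengths are in m, angles in rad, forces in N, time in s.
With the tool pointing down it reaches from about 0.4 to 0.85 m from the base axis. Payload 4.5 kg.
Tool frame: the origin (TCP) lies between the finger pads; the fingertips stand 14 mm ahead of it and the grasp point (between the pads) lies 5 mm behind it; y points along the fingers, z is the direction in which the jaws open and shut, and the axes are right-handed (so a half turn about y gives the same grasp; the last joint's range is limited). The gripper opens to 88 mm and grips with 3 to 60 N. Pads are 18 mm wide; open, the fingers measure 123 mm over their backs; the gripper's body (75 mm by 187 mm) begins 45 mm behind the grasp point.
Start: joints at [1.149, 0.689, -0.195, 1.565, 0.157, 0.902, -0.215], TCP at [0.275, -0.561, 0.229] pointing down, gripper open.
Joint ranges: [-3.01, 3.01], [-0.46, 2.08], [-1.47, 1.51], [0.13, 2.56], [-1, 4.14], [0.04, 2.09], [-2.66, 2.66]. Speed limits (rad/s): [2.57, 2.57, 3.14, 3.14, 3.14, 3.14, 3.14].

## Interface

Orientations are given as a unit quaternion [w, x, y, z].
In Python, from cell import arm, read_camera gives the robot as it stands. The module is installed in compiled form; this text tells all that it offers.
- The arm moves only by the tool jog_arm, never from a script. Its argument "motion" is a list of rows, each an object with "translation": the shift along the tool's x, y, z in cm, a list of three; "rotation": the turn, a rotation vector about the tool's x, y, z in rad, a list of three; "claw": the finger opening in cm, from 0 to 8.81. In form: [{"translation": [x, y, z], "rotation": [rx, ry, rz], "claw": claw}, ...]. A call has 1 to 5 rows; each row shifts and turns the commanded pose from where the row before left it, along the tool's axes as they then stand; what a row does not reach is not made up. A row lasts 1/10 s, in which the tool goes at most 50 mm and 8.59 degrees, less where a joint would pass 70% of its speed; a pose out of reach is approached as far as the arm can. A call is refused whole if a number of a shift passes 5 or a number of a turn 0.15, either way. A call with a gripper value outside its range is refused whole. The fingers move at their own pace and stop on an object; "squeeze" is the grip in N (left out, the last holds). Time passes only in rows, so rows that do not move let the fingers close. It gives the time, the measured TCP pose, the force and the opening at its end, in the units of the state.
- arm.get_obs(): the state, without advancing time (a new reading comes with each control period).
- read_camera(name): name is "scene" or "side" or "wrist"; returns a dict with "pixels" (480x640x3 uint8, blue, green, red), "fov_y" (degrees; the focal length in pixels is half the picture's height over the tangent of half this angle, whatever the lens; pixels are square), "cx", "cy" (the principal point, pixels), "position" and "rotation" of the camera in the world; the wrist camera has in their place "hand_eye" (4x4, takes a point from camera to tool coordinates, whose origin is the TCP and whose axes are the tool frame's). Camera axes: x right, y up, looking along -z (the intrinsics and any distortion apply to the point x, -y, -z); pixel columns grow to the right and rows downward; lengths in m; the calibration is good to about 2 mm. A picture is of the moment at which its call begins: read the wrist's pose just before it. There is no depth.
- arm.hand_in(): hands the job in, once; it reports no verdict.
The state is a dict: "time_s": time; "q": joint angles; "dq": joint speeds; "effort": joint torques, N m; "eef_pos": TCP position; "orientation": TCP orientation; "ft_force": force on the tool from outside, world axes, zero at the start; "moment": the same for the moment, N m; "gripper_width": finger opening in m.
Only numpy, scipy, OpenCV 4.12 (cv2) and the standard library are available. Lean on these libraries where they do the work, as an engineer would, in place of code of your own. Each camera call takes 0.05 s, during which the arm holds its last target.

## Task

Set up the electromagnet demonstration. First open the knife switch, swinging its blade well up out of the jaws. Then feed each square iron bar core lying on the bench endwise, straight through the bore of a coil (one core to a coil, any coil, either end first) until it comes up solid against the upright iron yoke plate behind the coil, with no air gap, easing it in without forcing or ramming it; when every core is home, close the switch fully and let everything go, leaving the other things on the bench where they stand.

Things in the scene. Friction and masses are not known exactly. Their poses are not given: they have to be found in the camera images.
- core_1: Laminated soft-iron bar core, plain grey steel, 180 x 14 x 14 mm square bar, 0.27 kg, loose on the bench. Origin at its centre; its x axis runs along the bar. Both ends are alike and it may go in either way round and on any of its four sides. Two or three of the three cores are present in a run.
- core_2: Laminated soft-iron bar core, plain grey steel, 180 x 14 x 14 mm square bar, 0.27 kg, loose on the bench. Origin at its centre; its x axis runs along the bar. Both ends are alike and it may go in either way round and on any of its four sides. Two or three of the three cores are present in a run.
- core_3: Laminated soft-iron bar core, plain grey steel, 180 x 14 x 14 mm square bar, 0.27 kg, loose on the bench. Origin at its centre; its x axis runs along the bar. Both ends are alike and it may go in either way round and on any of its four sides. Two or three of the three cores are present in a run.
- coil_1: Electromagnet coil 1, screwed down: copper-wound bobbin, black end flanges 52 mm square (tops 76 mm above the bench), grey base 174 x 70 x 16 mm. Origin on the bench under the bore axis; x axis along the bore in the feeding direction, from mouth to yoke; z up. Straight level bore, 18 mm square, from the mouth at x = -60 mm to the far flange at x = +50 mm. The base begins at x = -58 mm.
- mouth_1 (a point): Centre of the open mouth of coil 1's bore, in the plane of the front flange, 50 mm above the bench (the height of the bore axis). The first 8 mm behind it flare: 26 mm square at the mouth, narrowing to 18 mm.
- yoke_1: Upright iron yoke plate behind coil 1, 50 mm wide, 10 mm thick, top 78 mm above the bench, fixed. Origin on the face that the core must meet, on the bore axis; x axis in the feeding direction. Its gap to the far flange differs from coil to coil (4 to 18 mm): a core comes up solid 114 to 128 mm past the mouth, 52 to 66 mm of it still standing out in front.
- coil_2: Electromagnet coil 2, screwed down: copper-wound bobbin, black end flanges 52 mm square (tops 76 mm above the bench), grey base 174 x 70 x 16 mm. Origin on the bench under the bore axis; x axis along the bore in the feeding direction, from mouth to yoke; z up. Straight level bore, 18 mm square, from the mouth at x = -60 mm to the far flange at x = +50 mm. The base begins at x = -58 mm.
- mouth_2 (a point): Centre of the open mouth of coil 2's bore, in the plane of the front flange, 50 mm above the bench (the height of the bore axis). The first 8 mm behind it flare: 26 mm square at the mouth, narrowing to 18 mm.
- yoke_2: Upright iron yoke plate behind coil 2, 50 mm wide, 10 mm thick, top 78 mm above the bench, fixed. Origin on the face that the core must meet, on the bore axis; x axis in the feeding direction. Its gap to the far flange differs from coil to coil (4 to 18 mm): a core comes up solid 114 to 128 mm past the mouth, 52 to 66 mm of it still standing out in front.
- coil_3: Electromagnet coil 3, screwed down: copper-wound bobbin, black end flanges 52 mm square (tops 76 mm above the bench), grey base 174 x 70 x 16 mm. Origin on the bench under the bore axis; x axis along the bore in the feeding direction, from mouth to yoke; z up. Straight level bore, 18 mm square, from the mouth at x = -60 mm to the far flange at x = +50 mm. The base begins at x = -58 mm.
- mouth_3 (a point): Centre of the open mouth of coil 3's bore, in the plane of the front flange, 50 mm above the bench (the height of the bore axis). The first 8 mm behind it flare: 26 mm square at the mouth, narrowing to 18 mm.
- yoke_3: Upright iron yoke plate behind coil 3, 50 mm wide, 10 mm thick, top 78 mm above the bench, fixed. Origin on the face that the core must meet, on the bore axis; x axis in the feeding direction. Its gap to the far flange differs from coil to coil (4 to 18 mm): a core comes up solid 114 to 128 mm past the mouth, 52 to 66 mm of it still standing out in front.
- knife: Open knife switch, fixed to the bench: white ceramic base 135 x 56 x 14 mm with brass jaws, their tops 57 mm above the bench. Origin on the bench; x axis points along the shut blade from hinge to handle. The hinge axis is level, along its y axis, at x = -45 mm and 48 mm above the bench. The base ends at x = +55 mm, so that the handle overhangs it.
- blade (a joint): Angle of the switch blade in rad: 0 = shut, level in the jaws (its end stop); 1.45 = fully open, almost upright. It starts shut and stays where it is left; moving it takes 1 to 2 N at the handle.
- handle (a point): Centre of the blade's round black handle, 110 mm from the hinge axis; the handle is 18 mm thick and 50 mm long, along the blade. It moves with the blade.
- dish: Glass dish, 90 mm wide, 14 mm high; bystander, to be left where it is. Origin on its underside.
- dish_lid: Glass dish lid, 94 mm wide, 12 mm high; bystander, to be left where it is. Origin on its underside.
- driver: Screwdriver, 150 mm long, lying down; bystander, to be left where it is. Origin on its underside.
- dropper: Small glass dropper bottle with a red bulb, 46 mm wide, 90 mm high; bystander, to be left where it is. Origin on its underside.
- beaker: Glass beaker, 72 mm wide, 95 mm high; bystander, to be left where it is. Origin on its underside.
- u_core: U-shaped iron core lying flat, 100 x 80 x 22 mm, not used here; bystander, to be left where it is. Origin on its underside.
- cells: Battery holder with two cells, 120 x 75 mm, 36 mm high, not used here; bystander, to be left where it is. Origin on its underside.
Not all that is in view belongs to the job. Leave any red look-alike of the knife alone.

How it is judged:
On the way, in this order (a step that is already met when the one before it is completed fails the run):
1. the knife switch is opened, its blade well up (value of joint blade above 0.7 rad), for 0.2 s.
2. with the switch still open, every core present is home in a coil, against its yoke plate (((x of core_1 in the frame of yoke_1 between -0.093 and -0.086 m and y of core_1 in the frame of yoke_1 between -0.006 and 0.006 m and z of core_1 in the frame of yoke_1 between -0.006 and 0.006 m and angle between the x axis of core_1 and the x axis of yoke_1, either way round below 0.06 rad) or (x of core_1 in the frame of yoke_2 between -0.093 and -0.086 m and y of core_1 in the frame of yoke_2 between -0.006 and 0.006 m and z of core_1 in the frame of yoke_2 between -0.006 and 0.006 m and angle between the x axis of core_1 and the x axis of yoke_2, either way round below 0.06 rad) or (x of core_1 in the frame of yoke_3 between -0.093 and -0.086 m and y of core_1 in the frame of yoke_3 between -0.006 and 0.006 m and z of core_1 in the frame of yoke_3 between -0.006 and 0.006 m and angle between the x axis of core_1 and the x axis of yoke_3, either way round below 0.06 rad)) and ((x of core_2 in the frame of yoke_1 between -0.093 and -0.086 m and y of core_2 in the frame of yoke_1 between -0.006 and 0.006 m and z of core_2 in the frame of yoke_1 between -0.006 and 0.006 m and angle between the x axis of core_2 and the x axis of yoke_1, either way round below 0.06 rad) or (x of core_2 in the frame of yoke_2 between -0.093 and -0.086 m and y of core_2 in the frame of yoke_2 between -0.006 and 0.006 m and z of core_2 in the frame of yoke_2 between -0.006 and 0.006 m and angle between the x axis of core_2 and the x axis of yoke_2, either way round below 0.06 rad) or (x of core_2 in the frame of yoke_3 between -0.093 and -0.086 m and y of core_2 in the frame of yoke_3 between -0.006 and 0.006 m and z of core_2 in the frame of yoke_3 between -0.006 and 0.006 m and angle between the x axis of core_2 and the x axis of yoke_3, either way round below 0.06 rad)) and ((x of core_3 in the frame of yoke_1 between -0.093 and -0.086 m and y of core_3 in the frame of yoke_1 between -0.006 and 0.006 m and z of core_3 in the frame of yoke_1 between -0.006 and 0.006 m and angle between the x axis of core_3 and the x axis of yoke_1, either way round below 0.06 rad) or (x of core_3 in the frame of yoke_2 between -0.093 and -0.086 m and y of core_3 in the frame of yoke_2 between -0.006 and 0.006 m and z of core_3 in the frame of yoke_2 between -0.006 and 0.006 m and angle between the x axis of core_3 and the x axis of yoke_2, either way round below 0.06 rad) or (x of core_3 in the frame of yoke_3 between -0.093 and -0.086 m and y of core_3 in the frame of yoke_3 between -0.006 and 0.006 m and z of core_3 in the frame of yoke_3 between -0.006 and 0.006 m and angle between the x axis of core_3 and the x axis of yoke_3, either way round below 0.06 rad)) and value of joint blade above 0.6 rad), for 0.3 s.
3. the knife switch is closed (value of joint blade below 0.08 rad), for 0.2 s.
At the end, for the whole second after the job is handed in: Every core present lies in a coil's bore, its end within 3 mm of the yoke plate's face, at rest; the switch blade is shut to within 0.08 rad (((x of core_1 in the frame of yoke_1 between -0.093 and -0.086 m and y of core_1 in the frame of yoke_1 between -0.006 and 0.006 m and z of core_1 in the frame of yoke_1 between -0.006 and 0.006 m and angle between the x axis of core_1 and the x axis of yoke_1, either way round below 0.06 rad) or (x of core_1 in the frame of yoke_2 between -0.093 and -0.086 m and y of core_1 in the frame of yoke_2 between -0.006 and 0.006 m and z of core_1 in the frame of yoke_2 between -0.006 and 0.006 m and angle between the x axis of core_1 and the x axis of yoke_2, either way round below 0.06 rad) or (x of core_1 in the frame of yoke_3 between -0.093 and -0.086 m and y of core_1 in the frame of yoke_3 between -0.006 and 0.006 m and z of core_1 in the frame of yoke_3 between -0.006 and 0.006 m and angle between the x axis of core_1 and the x axis of yoke_3, either way round below 0.06 rad)) and ((x of core_2 in the frame of yoke_1 between -0.093 and -0.086 m and y of core_2 in the frame of yoke_1 between -0.006 and 0.006 m and z of core_2 in the frame of yoke_1 between -0.006 and 0.006 m and angle between the x axis of core_2 and the x axis of yoke_1, either way round below 0.06 rad) or (x of core_2 in the frame of yoke_2 between -0.093 and -0.086 m and y of core_2 in the frame of yoke_2 between -0.006 and 0.006 m and z of core_2 in the frame of yoke_2 between -0.006 and 0.006 m and angle between the x axis of core_2 and the x axis of yoke_2, either way round below 0.06 rad) or (x of core_2 in the frame of yoke_3 between -0.093 and -0.086 m and y of core_2 in the frame of yoke_3 between -0.006 and 0.006 m and z of core_2 in the frame of yoke_3 between -0.006 and 0.006 m and angle between the x axis of core_2 and the x axis of yoke_3, either way round below 0.06 rad)) and ((x of core_3 in the frame of yoke_1 between -0.093 and -0.086 m and y of core_3 in the frame of yoke_1 between -0.006 and 0.006 m and z of core_3 in the frame of yoke_1 between -0.006 and 0.006 m and angle between the x axis of core_3 and the x axis of yoke_1, either way round below 0.06 rad) or (x of core_3 in the frame of yoke_2 between -0.093 and -0.086 m and y of core_3 in the frame of yoke_2 between -0.006 and 0.006 m and z of core_3 in the frame of yoke_2 between -0.006 and 0.006 m and angle between the x axis of core_3 and the x axis of yoke_2, either way round below 0.06 rad) or (x of core_3 in the frame of yoke_3 between -0.093 and -0.086 m and y of core_3 in the frame of yoke_3 between -0.006 and 0.006 m and z of core_3 in the frame of yoke_3 between -0.006 and 0.006 m and angle between the x axis of core_3 and the x axis of yoke_3, either way round below 0.06 rad)) and value of joint blade below 0.08 rad and linear speed of each of core_1, core_2, core_3 below 0.02 m/s); the robot touches nothing.
It fails at once if a coil's plastic bobbin is strained with more than 120 N by a core that binds or is forced (contact force between any of core_1, core_2, core_3 and coil_1 above 120 N or contact force between any of core_1, core_2, core_3 and coil_2 above 120 N or contact force between any of core_1, core_2, core_3 and coil_3 above 120 N).
It fails at once if a core is rammed against a yoke plate with more than 120 N (contact force between any of core_1, core_2, core_3 and yoke_1 above 120 N or contact force between any of core_1, core_2, core_3 and yoke_2 above 120 N or contact force between any of core_1, core_2, core_3 and yoke_3 above 120 N).
It fails at once if a bystander is shifted by more than 40 mm (distance of any of dish, dish_lid, driver, dropper, beaker, u_core, cells from where it was at the start of the episode above 0.04 m).
It fails at once if the dropper bottle or the beaker is tipped over (angle between any of dropper, beaker's own z axis and vertical above 0.6 rad).
Of core_1, core_2, core_3 only 2 to 3 are there at a start; the rules pass over those that are not, and their reading is None.
At some moment in a run one of core_1, core_2, core_3 may be knocked a few centimetres aside while the robot is not near it.
Once in a run the grip may slacken for a moment while it holds something.
It also fails if it takes over 210 s, if anything falls off the work surface, if the arm or the gripper's body presses on something with over 40 N, if the wrist force passes 120 N, or if a joint passes its speed limit or range.

## Working session

There is one attempt and no reset: what is moved stays moved. The work goes in short steps, Python scripts to look and compute and a tool call to move; the robot and the scene stay as the last step left them, time stands still between calls to the robot, and variables do not carry over. Pictures are saved under pics/ and viewed, and the job is handed in when it is done.

Besides the shell and the picture viewer there is one more tool, called by a JSON object that holds its "name" and its "arguments". jog_arm: Moves the arm, as the interface text tells. Its arguments: {"type":"object","properties":{"motion":{"type":"array"},"squeeze":{"type":"number"}},"required":["motion"]}

```bash
mkdir -p pics; ls
cat > h.py <<'E'
import numpy as np, cv2, json
from cell import arm, read_camera
def snap(name,fn):
    o=arm.get_obs(); c=read_camera(name); cv2.imwrite('pics/'+fn+'.png',c['pixels'])
    np.save('pics/'+fn+'.npy',{'c':c,'o':o},allow_pickle=True); return c,o
E
python3 - <<'E'
from h import *
for n in ['scene','side','wrist']:
    c,o=snap(n,n+'0'); print({k:v for k,v in c.items() if k!='pixels'})
print(o)
E
```

```text
pics
{'fov_y': 42.45445669793985, 'cx': 323.44065907816406, 'cy': 223.14706557222598, 'position': array([1.04450686, 0.87211248, 1.19867381]), 'rotation': array([0.24093648, 0.08670633, 0.33459268, 0.90690648])}
{'fov_y': 49.57805419865758, 'cx': 308.85046990493043, 'cy': 238.11079941777092, 'position': array([-0.24246294,  0.78255328,  1.25664903]), 'rotation': array([-0.3724303 , -0.14067316,  0.33434104,  0.85423814])}
{'fov_y': 63.588116874067325, 'cx': 326.1188636835648, 'cy': 239.5057969582146, 'hand_eye': array([[-2.20986488e-04, -9.64048434e-01, -2.65726491e-01,
        -6.78971112e-02],
       [ 2.31383225e-04,  2.65726441e-01, -9.64048445e-01,
        -1.54875175e-01],
       [ 9.99999949e-01, -2.74526333e-04,  1.64342683e-04,
         5.07913439e-04],
       [ 0.00000000e+00,  0.00000000e+00,  0.00000000e+00,
         1.00000000e+00]])}
{'time_s': 0.1, 'q': array([ 1.14881013,  0.68992951, -0.19448023,  1.56622177,  0.15731868,
        0.90251068, -0.21511496]), 'dq': array([-7.54321688e-04, -2.59976549e-03,  8.87908247e-05, -3.10499410e-03,
        1.15049842e-03,  2.80748045e-04,  1.16855414e-03]), 'effort': array([-3.19826904e-03, -5.28501177e+01, -1.27159953e+00, -1.53836596e+01,
       -5.25943469e-02,  1.94116823e-03,  4.53813107e-05]), 'eef_pos': array([ 0.27478443, -0.56070664,  0.22817576]), 'orientation': array([ 0.1595786 , -0.15995585,  0.6893838 , -0.68825778]), 'ft_force': array([ 0.5808129 ,  0.48902932, -0.67560268]), 'moment': array([-0.02221532,  0.04921768,  0.00101414]), 'gripper_width': 0.08844359643765175}
```

View pics/scene0.png

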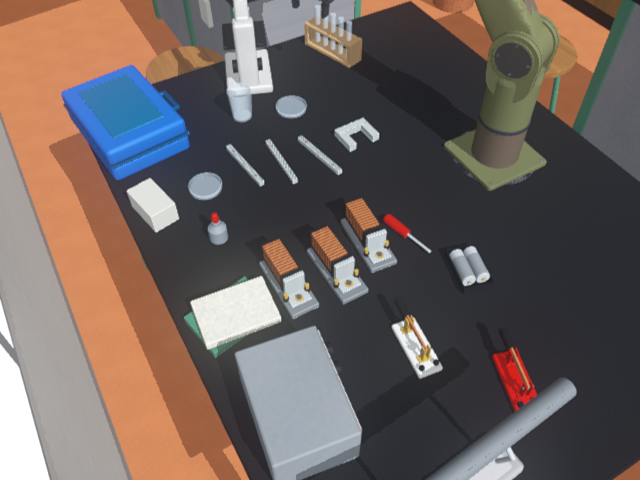

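View pics/side0.png

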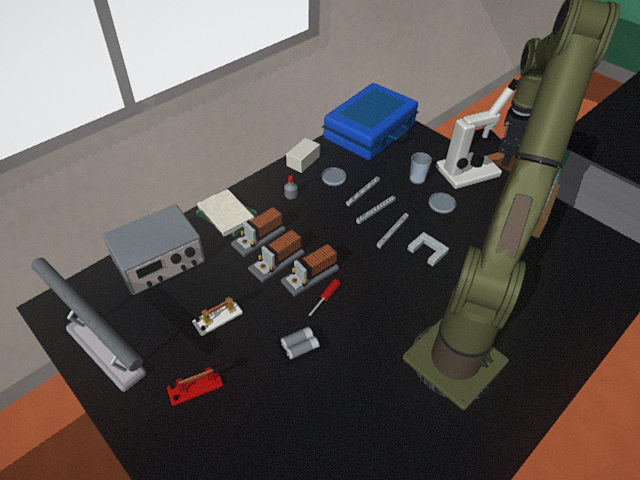

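View pics/wrist0.png

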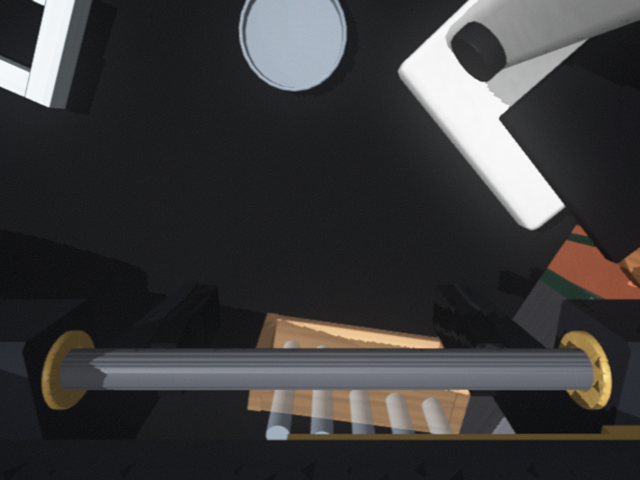

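```bash
cat >> h.py <<'E'
from scipy.spatial.transform import Rotation as R
def Rq(q): return R.from_quat([q[1],q[2],q[3],q[0]]).as_matrix()
def campose(c,o=None):
    if 'hand_eye' in c:
        T=np.eye(4);T[:3,:3]=Rq(o['orientation']);T[:3,3]=o['eef_pos']
        M=T@c['hand_eye']; return M[:3,:3],M[:3,3]
    return Rq(c['rotation']),np.array(c['position'])
def F(c): return 240/np.tan(np.radians(c['fov_y']/2))
def ray(c,o,u,v):
    A,p=campose(c,o);f=F(c); d=A@np.array([(u-c['cx'])/f,-(v-c['cy'])/f,-1.]); return p,d/np.linalg.norm(d)
def onz(c,o,u,v,z):
    p,d=ray(c,o,u,v); return p+d*(z-p[2])/d[2]
def proj(c,o,X):
    A,p=campose(c,o);f=F(c); x=A.T@(np.array(X)-p); return np.array([c['cx']+f*x[0]/-x[2], c['cy']-f*x[1]/-x[2]])
def tri(L):
    A=np.zeros((3,3));b=np.zeros(3)
    for p,d in L:
        M=np.eye(3)-np.outer(d,d);A+=M;b+=M@p
    X=np.linalg.solve(A,b); return X,[np.linalg.norm((np.eye(3)-np.outer(d,d))@(X-p)) for p,d in L]
def load(fn):
    d=np.load('pics/'+fn+'.npy',allow_pickle=True).item(); return d['c'],d['o']
def crop(fn,x0,y0,w,h,s,out):
    c,_=load(fn); cv2.imwrite('pics/'+out+'.png',cv2.resize(c['pixels'][y0:y0+h,x0:x0+w],None,fx=s,fy=s,interpolation=cv2.INTER_CUBIC))
E
python3 - <<'E'
from h import *
crop('scene0',370,290,200,140,4,'k1'); crop('scene0',210,120,240,200,3.3,'c1'); crop('side0',180,220,200,150,4,'k2')
c,o=load('scene0')
# row bars via mask
g=cv2.cvtColor(c['pixels'],cv2.COLOR_BGR2GRAY)
m=(g>90).astype(np.uint8)
n,l,s,cc=cv2.connectedComponentsWithStats(m)
for i in range(1,n):
    if s[i,4]>80 and 220<cc[i][0]<480 and 90<cc[i][1]<400:
        r=cv2.minAreaRect(np.argwhere(l==i)[:,::-1].astype(np.float32))
        print(i,cc[i].round(),s[i,4],np.round(r[1]),r[2],onz(c,o,*cc[i],.012).round(3))
        if s[i,4]<900:
            b=cv2.boxPoints(r); d=[np.linalg.norm(b[0]-b[1]),np.linalg.norm(b[1]-b[2])]
            e=((b[0]+b[1])/2,(b[2]+b[3])/2) if d[0]<d[1] else ((b[1]+b[2])/2,(b[0]+b[3])/2)
            P=[onz(c,o,*x,.012) for x in e]; print(np.round(P,3),np.linalg.norm(P[0]-P[1]))
E
```

```text
8 [291. 106.] 587 [23. 31.] 90.0 [ 0.404 -0.459  0.012]
[[ 0.365 -0.436  0.012]
 [ 0.446 -0.482  0.012]] 0.09329348138892918
10 [355. 133.] 761 [27. 42.] 67.16634368896484 [ 0.298 -0.261  0.012]
[[ 0.231 -0.256  0.012]
 [ 0.363 -0.252  0.012]] 0.1325597814501891
15 [320. 155.] 410 [57.  7.] 40.23636245727539 [ 0.433 -0.232  0.012]
[[ 0.449 -0.33   0.012]
 [ 0.417 -0.141  0.012]] 0.1921308779217185
16 [282. 161.] 356 [53.  7.] 56.3099365234375 [ 0.537 -0.263  0.012]
[[ 0.531 -0.365  0.012]
 [ 0.541 -0.169  0.012]] 0.19587480417006642
17 [245. 165.] 375 [54.  7.] 47.48955154418945 [ 0.63  -0.299  0.012]
[[ 0.641 -0.4    0.012]
 [ 0.62  -0.208  0.012]] 0.19302661708100263
23 [362. 214.] 554 [35. 17.] 56.3099365234375 [0.447 0.014 0.012]
[[ 0.442 -0.042  0.012]
 [ 0.452  0.066  0.012]] 0.10903668521492028
26 [374. 249.] 1140 [65. 34.] 59.74356460571289 [0.481 0.124 0.012]
27 [413. 237.] 166 [52.  4.] 39.289405822753906 [0.38  0.141 0.012]
[[0.395 0.063 0.012]
 [0.369 0.2   0.012]] 0.139017702679217
28 [329. 244.] 631 [37. 23.] 62.7004280090332 [0.569 0.055 0.012]
[[0.56  0.001 0.012]
 [0.576 0.112 0.012]] 0.11122044345978843
29 [279. 257.] 669 [36. 21.] 60.524105072021484 [0.693 0.031 0.012]
[[ 0.689 -0.024  0.012]
 [ 0.695  0.081  0.012]] 0.10594493923188412
31 [470. 266.] 1013 [41. 29.] 66.03751373291016 [0.312 0.28  0.012]
32 [343. 278.] 1296 [69. 35.] 55.61965560913086 [0.592 0.161 0.012]
35 [293. 292.] 1402 [69. 34.] 59.036251068115234 [0.712 0.138 0.012]
36 [233. 313.] 4609 [62. 89.] 61.69924545288086 [0.857 0.121 0.012]
38 [416. 347.] 1573 [65. 27.] 61.26020431518555 [0.548 0.394 0.012]
```

View pics/k1.png

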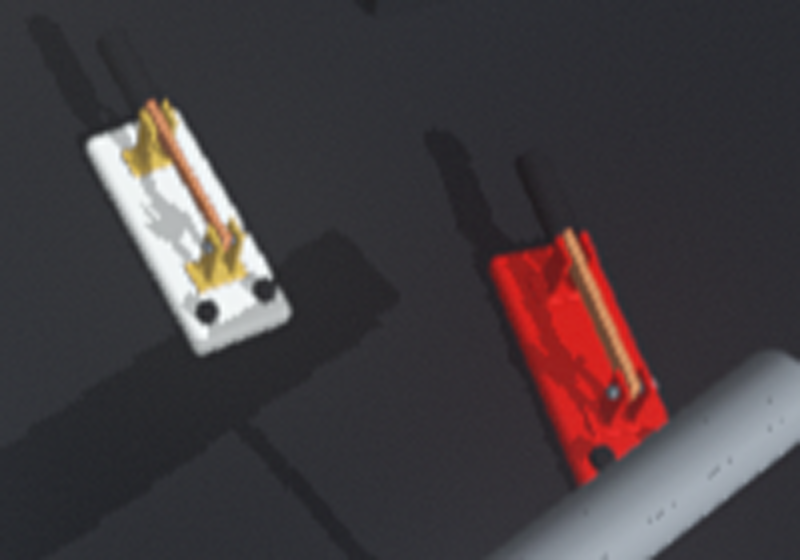

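View pics/c1.png

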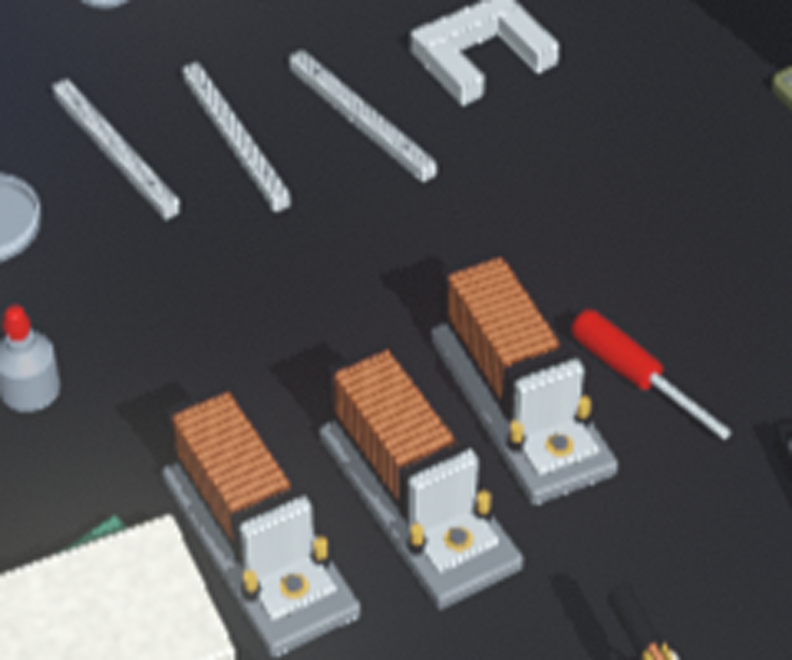

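View pics/k2.png

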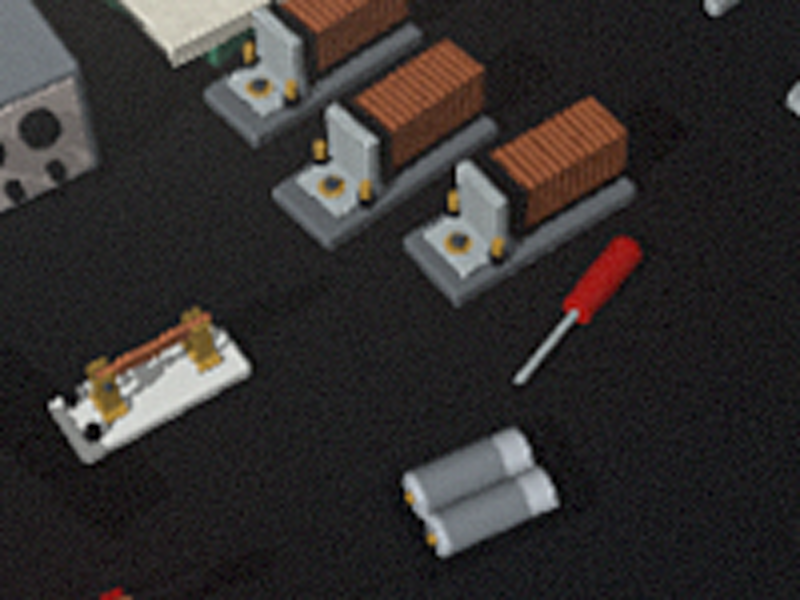

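```bash
cat >> h.py <<'E'
def down(psi):
    # tool y down, tool z (jaw axis) horizontal at angle psi from world x ; x = y cross z
    z=np.array([np.cos(psi),np.sin(psi),0]);y=np.array([0,0,-1.]);return np.column_stack([np.cross(y,z),y,z])
def plan(p,A,n=None,o=None):
    """equal rows: constant rotation vector in tool axes, translation recomputed per row"""
    o=o or arm.get_obs(); A0=Rq(o['orientation']);p0=np.array(o['eef_pos'])
    rv=R.from_matrix(A0.T@A).as_rotvec(); d=np.array(p)-p0
    k=n or max(1,int(np.ceil(max(np.linalg.norm(d)/.045,np.linalg.norm(rv)/.14))))
    print('p0',p0.round(4),'dist',np.linalg.norm(d).round(4),'rot',rv.round(4),'rows',k)
    for i in range(k):
        Ai=A0@R.from_rotvec(rv*i/k).as_matrix()
        print(i,'T',(Ai.T@d/k*100).round(2).tolist(),'R',(rv/k).round(4).tolist())
E
python3 - <<'E'
from h import *
o=arm.get_obs();print(Rq(o['orientation']).round(3))
c,_=load('scene0');s,_=load('side0')
# knife copper blade: mask in both views
for n,cc_,box in (('scene',c,(380,300,80,90)),('side',s,(180,280,80,70))):
    x0,y0,w,h=box; im=cc_['pixels'][y0:y0+h,x0:x0+w]; hsv=cv2.cvtColor(im,cv2.COLOR_BGR2HSV)
    m=((hsv[...,0]<13)&(hsv[...,1]>90)&(hsv[...,2]>90))
    pts=np.argwhere(m)[:,::-1]+[x0,y0]
    v=cv2.fitLine(pts.astype(np.float32),cv2.DIST_L2,0,.01,.01).ravel(); t=(pts-v[2:])@v[:2]
    a=v[2:]+v[:2]*t.min();b=v[2:]+v[:2]*t.max()
    print(n,len(pts),a,b,onz(cc_,None,*a,.05).round(4),onz(cc_,None,*b,.05).round(4))
E
```

```text
[[-0.898 -0.001  0.44 ]
 [-0.44   0.001 -0.898]
 [ 0.    -1.    -0.001]]
scene 99 [406.45338185 315.30880459] [426.46745673 350.7359166 ] [0.5377 0.3366 0.05  ] [0.5506 0.428  0.05  ]
side 91 [204.41385519 313.7336716 ] [231.64595454 298.37235729] [0.5472 0.4264 0.05  ] [0.5378 0.3391 0.05  ]
```

Run:
```python
from h import *
plan([.54,-.1,.3],down(-.05))
```

```text
p0 [ 0.2749 -0.5608  0.2283] dist 0.5364 rot [ 1.3000e-03 -1.0649e+00 -6.0000e-04] rows 12
0 T [-3.67, -0.59, -2.48] R [0.0001, -0.0887, -0.0001]
1 T [-3.88, -0.59, -2.14] R [0.0001, -0.0887, -0.0001]
2 T [-4.05, -0.6, -1.79] R [0.0001, -0.0887, -0.0001]
3 T [-4.2, -0.6, -1.42] R [0.0001, -0.0887, -0.0001]
4 T [-4.31, -0.6, -1.04] R [0.0001, -0.0887, -0.0001]
5 T [-4.38, -0.6, -0.66] R [0.0001, -0.0887, -0.0001]
6 T [-4.42, -0.6, -0.27] R [0.0001, -0.0887, -0.0001]
7 T [-4.43, -0.6, 0.13] R [0.0001, -0.0887, -0.0001]
8 T [-4.4, -0.6, 0.52] R [0.0001, -0.0887, -0.0001]
9 T [-4.34, -0.6, 0.91] R [0.0001, -0.0887, -0.0001]
10 T [-4.24, -0.6, 1.29] R [0.0001, -0.0887, -0.0001]
11 T [-4.11, -0.6, 1.66] R [0.0001, -0.0887, -0.0001]
```

{"name": "jog_arm", "arguments": {"motion": [{"translation": [-3.67, -0.6, -2.48], "rotation": [0, -0.089, 0], "claw": 8.8}, {"translation": [-3.88, -0.6, -2.14], "rotation": [0, -0.089, 0], "claw": 8.8}, {"translation": [-4.05, -0.6, -1.79], "rotation": [0, -0.089, 0], "claw": 8.8}, {"translation": [-4.2, -0.6, -1.42], "rotation": [0, -0.089, 0], "claw": 8.8}, {"translation": [-4.31, -0.6, -1.04], "rotation": [0, -0.089, 0], "claw": 8.8}]}}

```text
time_s: 0.65
eef_pos: [0.386, -0.3674, 0.259]
orientation: [0.309, -0.309, 0.636, -0.636]
ft_force: [0.8, 0.5, -0.0]
gripper_width: 0.0883
```

{"name": "jog_arm", "arguments": {"motion": [{"translation": [-4.38, -0.6, -0.66], "rotation": [0, -0.089, 0], "claw": 8.8}, {"translation": [-4.42, -0.6, -0.27], "rotation": [0, -0.089, 0], "claw": 8.8}, {"translation": [-4.43, -0.6, 0.13], "rotation": [0, -0.089, 0], "claw": 8.8}, {"translation": [-4.4, -0.6, 0.52], "rotation": [0, -0.089, 0], "claw": 8.8}, {"translation": [-4.34, -0.6, 0.91], "rotation": [0, -0.089, 0], "claw": 8.8}]}}

```text
time_s: 1.15
eef_pos: [0.4961, -0.1753, 0.2891]
orientation: [0.442, -0.442, 0.552, -0.552]
ft_force: [1.0, -1.3, 0.5]
gripper_width: 0.0879
```

{"name": "jog_arm", "arguments": {"motion": [{"translation": [-4.24, -0.6, 1.29], "rotation": [0, -0.089, 0], "claw": 8.8}, {"translation": [-4.11, -0.6, 1.66], "rotation": [0, -0.089, 0], "claw": 8.8}, {"translation": [0, 0, 0], "rotation": [0, 0, 0], "claw": 8.8}]}}

```text
time_s: 1.45
eef_pos: [0.543, -0.092, 0.302]
orientation: [0.494, -0.489, 0.509, -0.508]
ft_force: [-0.7, -0.1, -0.0]
gripper_width: 0.0877
```

Run:
```python
from h import *
c,o=snap('wrist','w1');print(o['eef_pos'],o['q'].round(2),np.abs(o['dq']).max());plan([.533,.25,.25],down(-.137))
```

```text
[ 0.54297033 -0.09199492  0.30200932] [ 0.41  0.54 -0.52  1.69  0.3   0.99 -0.25] 0.09778932801418184
p0 [ 0.5411 -0.0962  0.3012] dist 0.3501 rot [-0.0013  0.0963 -0.0022] rows 8
0 T [-4.32, 0.65, -0.28] R [-0.0002, 0.012, -0.0003]
1 T [-4.31, 0.65, -0.33] R [-0.0002, 0.012, -0.0003]
2 T [-4.31, 0.65, -0.38] R [-0.0002, 0.012, -0.0003]
3 T [-4.31, 0.65, -0.43] R [-0.0002, 0.012, -0.0003]
4 T [-4.3, 0.64, -0.48] R [-0.0002, 0.012, -0.0003]
5 T [-4.29, 0.64, -0.54] R [-0.0002, 0.012, -0.0003]
6 T [-4.29, 0.64, -0.59] R [-0.0002, 0.012, -0.0003]
7 T [-4.28, 0.64, -0.64] R [-0.0002, 0.012, -0.0003]
```

View pics/w1.png

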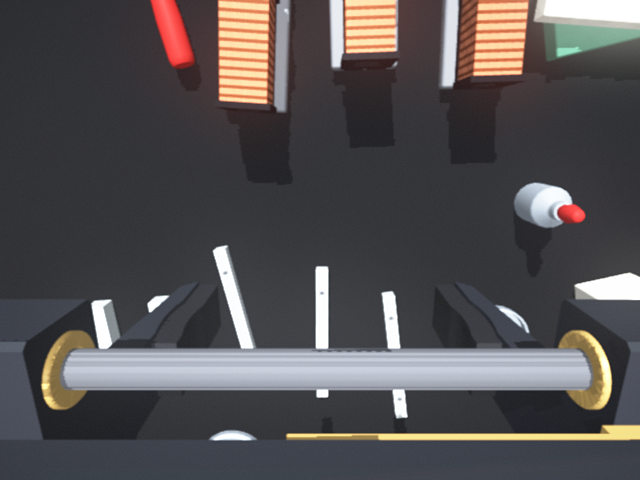

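{"name": "jog_arm", "arguments": {"motion": [{"translation": [-4.3, 0.6, -0.3], "rotation": [0, 0.012, 0], "claw": 8.8}, {"translation": [-4.3, 0.6, -0.35], "rotation": [0, 0.012, 0], "claw": 8.8}, {"translation": [-4.3, 0.6, -0.4], "rotation": [0, 0.012, 0], "claw": 8.8}, {"translation": [-4.3, 0.6, -0.45], "rotation": [0, 0.012, 0], "claw": 8.8}, {"translation": [-4.3, 0.6, -0.5], "rotation": [0, 0.012, 0], "claw": 8.8}]}}

```text
time_s: 2.0
eef_pos: [0.5347, 0.1151, 0.2703]
orientation: [-0.471, 0.472, -0.527, 0.527]
ft_force: [-0.0, 0.2, 0.8]
gripper_width: 0.088
```

{"name": "jog_arm", "arguments": {"motion": [{"translation": [-4.3, 0.6, -0.5], "rotation": [0, 0.012, 0], "claw": 8.8}, {"translation": [-4.3, 0.6, -0.6], "rotation": [0, 0.012, 0], "claw": 8.8}, {"translation": [-4.3, 0.6, -0.6], "rotation": [0, 0.012, 0], "claw": 8.8}, {"translation": [0, 0, 0], "rotation": [0, 0, 0], "claw": 5}, {"translation": [0, 0, 0], "rotation": [0, 0, 0], "claw": 5}]}}

```text
time_s: 2.5
eef_pos: [0.5333, 0.245, 0.2522]
orientation: [-0.462, 0.464, -0.534, 0.535]
ft_force: [0.6, -0.5, 0.3]
gripper_width: 0.0737
```

Run:
```python
from h import *
arm.get_obs();snap('wrist','w2a');c,o=snap('wrist','w2');print(o['eef_pos'],np.abs(o['dq']).max())
for X in ([.538,.337,.05],[.549,.4275,.05],[.535,.32,.048]): print(proj(c,o,X))
```

```text
[0.53385583 0.24352389 0.25233464] 0.026619741373946376
[315.23681429 101.78719921]
[311.65381458 -17.68707837]
[314.86998367 122.53135744]
```

View pics/w2.png

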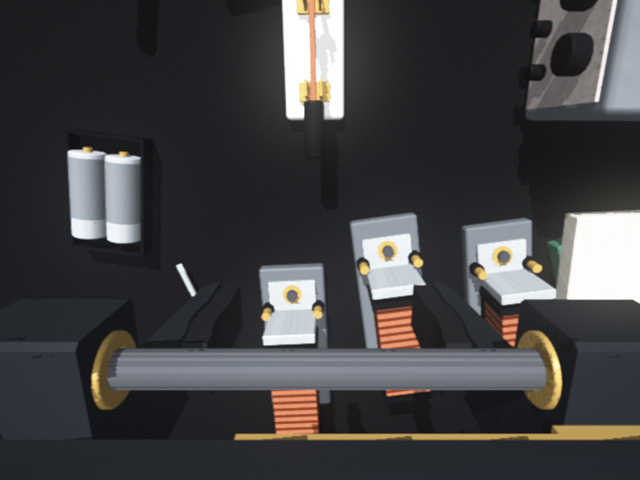

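Run:
```python
from h import *
c,o=load('w2')
for u,v,z in ((312,15,.05),(314,100,.052),(314,101,.05),(313.5,157,.052),(286,118,.014),(343,118,.014)): print(u,v,onz(c,o,u,v,z).round(4))
```

```text
312 15 [0.5456 0.4041 0.05  ]
314 100 [0.5372 0.3385 0.052 ]
314 101 [0.537  0.3378 0.05  ]
313.5 157 [0.5294 0.2908 0.052 ]
286 118 [0.5071 0.3291 0.014 ]
343 118 [0.5618 0.3211 0.014 ]
```

Run:
```python
from h import *
plan([.5319,.3072,.1],down(-.145))
A=down(-.145);print((A.T@[0,0,-.054]*100))
```

```text
p0 [0.5342 0.2429 0.2526] dist 0.1656 rot [-0.0002 -0.0016  0.0027] rows 4
0 T [-1.59, 3.81, -0.29] R [-0.0001, -0.0004, 0.0007]
1 T [-1.59, 3.81, -0.29] R [-0.0001, -0.0004, 0.0007]
2 T [-1.59, 3.81, -0.29] R [-0.0001, -0.0004, 0.0007]
3 T [-1.58, 3.81, -0.29] R [-0.0001, -0.0004, 0.0007]
[0.  5.4 0. ]
```

{"name": "jog_arm", "arguments": {"motion": [{"translation": [-1.59, 3.81, -0.29], "rotation": [0, 0, 0], "claw": 5}, {"translation": [-1.59, 3.81, -0.29], "rotation": [0, 0, 0], "claw": 5}, {"translation": [-1.59, 3.81, -0.29], "rotation": [0, 0, 0], "claw": 5}, {"translation": [-1.59, 3.81, -0.29], "rotation": [0, 0, 0], "claw": 5}, {"translation": [0, 0, 0], "rotation": [0, 0, 0], "claw": 5}]}}

```text
time_s: 3.1
eef_pos: [0.5284, 0.3086, 0.096]
orientation: [0.46, -0.466, 0.535, -0.534]
ft_force: [0.1, -0.0, 0.0]
gripper_width: 0.05
```

Run:
```python
from h import *
snap('wrist','w3a');c,o=snap('wrist','w3');plan([.5319,.3072,.047],down(-.145))
```

```text
p0 [0.5318 0.3084 0.1007] dist 0.0538 rot [-0.0001 -0.0001  0.002 ] rows 2
0 T [0.05, 2.69, 0.01] R [-0.0, -0.0001, 0.001]
1 T [0.06, 2.69, 0.01] R [-0.0, -0.0001, 0.001]
```

View pics/w3.png

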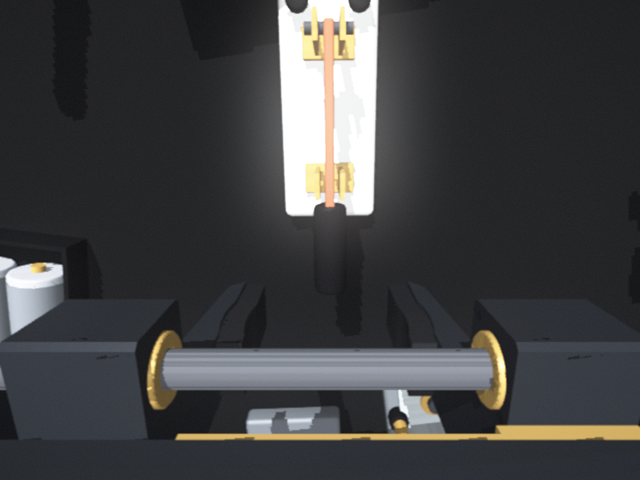

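{"name": "jog_arm", "arguments": {"motion": [{"translation": [0.05, 2.7, 0], "rotation": [0, 0, 0], "claw": 5}, {"translation": [0.05, 2.7, 0], "rotation": [0, 0, 0], "claw": 5}, {"translation": [0, 0, 0], "rotation": [0, 0, 0], "claw": 5}, {"translation": [0, 0, 0], "rotation": [0, 0, 0], "claw": 1}, {"translation": [0, 0, 0], "rotation": [0, 0, 0], "claw": 1}], "squeeze": 15}}

```text
time_s: 3.7
eef_pos: [0.5327, 0.3098, 0.049]
orientation: [-0.464, 0.461, -0.534, 0.535]
ft_force: [-0.7, 0.5, -1.1]
gripper_width: 0.0363
```

{"name": "jog_arm", "arguments": {"motion": [{"translation": [0, 0, 0], "rotation": [0, 0, 0], "claw": 1}, {"translation": [0, 0, 0], "rotation": [0, 0, 0], "claw": 1}, {"translation": [0, 0, 0], "rotation": [0, 0, 0], "claw": 1}]}}

```text
time_s: 4.0
eef_pos: [0.5314, 0.3098, 0.0472]
orientation: [-0.463, 0.463, -0.534, 0.535]
ft_force: [2.1, -0.2, 0.3]
gripper_width: 0.0123
```

Run:
```python
from h import *
o=arm.get_obs();print(o['eef_pos'],o['ft_force'],o['gripper_width'])
A=Rq(o['orientation']);h=np.array([-.145,-.9894,0]);H=np.array([.549,.424,.048]);d=o['eef_pos']-H
r=np.hypot(d@h,d[2]);t0=np.arctan2(d[2],d@h);print(r,t0)
P=[H+r*(np.cos(t)*h+np.sin(t)*np.array([0,0,1])) for t in np.linspace(t0,1.25,16)]
for i in range(15): print(i,(A.T@(P[i+1]-P[i])*100).round(2))
```

```text
[0.53141102 0.30984289 0.04715439] [ 2.11837082 -0.24133551  0.34450554] 0.012340149156826276
0.11550054071380138 -0.0073213197058603595
0 [-0.03 -0.97  0.  ]
1 [-0.11 -0.96  0.  ]
2 [-0.2  -0.95  0.  ]
3 [-0.27 -0.93  0.  ]
4 [-0.35 -0.9   0.  ]
5 [-0.42 -0.87  0.  ]
6 [-0.5  -0.83  0.  ]
7 [-0.56 -0.79  0.  ]
8 [-0.63 -0.74  0.  ]
9 [-0.69 -0.68  0.  ]
10 [-0.74 -0.62  0.  ]
11 [-0.79 -0.56  0.  ]
12 [-0.84 -0.49  0.  ]
13 [-0.87 -0.42  0.  ]
14 [-0.91 -0.34  0.  ]
```

{"name": "jog_arm", "arguments": {"motion": [{"translation": [0, 0, 0], "rotation": [0, 0, 0], "claw": 1}]}}

```text
time_s: 4.1
eef_pos: [0.5317, 0.3098, 0.0469]
orientation: [-0.463, 0.462, -0.534, 0.535]
ft_force: [1.3, -0.2, 0.7]
gripper_width: 0.0103
```

Run:
```python
from h import *
c,o=snap('wrist','w4');print(o['gripper_width'],o['ft_force'])
snap('scene','s4');crop('scene0',350,270,140,100,5,'s4c');crop('s4',350,270,140,100,5,'s4c')
```

```text
0.010290885146660803 [ 1.28120056 -0.1530718   0.67801032]
```

View pics/w4.png

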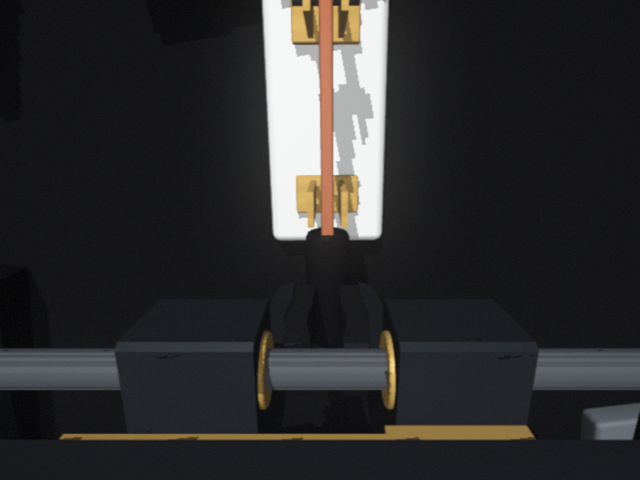

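View pics/s4c.png

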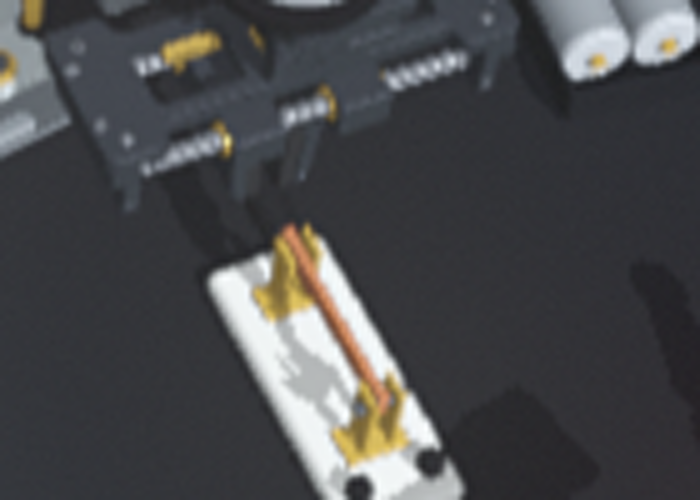

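{"name": "jog_arm", "arguments": {"motion": [{"translation": [0, 0, 0], "rotation": [0, 0, 0], "claw": 0}, {"translation": [0, 0, 0], "rotation": [0, 0, 0], "claw": 0}, {"translation": [0, 0, 0], "rotation": [0, 0, 0], "claw": 0}]}}

```text
time_s: 4.5
eef_pos: [0.5321, 0.3099, 0.0475]
orientation: [-0.464, 0.462, -0.534, 0.535]
ft_force: [0.6, -0.1, 6.2]
gripper_width: 0.0006
```

Run:
```python
from h import *
c,o=snap('wrist','w5');print(o['gripper_width'],o['ft_force'])
crop('w5',200,180,250,180,3.2,'w5c')
```

```text
0.0005852076094934408 [ 0.56860677 -0.05514572  6.17121591]
```

View pics/w5c.png

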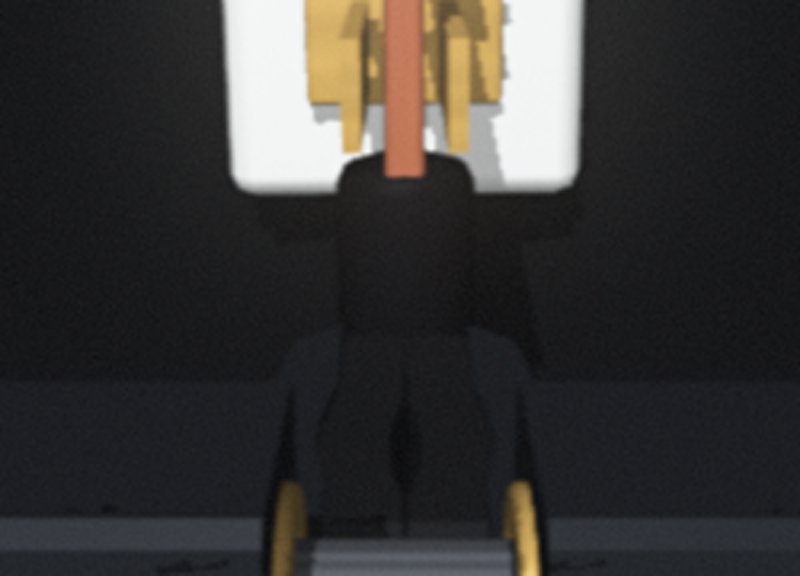

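Run:
```python
from h import *
c,o=load('w5');A=Rq(o['orientation'])
for y in (-.005,0,.014): print(y,proj(c,o,o['eef_pos']+A@[0,y,0]),proj(c,o,o['eef_pos']+A@[-.009,y,0]))
for u,v,z in ((326,236,.057),(326,236,.05)): print(onz(c,o,u,v,z))
h=np.array([-.145,-.9894,0]);H=np.array([.549,.424,.048])
for r in (85,110,135): print(r,[proj(c,o,H+h*r/1000+[0,0,z]).round(1) for z in (-.009,0,.009)])
snap('side','s5');crop('s5',150,260,140,100,5,'s5c')
snap('scene','s6');crop('s6',370,270,100,80,7,'s6c')
```

```text
-0.005 [326.13645498 300.02647774] [326.14147708 279.94715603]
0 [326.1303603  295.20642642] [326.13514717 275.64408485]
0.014 [326.11502408 283.07760527] [326.11924312 264.83252605]
[0.53620175 0.33855991 0.057     ]
[0.53595318 0.3367214  0.05      ]
85 [array([326.5, 222.2]), array([326.6, 227.1]), array([326.7, 232.5])]
110 [array([326.4, 276.5]), array([326.5, 284. ]), array([326.5, 292.4])]
135 [array([326.3, 326.8]), array([326.3, 336.6]), array([326.4, 347.4])]
```

View pics/s5c.png

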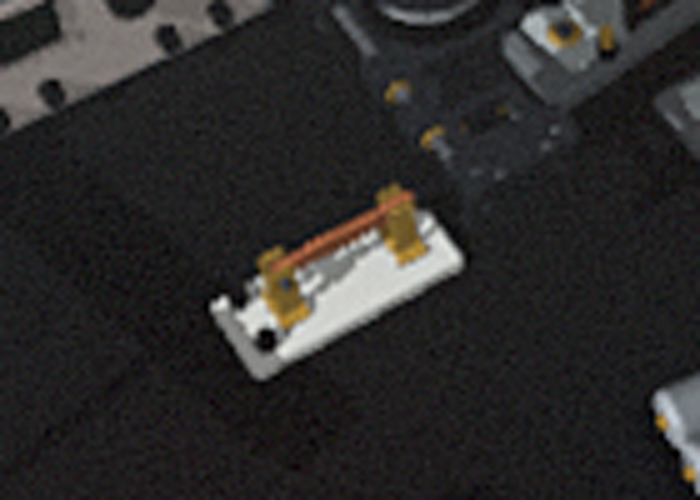

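View pics/s6c.png

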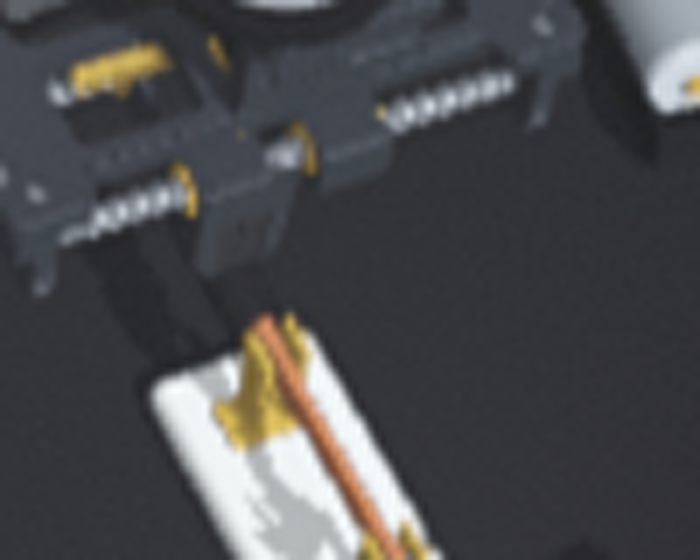

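Run:
```python
from h import *
a=[]
for n in ('w4','w5'):
    c,o=load(n); im=c['pixels'][190:400,230:430].astype(float); im=np.clip(255*(im/255)**.4,0,255).astype(np.uint8); a.append(cv2.resize(im,None,fx=2,fy=2,interpolation=cv2.INTER_CUBIC))
cv2.imwrite('pics/b1.png',np.hstack(a))
a=[]
for n,b in (('s5',(200,280)),('s6',(370,280))):
    c,o=load(n); im=c['pixels'][b[1]:b[1]+60,b[0]:b[0]+60].astype(float); im=np.clip(255*(im/255)**.5,0,255).astype(np.uint8); a.append(cv2.resize(im,None,fx=6,fy=6,interpolation=cv2.INTER_CUBIC))
cv2.imwrite('pics/b2.png',np.hstack(a))
```

```text
(no output)
```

View pics/b1.png

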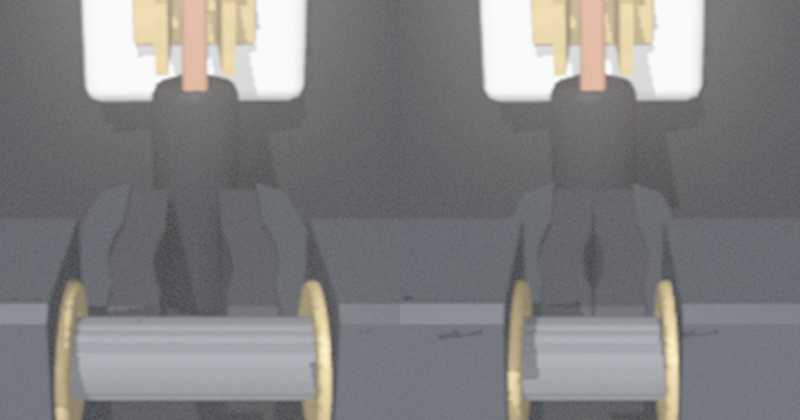

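View pics/b2.png

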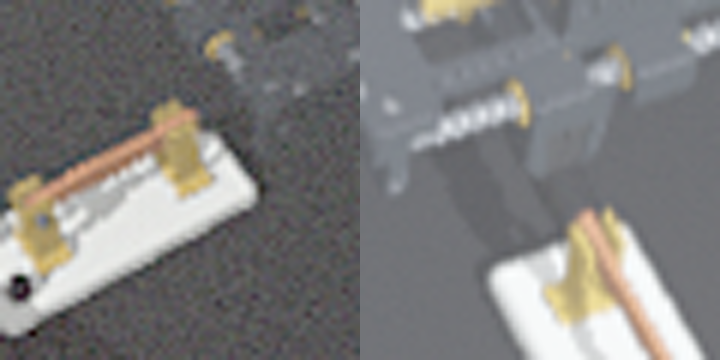

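Run:
```python
from h import *
c,_=load('s6');o=arm.get_obs();print(o['eef_pos'],o['ft_force'])
for z in (.03,.04,.05,.06,.07): print(z,onz(c,None,399.3,309.3,z).round(4),onz(c,None,407.4,308.3,z).round(4))
A=Rq(o['orientation'])
for y in (-.02,-.01,0,.014): print(y,[proj(c,None,o['eef_pos']+A@[x,y,z]).round(1) for x,z in ((-.009,-.009),(-.009,.009),(.009,0))])
```

```text
[0.53214233 0.30983211 0.04746002] [ 1.57595535 -0.75526275  6.13884681]
0.03 [0.5338 0.3066 0.03  ] [0.5167 0.3133 0.03  ]
0.04 [0.5382 0.3114 0.04  ] [0.5212 0.3181 0.04  ]
0.05 [0.5425 0.3162 0.05  ] [0.5257 0.3229 0.05  ]
0.06 [0.5469 0.3211 0.06  ] [0.5302 0.3277 0.06  ]
0.07 [0.5513 0.3259 0.07  ] [0.5348 0.3325 0.07  ]
-0.02 [array([407.9, 302.7]), array([400.4, 305.3]), array([400.5, 297.5])]
-0.01 [array([407.5, 305.2]), array([400. , 307.8]), array([400.1, 300. ])]
0 [array([407. , 307.7]), array([399.6, 310.3]), array([399.7, 302.6])]
0.014 [array([406.4, 311.2]), array([399. , 313.8]), array([399.1, 306. ])]
```

{"name": "jog_arm", "arguments": {"motion": [{"translation": [0, -0.3, 0], "rotation": [0, 0, 0], "claw": 0}, {"translation": [0, 0, 0], "rotation": [0, 0, 0], "claw": 0}]}}

```text
time_s: 4.85
eef_pos: [0.5303, 0.3098, 0.0496]
orientation: [0.463, -0.463, 0.535, -0.534]
ft_force: [-0.8, 0.5, -1.4]
gripper_width: 0.0003
```

{"name": "jog_arm", "arguments": {"motion": [{"translation": [0, -0.7, 0], "rotation": [0, 0, 0], "claw": 5}, {"translation": [0, 0, 0], "rotation": [0, 0, 0], "claw": 5}, {"translation": [0, 0, 0], "rotation": [0, 0, 0], "claw": 5}, {"translation": [0, 0, 0], "rotation": [0, 0, 0], "claw": 5}, {"translation": [0, 0, 0], "rotation": [0, 0, 0], "claw": 5}]}}

```text
time_s: 5.35
eef_pos: [0.5308, 0.3096, 0.0563]
orientation: [-0.463, 0.463, -0.534, 0.534]
ft_force: [-0.1, -0.3, 0.0]
gripper_width: 0.0384
```

Run:
```python
from h import *
c,o=snap('wrist','w6');print(o['eef_pos'],o['gripper_width'],o['ft_force'])
im=np.clip(255*(c['pixels']/255.)**.5,0,255).astype(np.uint8)[150:400,180:480]; cv2.imwrite('pics/w6b.png',cv2.resize(im,None,fx=2.4,fy=2.4))
```

```text
[0.5308275  0.30956234 0.05634864] 0.03839530114553662 [-0.08081277 -0.32740672  0.01190382]
```

View pics/w6b.png

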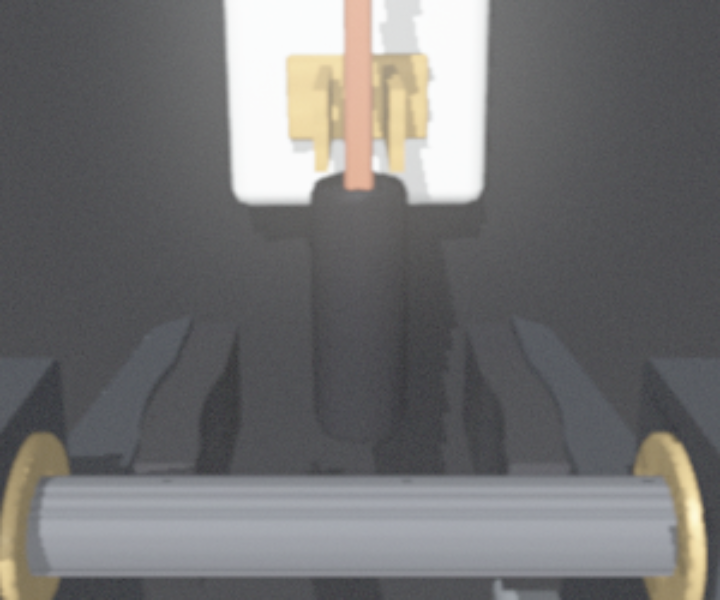

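{"name": "jog_arm", "arguments": {"motion": [{"translation": [0.3, 1.2, 0], "rotation": [0, 0, 0], "claw": 5}, {"translation": [0, 1.0, 0], "rotation": [0, 0, 0], "claw": 5}, {"translation": [0, 0, 0], "rotation": [0, 0, 0], "claw": 5}]}}

```text
time_s: 5.7
eef_pos: [0.5293, 0.3054, 0.0324]
orientation: [0.462, -0.464, 0.534, -0.534]
ft_force: [0.2, -1.2, -0.4]
gripper_width: 0.0495
```

Run:
```python
from h import *
c,o=snap('wrist','w7');print(o['eef_pos'],o['gripper_width'],o['ft_force'])
im=np.clip(255*(c['pixels']/255.)**.5,0,255).astype(np.uint8)[150:400,180:480]; cv2.imwrite('pics/w7b.png',cv2.resize(im,None,fx=2.4,fy=2.4))
```

```text
[0.52929094 0.30543912 0.03235366] 0.04952434474704699 [ 0.15597046 -1.21025956 -0.37634916]
```

View pics/w7b.png

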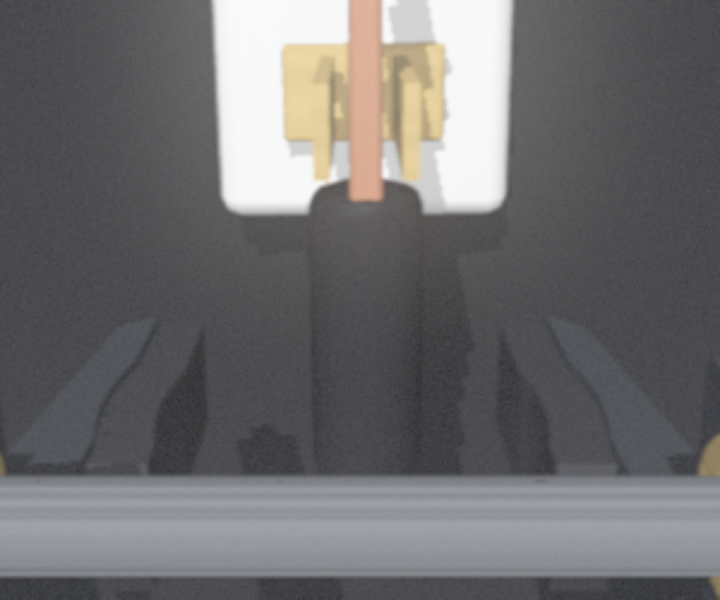

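{"name": "jog_arm", "arguments": {"motion": [{"translation": [0, 0.6, 0.1], "rotation": [0, 0, 0], "claw": 4}, {"translation": [0, 0, 0], "rotation": [0, 0, 0], "claw": 1}, {"translation": [0, 0, 0], "rotation": [0, 0, 0], "claw": 1}, {"translation": [0, 0, 0], "rotation": [0, 0, 0], "claw": 1}, {"translation": [0, 0, 0], "rotation": [0, 0, 0], "claw": 1}]}}

```text
time_s: 6.25
eef_pos: [0.532, 0.3067, 0.0288]
orientation: [-0.463, 0.463, -0.534, 0.535]
ft_force: [1.7, 0.2, -1.2]
gripper_width: 0.0175
```

{"name": "jog_arm", "arguments": {"motion": [{"translation": [0, 0, 0], "rotation": [0, 0, 0], "claw": 1}, {"translation": [0, 0, 0], "rotation": [0, 0, 0], "claw": 1}]}}

```text
time_s: 6.45
eef_pos: [0.532, 0.3066, 0.0287]
orientation: [-0.463, 0.463, -0.534, 0.535]
ft_force: [0.6, -0.0, -0.0]
gripper_width: 0.0175
```

Run:
```python
from h import *
o=arm.get_obs();print(o['eef_pos'],o['ft_force'],o['gripper_width'])
A=Rq(o['orientation']);h=np.array([-.145,-.9894,0]);H=np.array([.549,.424,.028]);d=o['eef_pos']-H
r=np.hypot(d@h,d[2]);t0=np.arctan2(d[2],d@h);print(r,t0)
P=[H+r*(np.cos(t)*h+np.sin(t)*np.array([0,0,1])) for t in np.linspace(t0,1.25,16)]
for i in range(15): print(i,(A.T@(P[i+1]-P[i])*100).round(2))
```

```text
[0.53200925 0.30661796 0.02874215] [ 0.55535957 -0.03377465 -0.0206818 ] 0.017539056880303112
0.11860377329692592 0.006257411772015717
0 [-0.05 -0.98  0.  ]
1 [-0.13 -0.97  0.  ]
2 [-0.21 -0.96  0.  ]
3 [-0.29 -0.94  0.  ]
4 [-0.36 -0.91  0.  ]
5 [-0.44 -0.88  0.  ]
6 [-0.51 -0.84  0.  ]
7 [-0.58 -0.8   0.  ]
8 [-0.64 -0.74  0.  ]
9 [-0.7  -0.69  0.  ]
10 [-0.76 -0.63  0.  ]
11 [-0.81 -0.56  0.  ]
12 [-0.85 -0.5   0.  ]
13 [-0.89 -0.42  0.  ]
14 [-0.92 -0.35  0.  ]
```

Gripped (17.5 mm). Swing it open along the arc.

{"name": "jog_arm", "arguments": {"motion": [{"translation": [-0.05, -0.98, 0], "rotation": [0, 0, 0], "claw": 1}, {"translation": [-0.13, -0.97, 0], "rotation": [0, 0, 0], "claw": 1}, {"translation": [-0.21, -0.96, 0], "rotation": [0, 0, 0], "claw": 1}, {"translation": [-0.29, -0.94, 0], "rotation": [0, 0, 0], "claw": 1}, {"translation": [-0.36, -0.91, 0], "rotation": [0, 0, 0], "claw": 1}]}}

```text
time_s: 6.95
eef_pos: [0.5333, 0.3166, 0.0771]
orientation: [-0.463, 0.463, -0.534, 0.535]
ft_force: [3.3, -0.6, -3.3]
gripper_width: 0.0176
```

{"name": "jog_arm", "arguments": {"motion": [{"translation": [-0.44, -0.88, 0], "rotation": [0, 0, 0], "claw": 1}, {"translation": [-0.51, -0.84, 0], "rotation": [0, 0, 0], "claw": 1}, {"translation": [-0.58, -0.8, 0], "rotation": [0, 0, 0], "claw": 1}, {"translation": [-0.64, -0.74, 0], "rotation": [0, 0, 0], "claw": 1}, {"translation": [-0.7, -0.69, 0], "rotation": [0, 0, 0], "claw": 1}]}}

```text
time_s: 7.45
eef_pos: [0.5371, 0.3448, 0.1161]
orientation: [-0.462, 0.463, -0.534, 0.535]
ft_force: [2.6, -2.4, -3.3]
gripper_width: 0.0173
```

{"name": "jog_arm", "arguments": {"motion": [{"translation": [-0.76, -0.63, 0], "rotation": [0, 0, 0], "claw": 1}, {"translation": [-0.81, -0.56, 0], "rotation": [0, 0, 0], "claw": 1}, {"translation": [-0.85, -0.5, 0], "rotation": [0, 0, 0], "claw": 1}, {"translation": [-0.89, -0.42, 0], "rotation": [0, 0, 0], "claw": 1}, {"translation": [0, 0, 0], "rotation": [0, 0, 0], "claw": 1}]}}

```text
time_s: 7.95
eef_pos: [0.5421, 0.3809, 0.1383]
orientation: [0.465, -0.462, 0.535, -0.534]
ft_force: [1.8, -3.5, 6.8]
gripper_width: 0.0175
```

Run:
```python
from h import *
c,o=snap('wrist','w8');print(o['eef_pos'],o['gripper_width'],o['ft_force'])
snap('side','s8');crop('s8',170,220,160,120,5,'s8c')
```

```text
[0.54210679 0.38088063 0.13826418] 0.017485774030974142 [ 1.78141918 -3.47438966  6.83355909]
```

View pics/s8c.png

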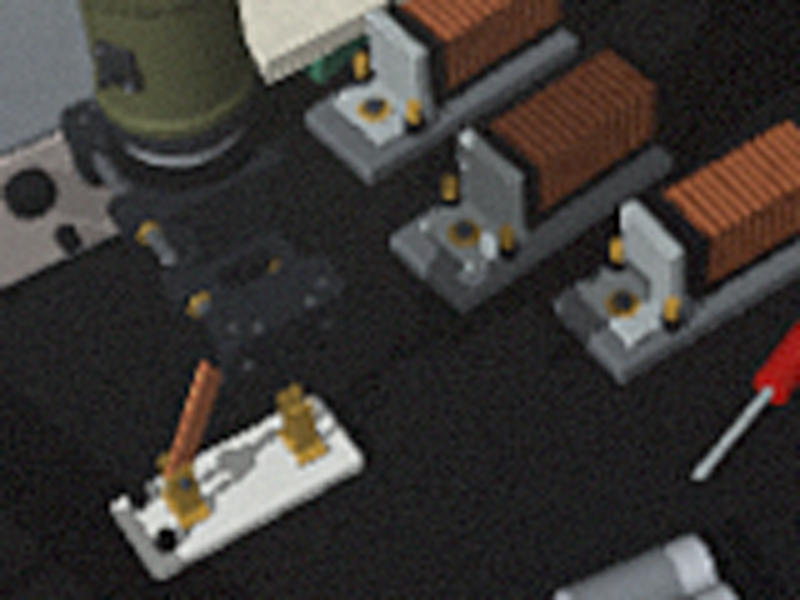

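{"name": "jog_arm", "arguments": {"motion": [{"translation": [0, 0, 0], "rotation": [0, 0, 0], "claw": 6}, {"translation": [0, 0, 0], "rotation": [0, 0, 0], "claw": 6}, {"translation": [0, 0, 0], "rotation": [0, 0, 0], "claw": 6}, {"translation": [0, 0, 0], "rotation": [0, 0, 0], "claw": 6}, {"translation": [0, -2, 0], "rotation": [0, 0, 0], "claw": 6}]}}

```text
time_s: 8.55
eef_pos: [0.54, 0.3768, 0.1541]
orientation: [0.461, -0.465, 0.534, -0.534]
ft_force: [-0.8, -0.8, 0.7]
gripper_width: 0.0556
```

{"name": "jog_arm", "arguments": {"motion": [{"translation": [0, -3, 0], "rotation": [0, 0, 0], "claw": 8.8}, {"translation": [0, -4, 0], "rotation": [0, 0, 0], "claw": 8.8}, {"translation": [0, -4, 0], "rotation": [0, 0, 0], "claw": 8.8}, {"translation": [0, 0, 0], "rotation": [0, 0, 0], "claw": 8.8}, {"translation": [0, 0, 0], "rotation": [0, 0, 0], "claw": 8.8}]}}

```text
time_s: 9.05
eef_pos: [0.5419, 0.3785, 0.2675]
orientation: [0.464, -0.462, 0.534, -0.534]
ft_force: [0.2, 0.4, -1.2]
gripper_width: 0.0882
```

Run:
```python
from h import *
snap('scene','s9');c,o=snap('wrist','w9');print(o['eef_pos'],o['gripper_width'],o['ft_force'],o['q'].round(2))
snap('side','s9b')
crop('s9b',170,220,160,120,5,'s9c')
plan([.56,.08,.3],down(-.1))
```

```text
[0.54134695 0.3777251  0.26608805] 0.08797423578932151 [-0.51874395 -0.8191958   0.00823248] [-0.47  0.72 -0.42  1.39  0.31  1.09 -1.08]
p0 [0.541  0.3773 0.265 ] dist 0.2999 rot [ 0.0021 -0.0427  0.0024] rows 7
0 T [4.17, -0.49, 0.87] R [0.0003, -0.0061, 0.0003]
1 T [4.17, -0.49, 0.85] R [0.0003, -0.0061, 0.0003]
2 T [4.18, -0.49, 0.82] R [0.0003, -0.0061, 0.0003]
3 T [4.18, -0.5, 0.8] R [0.0003, -0.0061, 0.0003]
4 T [4.19, -0.5, 0.77] R [0.0003, -0.0061, 0.0003]
5 T [4.19, -0.5, 0.74] R [0.0003, -0.0061, 0.0003]
6 T [4.19, -0.5, 0.72] R [0.0003, -0.0061, 0.0003]
```

View pics/s9c.png

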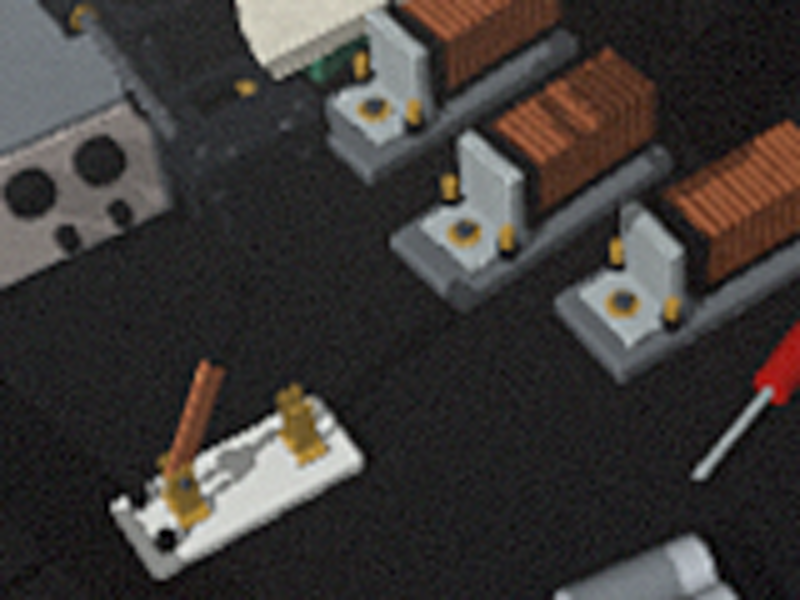

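View pics/s9.png

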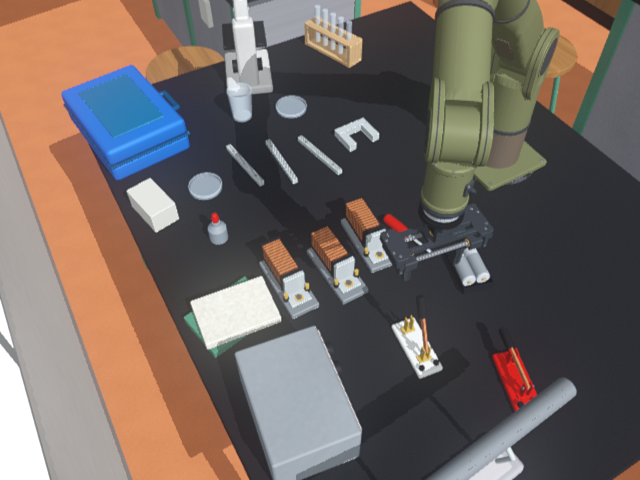

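{"name": "jog_arm", "arguments": {"motion": [{"translation": [4.17, -0.5, 0.87], "rotation": [0, -0.006, 0], "claw": 8.8}, {"translation": [4.17, -0.5, 0.85], "rotation": [0, -0.006, 0], "claw": 8.8}, {"translation": [4.18, -0.5, 0.82], "rotation": [0, -0.006, 0], "claw": 8.8}, {"translation": [4.18, -0.5, 0.8], "rotation": [0, -0.006, 0], "claw": 8.8}, {"translation": [4.19, -0.5, 0.77], "rotation": [0, -0.006, 0], "claw": 8.8}]}}

```text
time_s: 9.7
eef_pos: [0.5545, 0.1635, 0.2905]
orientation: [0.47, -0.472, 0.528, -0.527]
ft_force: [-0.2, -0.9, -0.3]
gripper_width: 0.0879
```

{"name": "jog_arm", "arguments": {"motion": [{"translation": [4.19, -0.5, 0.74], "rotation": [0, -0.006, 0], "claw": 8.8}, {"translation": [4.19, -0.5, 0.72], "rotation": [0, -0.006, 0], "claw": 8.8}, {"translation": [0, 0, 0], "rotation": [0, 0, 0], "claw": 8.8}, {"translation": [0, 0, 0], "rotation": [0, 0, 0], "claw": 8.8}]}}

```text
time_s: 10.1
eef_pos: [0.5602, 0.0794, 0.3007]
orientation: [0.473, -0.474, 0.526, -0.525]
ft_force: [-1.2, 0.8, -0.1]
gripper_width: 0.0883
```

Run:
```python
from h import *
snap('wrist','w10a');c,o=snap('wrist','w10');print(o['eef_pos'],np.abs(o['dq']).max())
```

```text
[0.55999065 0.08135081 0.30083482] 0.026510695711860488
```

View pics/w10.png

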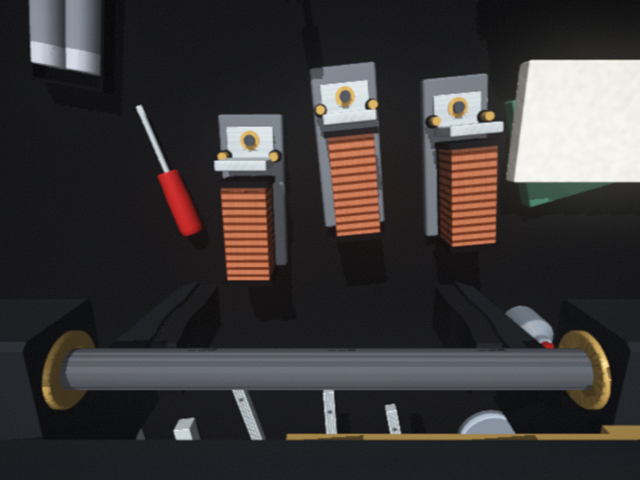

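Run:
```python
from h import *
c,o=load('w10')
im=np.clip(255*(c['pixels']/255.)**.6,0,255).astype(np.uint8)
for n,(x0,y0,w,h) in {'A':(200,100,110,190),'B':(295,50,110,190),'C':(405,60,120,190)}.items():
    k=im[y0:y0+h,x0:x0+w]; k=cv2.resize(k,None,fx=3,fy=3,interpolation=cv2.INTER_CUBIC)
    for x in range(0,w,10): cv2.putText(k,str(x0+x),(x*3,8),0,.3,(0,255,255),1) if x%20==0 else 0; cv2.line(k,(x*3,10),(x*3,14),(0,255,255),1)
    for y in range(0,h,10): cv2.putText(k,str(y0+y),(0,y*3+3),0,.3,(0,255,255),1) if y%20==0 else 0
    cv2.imwrite('pics/w10%s.png'%n,k)
a=[cv2.imread('pics/w10%s.png'%n) for n in 'AB']; 
cv2.imwrite('pics/w10AB.png',np.hstack(a))
```

```text
(no output)
```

View pics/w10AB.png

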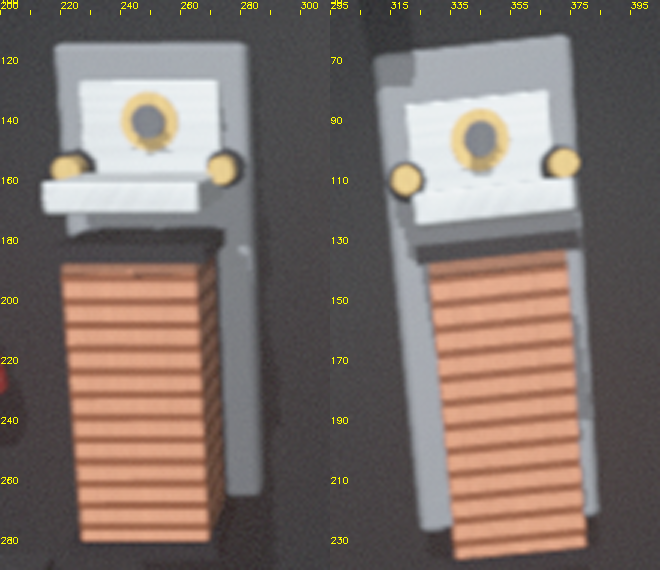

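View pics/w10C.png

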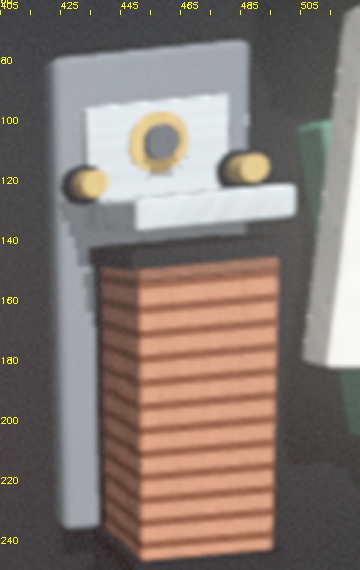

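```bash
cat > coils.py <<'E'
from h import *
c,o=load('w10')
P={'A':dict(RL=(218.5,114.5),RR=(282,114.5),FR=(287,265)),'B':dict(RL=(309.7,68.3),RR=(375,62.3),FL=(325.7,226.7),FR=(384.3,221.3)),'C':dict(RL=(422,80),RR=(487.7,74),FL=(425,236))}
loc={'RL':(116,-35),'RR':(116,35),'FL':(-58,-35),'FR':(-58,35)} # side sign: image right = world +x
def coils(verb=False):
    out={}
    for n,d in P.items():
        W={k:onz(c,o,*v,.016)[:2] for k,v in d.items()}
        if verb: print(n,{k:w.round(4) for k,w in W.items()},'wid',np.linalg.norm(W['RL']-W['RR']).round(4),'len',[np.linalg.norm(W['R'+s]-W['F'+s]).round(4) for s in 'LR' if 'F'+s in W])
        # rigid fit: local x -> feed dir, local y'-> toward image right (+x world), feed=+y => (s,f)
        K=list(W); a=np.array([[loc[k][1]/1e3,loc[k][0]/1e3] for k in K]); b=np.array([W[k] for k in K])
        ac=a-a.mean(0);bc=b-b.mean(0);H=ac.T@bc;U,S,V=np.linalg.svd(H);Rm=V.T@np.diag([1,np.linalg.det(V.T@U.T)])@U.T
        t=b.mean(0)-Rm@a.mean(0); f=Rm@[0,1]; res=np.linalg.norm((Rm@a.T).T+t-b,axis=1)
        out[n]=(t,f,t-f*.06)
        if verb: print('  origin',t.round(4),'feed',f.round(4),'psi',np.arctan2(-f[0],f[1]).round(4),'mouth',(t-f*.06).round(4),'res mm',(res*1e3).round(1))
    return out
if __name__=='__main__': coils(True)
E
python3 coils.py
```

```text
A {'RL': array([0.4524, 0.1795]), 'RR': array([0.5208, 0.1726]), 'FR': array([0.5043, 0.0014])} wid 0.0687 len [np.float64(0.172)]
  origin [0.4752 0.0612] feed [0.0973 0.9953] psi -0.0974 mouth [0.4694 0.0015] res mm [0.9 0.9 1.3]
B {'RL': array([0.5557, 0.2155]), 'RR': array([0.6243, 0.2145]), 'FL': array([0.5553, 0.0437]), 'FR': array([0.6237, 0.0434])} wid 0.0686 len [np.float64(0.1718), np.float64(0.1711)]
  origin [0.5897 0.1003] feed [0.0041 1.    ] psi -0.0041 mouth [0.5894 0.0403] res mm [1.1 1.8 1.6 1.4]
C {'RL': array([0.6727, 0.1922]), 'RR': array([0.7417, 0.1912]), 'FL': array([0.6702, 0.0209])} wid 0.0691 len [np.float64(0.1713)]
  origin [0.7057 0.0766] feed [0.0146 0.9999] psi -0.0146 mouth [0.7048 0.0166] res mm [0.9 1.1 1.8]
```

Run:
```python
from h import *
plan([.54,-.26,.24],down(-.05),8)
```

```text
p0 [0.56   0.0823 0.301 ] dist 0.3483 rot [ 0.0016 -0.0488 -0.001 ] rows 8
0 T [4.28, 0.76, 0.17] R [0.0002, -0.0061, -0.0001]
1 T [4.28, 0.76, 0.15] R [0.0002, -0.0061, -0.0001]
2 T [4.28, 0.76, 0.12] R [0.0002, -0.0061, -0.0001]
3 T [4.29, 0.76, 0.1] R [0.0002, -0.0061, -0.0001]
4 T [4.29, 0.76, 0.07] R [0.0002, -0.0061, -0.0001]
5 T [4.29, 0.76, 0.04] R [0.0002, -0.0061, -0.0001]
6 T [4.29, 0.76, 0.02] R [0.0002, -0.0061, -0.0001]
7 T [4.29, 0.76, -0.01] R [0.0002, -0.0061, -0.0001]
```

{"name": "jog_arm", "arguments": {"motion": [{"translation": [4.28, 0.76, 0.17], "rotation": [0, -0.006, 0], "claw": 8.8}, {"translation": [4.28, 0.76, 0.15], "rotation": [0, -0.006, 0], "claw": 8.8}, {"translation": [4.28, 0.76, 0.12], "rotation": [0, -0.006, 0], "claw": 8.8}, {"translation": [4.29, 0.76, 0.1], "rotation": [0, -0.006, 0], "claw": 8.8}, {"translation": [4.29, 0.76, 0.07], "rotation": [0, -0.006, 0], "claw": 8.8}]}}

```text
time_s: 10.7
eef_pos: [0.5478, -0.1325, 0.2631]
orientation: [0.483, -0.483, 0.517, -0.516]
ft_force: [1.6, -1.1, -0.4]
gripper_width: 0.088
```

{"name": "jog_arm", "arguments": {"motion": [{"translation": [4.29, 0.76, 0.04], "rotation": [0, -0.006, 0], "claw": 5}, {"translation": [4.29, 0.76, 0.02], "rotation": [0, -0.006, 0], "claw": 5}, {"translation": [4.29, 0.76, 0], "rotation": [0, -0.006, 0], "claw": 5}, {"translation": [0, 0, 0], "rotation": [0, 0, 0], "claw": 5}, {"translation": [0, 0, 0], "rotation": [0, 0, 0], "claw": 5}]}}

```text
time_s: 11.2
eef_pos: [0.5401, -0.2607, 0.24]
orientation: [0.487, -0.486, 0.514, -0.512]
ft_force: [-0.5, 0.3, -0.1]
gripper_width: 0.051
```

```bash
cat > cores.py <<'E'
from h import *
def cores(fn,z=.014,show=True):
    c,o=load(fn); im=c['pixels']; hsv=cv2.cvtColor(im,cv2.COLOR_BGR2HSV)
    m=((hsv[...,2]>150)&(hsv[...,1]<50)).astype(np.uint8)
    n,l,s,cc=cv2.connectedComponentsWithStats(m); res=[]
    for i in range(1,n):
        if s[i,4]<150: continue
        pts=np.argwhere(l==i)[:,::-1].astype(np.float32); r=cv2.minAreaRect(pts)
        b=cv2.boxPoints(r); d0=np.linalg.norm(b[0]-b[1]);d1=np.linalg.norm(b[1]-b[2])
        if max(d0,d1)/min(d0,d1)<4: continue
        e=((b[0]+b[1])/2,(b[2]+b[3])/2) if d0<d1 else ((b[1]+b[2])/2,(b[0]+b[3])/2)
        Q=sorted([onz(c,o,*x,z) for x in e],key=lambda p:p[1]); L=np.linalg.norm(Q[0]-Q[1])
        f=(Q[1]-Q[0])[:2]/L
        print('px',np.round(e,1).tolist(),'rear',Q[0][:2].round(4),'front',Q[1][:2].round(4),'len',L.round(4),'psi',np.arctan2(-f[0],f[1]).round(4))
        res.append(Q)
    return res
E
python3 - <<'E'
from h import *
snap('wrist','w11a');c,o=snap('wrist','w11');print(o['eef_pos'],np.abs(o['dq']).max())
from cores import cores
cores('w11')
E
```

```text
[ 0.54068001 -0.25928156  0.24057254] 0.019541944276298524
px [[183.8000030517578, 96.0], [236.8000030517578, 274.70001220703125]] rear [ 0.4435 -0.3297] front [ 0.414  -0.1518] len 0.1803 psi 0.1645
px [[316.20001220703125, 123.9000015258789], [320.20001220703125, 299.1000061035156]] rear [ 0.5293 -0.3618] front [ 0.5352 -0.1827] len 0.1792 psi -0.033
px [[402.0, 158.0], [415.79998779296875, 285.6000061035156]] rear [ 0.631  -0.3514] front [ 0.6162 -0.2184] len 0.1338 psi 0.1104
px [[490.0, 368.5], [160.0, 368.5]] rear [ 0.7155 -0.4557] front [ 0.3449 -0.4371] len 0.371 psi 1.5205
```

View pics/w11.png

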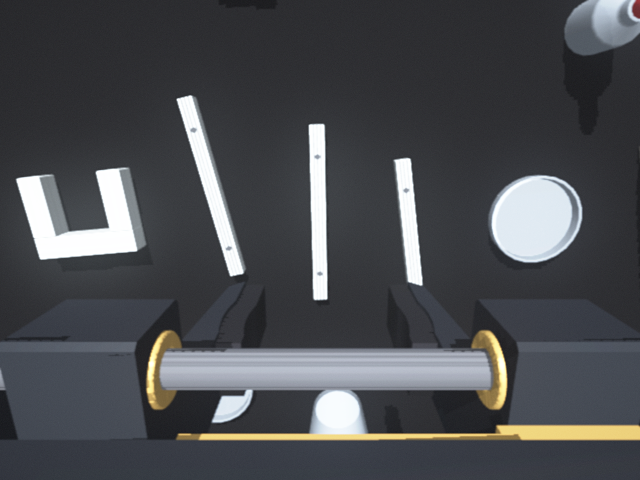

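Run:
```python
from h import *
c,_=load('scene0')
print('beaker rim',onz(c,None,240,88,.095).round(3),'base',onz(c,None,241,113,0.0).round(3))
print('dishes',onz(c,None,291,106,.012).round(3),onz(c,None,205,186,.012).round(3),'ucore',onz(c,None,356,133,.02).round(3))
plan([.5315,-.31,.06],down(-.033))
```

```text
beaker rim [ 0.538 -0.513  0.095] base [ 0.542 -0.52   0.   ]
dishes [ 0.403 -0.46   0.012] [ 0.757 -0.279  0.012] ucore [ 0.303 -0.251  0.02 ]
p0 [ 0.5409 -0.2587  0.2409] dist 0.1883 rot [-0.0005 -0.0159 -0.0019] rows 5
0 T [1.04, 3.62, -0.14] R [-0.0001, -0.0032, -0.0004]
1 T [1.04, 3.62, -0.14] R [-0.0001, -0.0032, -0.0004]
2 T [1.04, 3.62, -0.15] R [-0.0001, -0.0032, -0.0004]
3 T [1.04, 3.62, -0.15] R [-0.0001, -0.0032, -0.0004]
4 T [1.03, 3.62, -0.15] R [-0.0001, -0.0032, -0.0004]
```

{"name": "jog_arm", "arguments": {"motion": [{"translation": [1.04, 3.6, -0.14], "rotation": [0, -0.003, 0], "claw": 4.5}, {"translation": [1.04, 3.6, -0.14], "rotation": [0, -0.003, 0], "claw": 4.5}, {"translation": [1.04, 3.6, -0.15], "rotation": [0, -0.003, 0], "claw": 4.5}, {"translation": [1.04, 3.6, -0.15], "rotation": [0, -0.003, 0], "claw": 4.5}, {"translation": [1.04, 3.6, -0.15], "rotation": [0, -0.003, 0], "claw": 4.5}]}}

```text
time_s: 11.8
eef_pos: [0.5317, -0.311, 0.0602]
orientation: [-0.492, 0.491, -0.508, 0.509]
ft_force: [-0.1, 0.2, -0.5]
gripper_width: 0.0451
```

{"name": "jog_arm", "arguments": {"motion": [{"translation": [0, 0, 0], "rotation": [0, 0, 0], "claw": 4.5}, {"translation": [0, 0, 0], "rotation": [0, 0, 0], "claw": 4.5}]}}

```text
time_s: 12.0
eef_pos: [0.5313, -0.3112, 0.0616]
orientation: [0.491, -0.491, 0.509, -0.509]
ft_force: [-0.3, -0.6, -0.2]
gripper_width: 0.0449
```

Run:
```python
from h import *
snap('wrist','w12a');c,o=snap('wrist','w12');print(o['eef_pos'],o['ft_force'])
plan([.531,-.31,.01],down(-.033))
```

```text
[ 0.53227841 -0.31143643  0.06272231] [ 0.50545878  1.33615022 -0.33216668]
p0 [ 0.5326 -0.3119  0.0633] dist 0.0534 rot [-0.0041 -0.0027  0.0002] rows 2
0 T [-0.09, 2.66, -0.09] R [-0.002, -0.0014, 0.0001]
1 T [-0.09, 2.66, -0.09] R [-0.002, -0.0014, 0.0001]
```

View pics/w12.png

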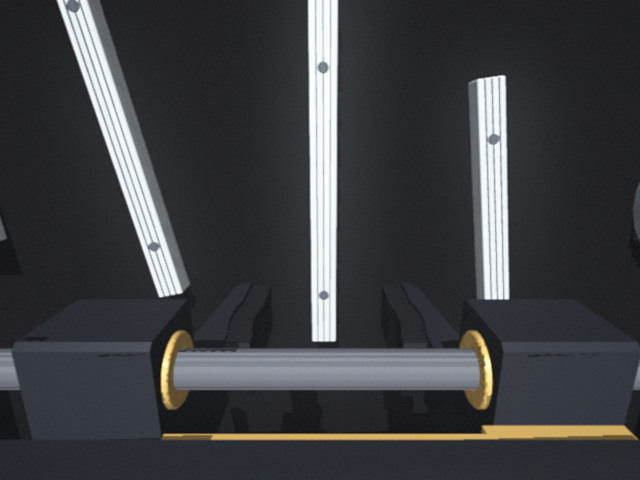

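{"name": "jog_arm", "arguments": {"motion": [{"translation": [-0.1, 2.0, -0.1], "rotation": [0, 0, 0], "claw": 4.5}, {"translation": [0, 1.5, 0], "rotation": [0, 0, 0], "claw": 4.5}, {"translation": [0, 0.7, 0], "rotation": [0, 0, 0], "claw": 4.5}, {"translation": [0, 0, 0], "rotation": [0, 0, 0], "claw": 4.5}]}}

```text
time_s: 12.5
eef_pos: [0.529, -0.3118, 0.0186]
orientation: [0.49, -0.491, 0.51, -0.509]
ft_force: [-1.0, 0.4, 1.0]
gripper_width: 0.0451
```

Run:
```python
from h import *
snap('wrist','w13a');c,o=snap('wrist','w13');print(o['eef_pos'],o['ft_force'])
A=Rq(o['orientation'])
for y in (-.02,-.01,0,.014): print(y,[proj(c,o,o['eef_pos']+A@[x,y,.0225]).round(1) for x in (-.009,0,)])
```

```text
[ 0.5293982  -0.31208388  0.01913534] [-0.32872129 -0.1304392   0.78837302]
-0.02 [array([386.1, 294.6]), array([385.2, 316.4])]
-0.01 [array([382.4, 284.5]), array([381.5, 305.2])]
0 [array([379.1, 275.7]), array([378.3, 295.2])]
0.014 [array([375.1, 264.8]), array([374.4, 283.1])]
```

View pics/w13.png

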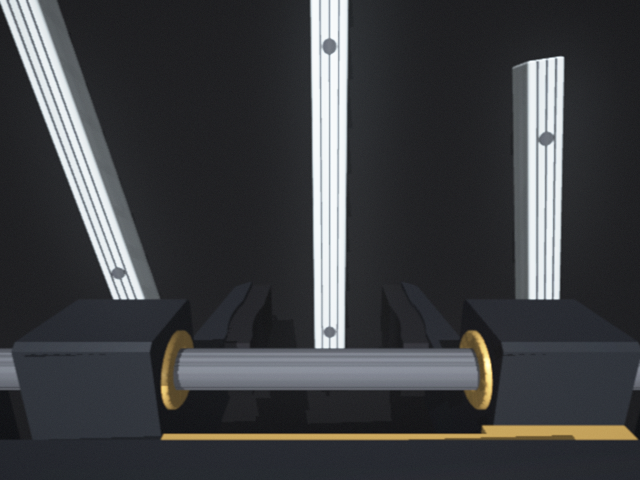

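{"name": "jog_arm", "arguments": {"motion": [{"translation": [0, 1.4, 0.1], "rotation": [0, 0, 0], "claw": 4.5}, {"translation": [0, 0.3, 0], "rotation": [0, 0, 0], "claw": 4.5}, {"translation": [0, 0, 0], "rotation": [0, 0, 0], "claw": 4.5}]}}

```text
time_s: 12.9
eef_pos: [0.5296, -0.3121, 0.0011]
orientation: [0.49, -0.491, 0.51, -0.509]
ft_force: [-0.1, -0.0, 0.0]
gripper_width: 0.0451
```

{"name": "jog_arm", "arguments": {"motion": [{"translation": [0, 0.4, 0], "rotation": [0, 0, 0], "claw": 4.5}, {"translation": [0, 0, 0], "rotation": [0, 0, 0], "claw": 4.5}]}}

```text
time_s: 13.1
eef_pos: [0.53, -0.3123, -0.0024]
orientation: [0.49, -0.49, 0.51, -0.509]
ft_force: [0.2, -0.2, 0.2]
gripper_width: 0.0446
```

{"name": "jog_arm", "arguments": {"motion": [{"translation": [0, 0.3, 0], "rotation": [0, 0, 0], "claw": 4.5}, {"translation": [0, 0, 0], "rotation": [0, 0, 0], "claw": 4.5}]}}

```text
time_s: 13.3
eef_pos: [0.53, -0.3123, -0.0053]
orientation: [0.49, -0.49, 0.51, -0.509]
ft_force: [0.2, -0.7, 1.5]
gripper_width: 0.0451
```

{"name": "jog_arm", "arguments": {"motion": [{"translation": [0, 0, 0], "rotation": [0, 0, 0], "claw": 0.5}, {"translation": [0, 0, 0], "rotation": [0, 0, 0], "claw": 0.5}, {"translation": [0, 0, 0], "rotation": [0, 0, 0], "claw": 0.5}, {"translation": [0, 0, 0], "rotation": [0, 0, 0], "claw": 0.5}, {"translation": [0, 0, 0], "rotation": [0, 0, 0], "claw": 0.5}], "squeeze": 50}}

```text
time_s: 13.8
eef_pos: [0.5304, -0.3124, -0.005]
orientation: [-0.49, 0.49, -0.509, 0.51]
ft_force: [0.8, -0.2, -0.2]
gripper_width: 0.0133
```

{"name": "jog_arm", "arguments": {"motion": [{"translation": [0, 0, 0], "rotation": [0, 0, 0], "claw": 0.5}, {"translation": [0, -2.0, 0], "rotation": [0, 0, 0], "claw": 0.5}, {"translation": [0, -3.3, 0], "rotation": [0, 0, 0], "claw": 0.5}, {"translation": [0, 0, 0], "rotation": [0, 0, 0], "claw": 0.5}, {"translation": [0, 0, 0], "rotation": [0, 0, 0], "claw": 0.5}]}}

```text
time_s: 14.3
eef_pos: [0.53, -0.3126, 0.048]
orientation: [-0.49, 0.49, -0.509, 0.51]
ft_force: [0.1, -0.1, -3.2]
gripper_width: 0.0136
```

Run:
```python
from h import *
snap('wrist','w14a');c,o=snap('wrist','w14');print(o['eef_pos'],o['gripper_width'],o['ft_force'])
```

```text
[ 0.52925266 -0.3122955   0.04714245] 0.013322384165086023 [-1.45722461 -0.19314714 -3.41165082]
```

View pics/w14.png

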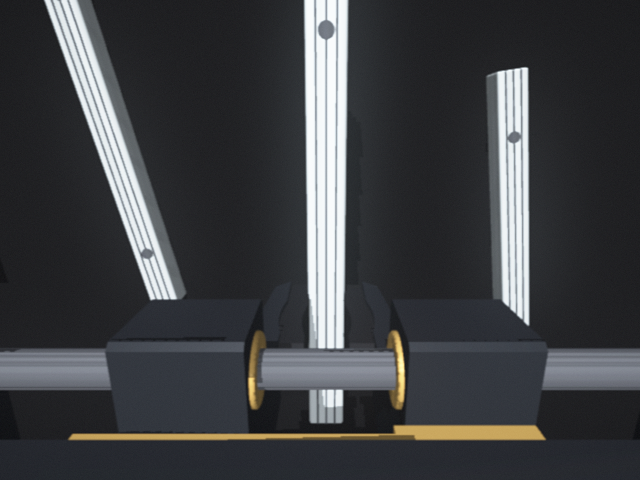

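Run:
```python
from h import *
plan([.5892,-.11,.06],down(-.004),7)
```

```text
p0 [ 0.529  -0.3121  0.0467] dist 0.2113 rot [ 0.0024 -0.0339 -0.0006] rows 7
0 T [-2.92, -0.19, 0.75] R [0.0003, -0.0048, -0.0001]
1 T [-2.91, -0.19, 0.76] R [0.0003, -0.0048, -0.0001]
2 T [-2.91, -0.19, 0.78] R [0.0003, -0.0048, -0.0001]
3 T [-2.91, -0.19, 0.79] R [0.0003, -0.0048, -0.0001]
4 T [-2.9, -0.19, 0.81] R [0.0003, -0.0048, -0.0001]
5 T [-2.9, -0.19, 0.82] R [0.0003, -0.0048, -0.0001]
6 T [-2.9, -0.19, 0.83] R [0.0003, -0.0048, -0.0001]
```

{"name": "jog_arm", "arguments": {"motion": [{"translation": [-2.9, -0.19, 0.75], "rotation": [0, -0.005, 0], "claw": 0.5}, {"translation": [-2.9, -0.19, 0.76], "rotation": [0, -0.005, 0], "claw": 0.5}, {"translation": [-2.9, -0.19, 0.78], "rotation": [0, -0.005, 0], "claw": 0.5}, {"translation": [-2.9, -0.19, 0.79], "rotation": [0, -0.005, 0], "claw": 0.5}, {"translation": [-2.9, -0.19, 0.81], "rotation": [0, -0.005, 0], "claw": 0.5}]}}

```text
time_s: 14.9
eef_pos: [0.5723, -0.1671, 0.056]
orientation: [0.496, -0.497, 0.504, -0.502]
ft_force: [-0.1, 0.2, -2.4]
gripper_width: 0.0135
```

{"name": "jog_arm", "arguments": {"motion": [{"translation": [-2.9, -0.19, 0.82], "rotation": [0, -0.005, 0], "claw": 0.5}, {"translation": [-2.9, -0.19, 0.83], "rotation": [0, -0.004, 0], "claw": 0.5}, {"translation": [0, 0, 0], "rotation": [0, 0, 0], "claw": 0.5}, {"translation": [0, 0, 0], "rotation": [0, 0, 0], "claw": 0.5}, {"translation": [0, 0, 0], "rotation": [0, 0, 0], "claw": 0.5}]}}

```text
time_s: 15.4
eef_pos: [0.589, -0.1125, 0.0602]
orientation: [0.498, -0.5, 0.502, -0.501]
ft_force: [-0.9, -0.3, -3.1]
gripper_width: 0.0131
```

Run:
```python
from h import *
snap('scene','s15');snap('side','d15');snap('wrist','w15a');c,o=snap('wrist','w15');print(o['eef_pos'],o['gripper_width'],o['ft_force'],Rq(o['orientation']).round(4))
crop('s15',230,140,170,130,4.6,'s15c');crop('d15',230,170,170,130,4.6,'d15c')
```

```text
[ 0.58951091 -0.11238615  0.06076801] 0.012966471207021615 [-0.3689204   0.52854517 -3.11310155] [[-0.0061 -0.0011  1.    ]
 [-1.     -0.001  -0.0061]
 [ 0.001  -1.     -0.0011]]
```

View pics/w15.png

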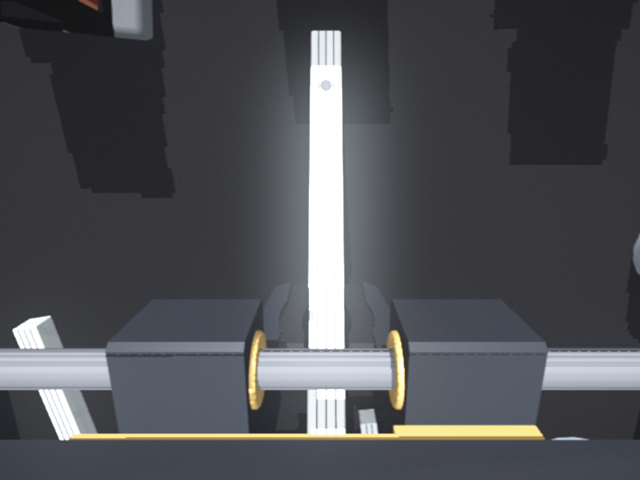

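View pics/s15c.png

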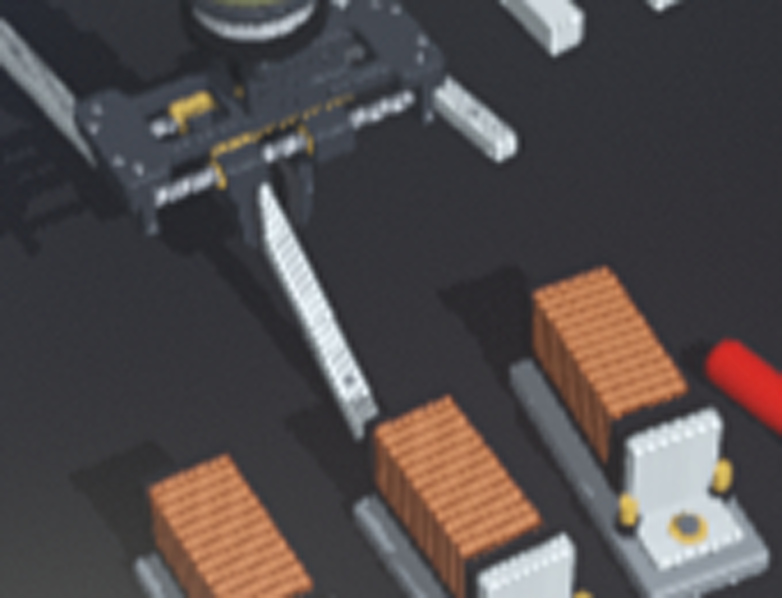

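View pics/d15c.png

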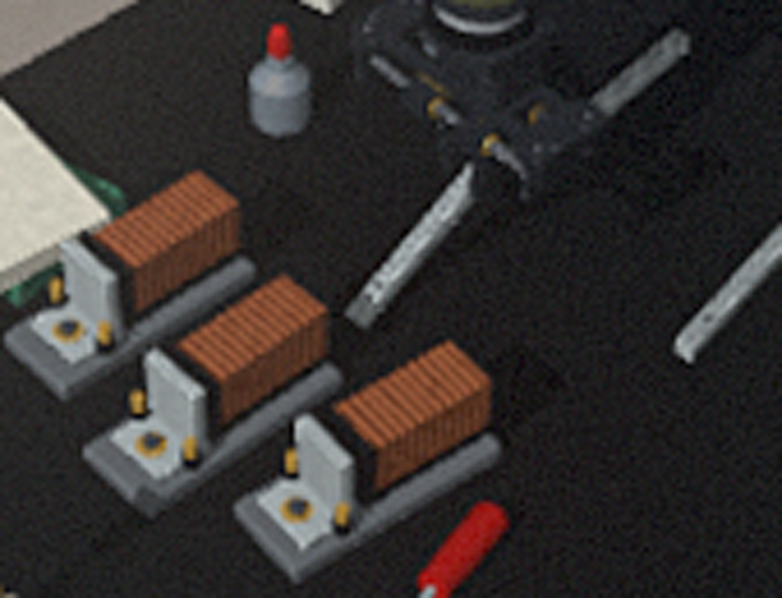

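{"name": "jog_arm", "arguments": {"motion": [{"translation": [0, 1.3, 0], "rotation": [0, 0, 0], "claw": 0.5}, {"translation": [0, 1.3, 0], "rotation": [0, 0, 0], "claw": 0.5}, {"translation": [0, 1.3, 0], "rotation": [0, 0, 0], "claw": 0.5}, {"translation": [0, 1.3, 0], "rotation": [0, 0, 0], "claw": 0.5}, {"translation": [0, 0.6, 0], "rotation": [0, 0, 0], "claw": 0.5}]}}

```text
time_s: 16.1
eef_pos: [0.5894, -0.1104, 0.0013]
orientation: [0.499, -0.499, 0.502, -0.5]
ft_force: [1.0, -2.4, 2.0]
gripper_width: 0.0132
```

{"name": "jog_arm", "arguments": {"motion": [{"translation": [0, 0.5, 0], "rotation": [0, 0, 0], "claw": 0.5}, {"translation": [0, 0, 0], "rotation": [0, 0, 0], "claw": 0.5}]}}

```text
time_s: 16.3
eef_pos: [0.5898, -0.1101, -0.0026]
orientation: [0.499, -0.499, 0.501, -0.5]
ft_force: [-0.3, -2.3, 2.4]
gripper_width: 0.013
```

{"name": "jog_arm", "arguments": {"motion": [{"translation": [0, 0.2, 0], "rotation": [0, 0, 0], "claw": 3}, {"translation": [0, 0, 0], "rotation": [0, 0, 0], "claw": 4}, {"translation": [0, 0, 0], "rotation": [0, 0, 0], "claw": 4.5}, {"translation": [0, 0, 0], "rotation": [0, 0, 0], "claw": 4.5}]}}

```text
time_s: 16.7
eef_pos: [0.5903, -0.1102, -0.0036]
orientation: [0.499, -0.499, 0.501, -0.501]
ft_force: [0.4, -0.4, -0.9]
gripper_width: 0.0432
```

Run:
```python
from h import *
snap('wrist','w16a');c,o=snap('wrist','w16');print(o['eef_pos'],o['gripper_width'],o['ft_force'])
from cores import cores
cores('w16')
```

```text
[ 0.5902704  -0.11033469 -0.00358236] 0.044229641583884184 [-0.27317436  0.86163166 -0.23640719]
```

View pics/w16.png

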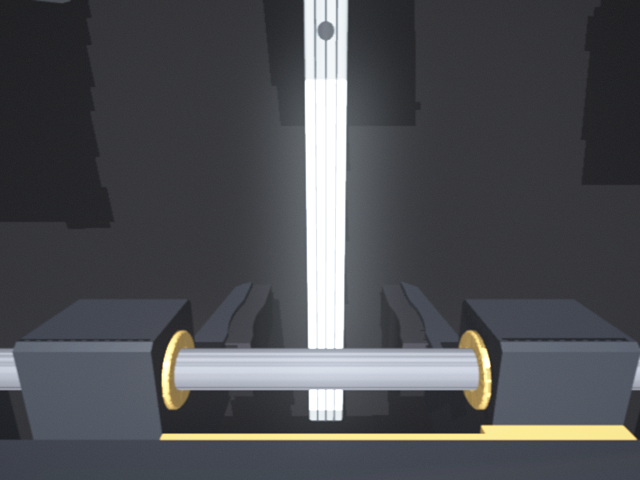

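Run:
```python
from h import *
c,o=load('w16')
print(onz(c,o,326,420,.014),onz(c,o,326,31,.014))
c,o=load('w11')
print([onz(c,o,u,v,.014).round(4) for u,v in ((316,125),(318,157),(320,273),(320,299))])
```

```text
[ 0.58995316 -0.15954133  0.014     ] [ 0.59047387 -0.01123622  0.014     ]
[array([ 0.5349, -0.1837,  0.014 ]), array([ 0.5352, -0.2134,  0.014 ]), array([ 0.5307, -0.3323,  0.014 ]), array([ 0.5291, -0.3617,  0.014 ])]
```

{"name": "jog_arm", "arguments": {"motion": [{"translation": [-1.3, 0, 0], "rotation": [0, 0, 0], "claw": 4.5}, {"translation": [-1.3, 0.1, 0], "rotation": [0, 0, 0], "claw": 4.5}, {"translation": [0, 0, 0], "rotation": [0, 0, 0], "claw": 0.5}, {"translation": [0, 0, 0], "rotation": [0, 0, 0], "claw": 0.5}, {"translation": [0, 0, 0], "rotation": [0, 0, 0], "claw": 0.5}], "squeeze": 60}}

```text
time_s: 17.3
eef_pos: [0.5902, -0.085, -0.0048]
orientation: [-0.499, 0.499, -0.501, 0.501]
ft_force: [-0.4, -0.2, 0.3]
gripper_width: 0.0231
```

{"name": "jog_arm", "arguments": {"motion": [{"translation": [0, 0, 0], "rotation": [0, 0, 0], "claw": 0.5}, {"translation": [0, 0, 0], "rotation": [0, 0, 0], "claw": 0.5}, {"translation": [0, 0, 0], "rotation": [0, 0, 0], "claw": 0.5}]}}

```text
time_s: 17.6
eef_pos: [0.5903, -0.0854, -0.0048]
orientation: [-0.499, 0.499, -0.501, 0.501]
ft_force: [-0.2, -1.2, 0.7]
gripper_width: 0.0129
```

Run:
```python
from h import *
o=arm.get_obs();print(o['eef_pos'],o['gripper_width'],o['ft_force'],Rq(o['orientation']).round(4))
```

```text
[ 0.59028152 -0.08540818 -0.00478992] 0.01292491279039552 [-0.17671443 -1.18431154  0.74237208] [[-4.7e-03  0.0e+00  1.0e+00]
 [-1.0e+00 -6.0e-04 -4.7e-03]
 [ 6.0e-04 -1.0e+00  0.0e+00]]
```

{"name": "jog_arm", "arguments": {"motion": [{"translation": [0, -0.8, 0], "rotation": [0, 0, 0], "claw": 0.5}, {"translation": [0, -1.2, 0], "rotation": [0, 0, 0], "claw": 0.5}, {"translation": [0, -1.2, 0], "rotation": [0, 0, 0], "claw": 0.5}, {"translation": [0, -0.8, 0], "rotation": [0, 0, 0], "claw": 0.5}, {"translation": [0, -0.3, 0], "rotation": [0, 0, 0], "claw": 0.5}]}}

```text
time_s: 18.1
eef_pos: [0.5911, -0.0847, 0.0398]
orientation: [-0.5, 0.498, -0.5, 0.502]
ft_force: [-0.6, -0.1, -1.9]
gripper_width: 0.0137
```

{"name": "jog_arm", "arguments": {"motion": [{"translation": [0, 0, 0], "rotation": [0, 0, 0], "claw": 0.5}, {"translation": [0, 0, 0], "rotation": [0, 0, 0], "claw": 0.5}]}}

```text
time_s: 18.3
eef_pos: [0.5901, -0.0847, 0.0381]
orientation: [0.499, -0.499, 0.501, -0.501]
ft_force: [-0.1, -0.3, -3.0]
gripper_width: 0.0134
```

Run:
```python
from h import *
snap('scene','s17');snap('side','d17');c,o=snap('wrist','w17');print(o['eef_pos'],o['gripper_width'],o['ft_force'])
crop('s17',260,140,120,100,6.5,'s17c');crop('d17',270,190,120,100,6.5,'d17c')
```

```text
[ 0.58992854 -0.08466093  0.03776826] 0.0131397816802321 [-0.08650288 -0.26335946 -2.56798549]
```

View pics/w17.png

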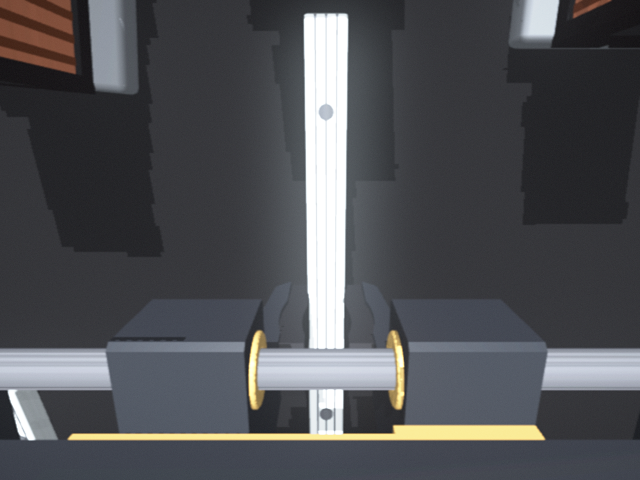

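View pics/s17c.png

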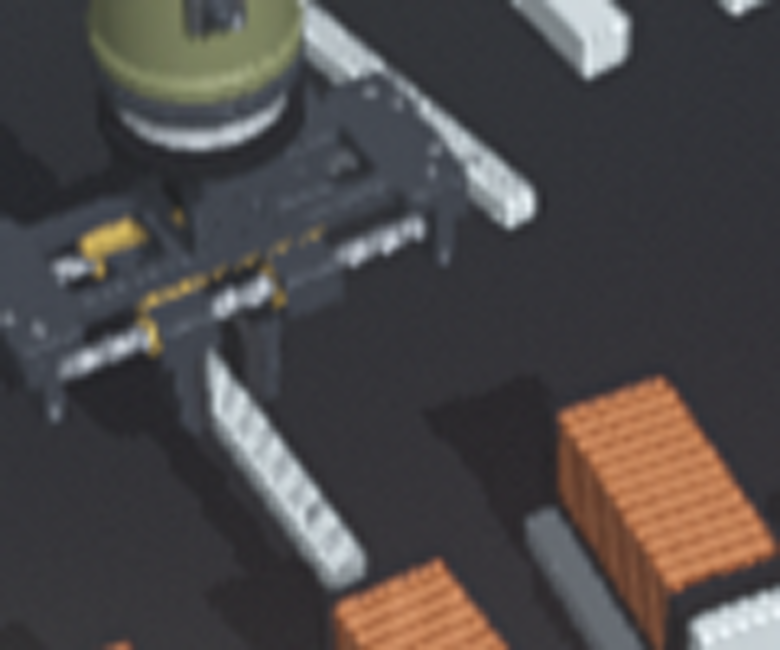

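View pics/d17c.png

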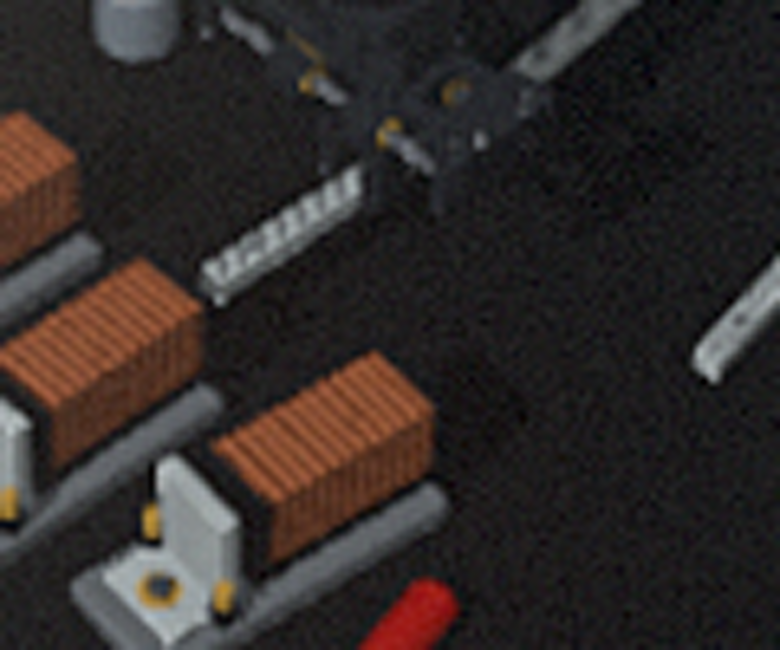

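Run:
```python
from h import *
from coils import coils
c,o=load('w17')
for u,v in ((326.3,14.5),(326,112),(326,413)): print(onz(c,o,u,v,.057).round(4))
C=coils()
for fn,(x0,y0,w,h) in (('scene0',(250,190,150,130)),('side0',(220,190,130,110))):
    c,_=load(fn); s=5; im=cv2.resize(c['pixels'][y0:y0+h,x0:x0+w],None,fx=s,fy=s,interpolation=cv2.INTER_CUBIC)
    for n,(t,f,m) in C.items():
        g=np.array([f[1],-f[0]])
        P=[np.r_[t+f*a+g*b,z] for a,b,z in ((.116,-.035,.016),(.116,.035,.016),(-.058,.035,.016),(-.058,-.035,.016),(-.06,-.026,.076),(-.06,.026,.076))]
        for p in P:
            q=(proj(c,None,p)-[x0,y0]+.5)*s; cv2.drawMarker(im,tuple(int(a) for a in q),(0,255,0),cv2.MARKER_CROSS,10,1)
    cv2.imwrite('pics/chk_%s.png'%fn,im)
```

```text
[0.5903 0.0187 0.057 ]
[ 0.5901 -0.0103  0.057 ]
[ 0.5896 -0.129   0.057 ]
```

View pics/chk_scene0.png

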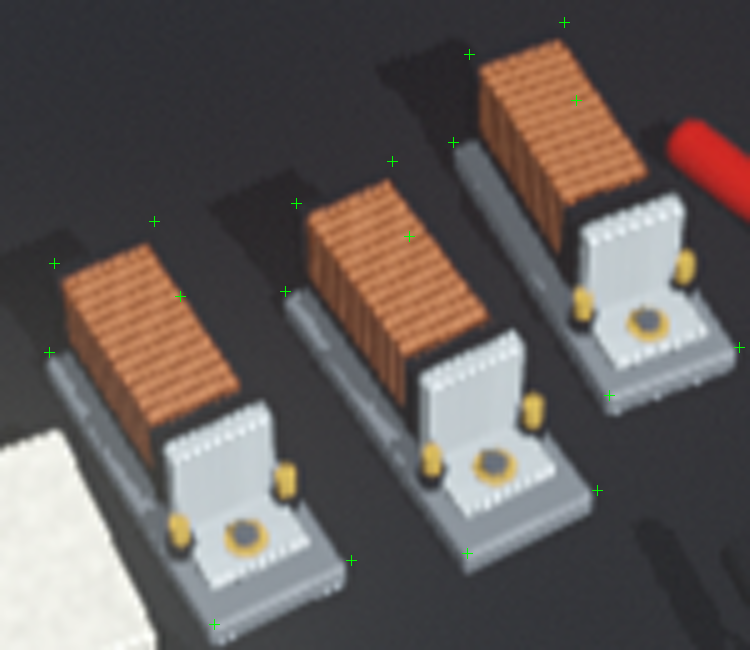

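View pics/chk_side0.png

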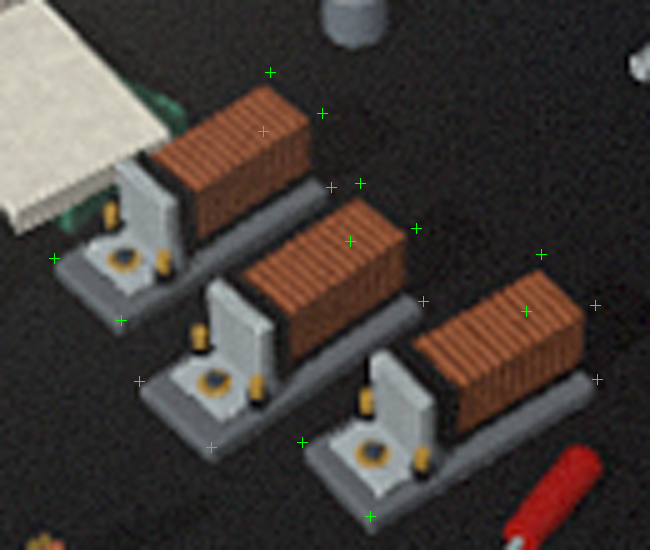

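{"name": "jog_arm", "arguments": {"motion": [{"translation": [-0.6, 0, -0.08], "rotation": [0, 0, 0], "claw": 0.5}, {"translation": [-0.6, 0, 0], "rotation": [0, 0, 0], "claw": 0.5}, {"translation": [-0.6, 0, 0], "rotation": [0, 0, 0], "claw": 0.5}, {"translation": [-0.4, 0, 0], "rotation": [0, 0, 0], "claw": 0.5}, {"translation": [0, 0, 0], "rotation": [0, 0, 0], "claw": 0.5}]}}

```text
time_s: 18.95
eef_pos: [0.5898, -0.0612, 0.0383]
orientation: [0.5, -0.499, 0.501, -0.5]
ft_force: [0.2, 0.2, -1.9]
gripper_width: 0.0135
```

Run:
```python
from h import *
snap('scene','s18');c,o=snap('wrist','w18');print(o['eef_pos'],o['gripper_width'],o['ft_force'])
crop('s18',270,160,100,80,7.5,'s18c')
```

```text
[ 0.58971355 -0.06203622  0.03828361] 0.013040161007029047 [ 1.18598413 -0.85444164 -2.07400646]
```

View pics/w18.png

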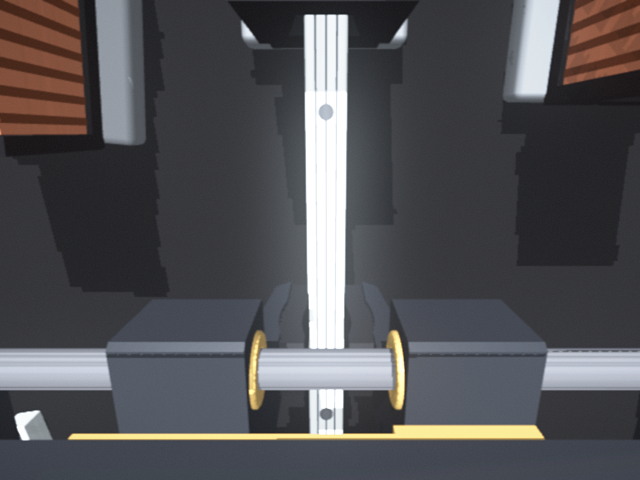

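View pics/s18c.png

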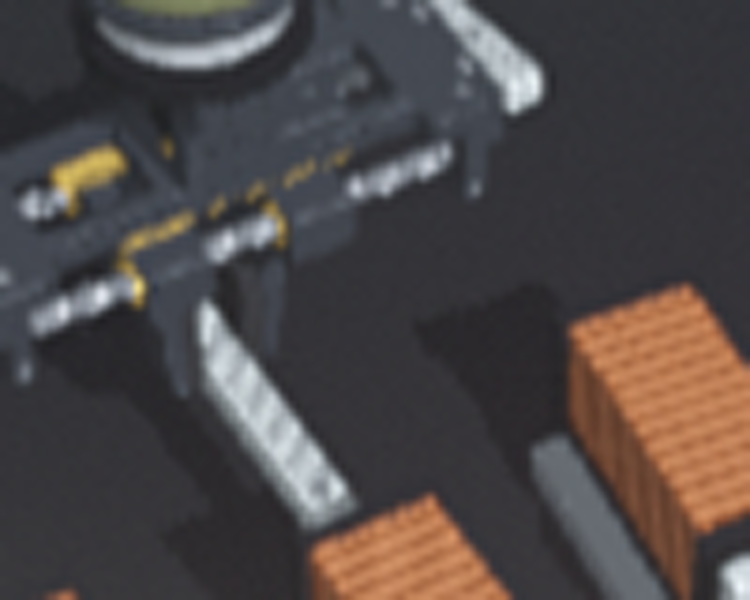

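{"name": "jog_arm", "arguments": {"motion": [{"translation": [-0.4, 0, -0.05], "rotation": [0, 0, 0], "claw": 0.5}, {"translation": [-0.4, 0, 0], "rotation": [0, 0, 0], "claw": 0.5}, {"translation": [-0.4, 0, 0], "rotation": [0, 0, 0], "claw": 0.5}]}}

```text
time_s: 19.35
eef_pos: [0.5892, -0.0503, 0.0383]
orientation: [0.499, -0.499, 0.501, -0.501]
ft_force: [1.1, 0.0, -2.4]
gripper_width: 0.0132
```

{"name": "jog_arm", "arguments": {"motion": [{"translation": [-0.4, 0, 0], "rotation": [0, 0, 0], "claw": 0.5}, {"translation": [-0.4, 0, 0], "rotation": [0, 0, 0], "claw": 0.5}, {"translation": [-0.4, 0, 0], "rotation": [0, 0, 0], "claw": 0.5}]}}

```text
time_s: 19.65
eef_pos: [0.5892, -0.0382, 0.0382]
orientation: [-0.499, 0.499, -0.501, 0.501]
ft_force: [-0.1, 0.8, -1.9]
gripper_width: 0.0132
```

Run:
```python
from h import *
c,o=snap('wrist','w19');print(o['eef_pos'],o['gripper_width'],o['ft_force'],o['moment'])
```

```text
[ 0.58922692 -0.03822949  0.03823958] 0.013237104755259042 [-0.12298321  0.76448785 -1.86549732] [-0.04782946 -0.09399265  0.02154545]
```

View pics/w19.png

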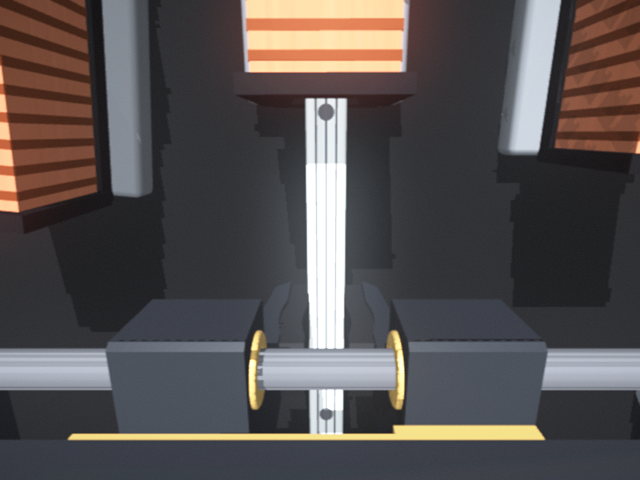

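{"name": "jog_arm", "arguments": {"motion": [{"translation": [-0.5, 0, 0], "rotation": [0, 0, 0], "claw": 0.5}, {"translation": [-0.5, 0, 0], "rotation": [0, 0, 0], "claw": 0.5}, {"translation": [-0.5, 0, 0], "rotation": [0, 0, 0], "claw": 0.5}, {"translation": [-0.5, 0, 0], "rotation": [0, 0, 0], "claw": 0.5}]}}

```text
time_s: 20.1
eef_pos: [0.5893, -0.0181, 0.0382]
orientation: [0.499, -0.499, 0.501, -0.501]
ft_force: [0.0, 0.7, -2.2]
gripper_width: 0.0132
```

{"name": "jog_arm", "arguments": {"motion": [{"translation": [-0.5, 0, 0], "rotation": [0, 0, 0], "claw": 0.5}, {"translation": [-0.5, 0, 0], "rotation": [0, 0, 0], "claw": 0.5}, {"translation": [-0.5, 0, 0], "rotation": [0, 0, 0], "claw": 0.5}, {"translation": [-0.5, 0, 0], "rotation": [0, 0, 0], "claw": 0.5}]}}

```text
time_s: 20.5
eef_pos: [0.5894, 0.0018, 0.0382]
orientation: [-0.499, 0.499, -0.501, 0.501]
ft_force: [-0.4, 0.4, -2.3]
gripper_width: 0.0128
```

Run:
```python
from h import *
c,o=snap('wrist','w20');print(o['eef_pos'],o['gripper_width'],o['ft_force'],o['moment'])
```

```text
[0.58939395 0.00177311 0.03824497] 0.012798406459240514 [-0.35527933  0.37666581 -2.34705218] [-0.05756951 -0.08913015 -0.03108992]
```

View pics/w20.png

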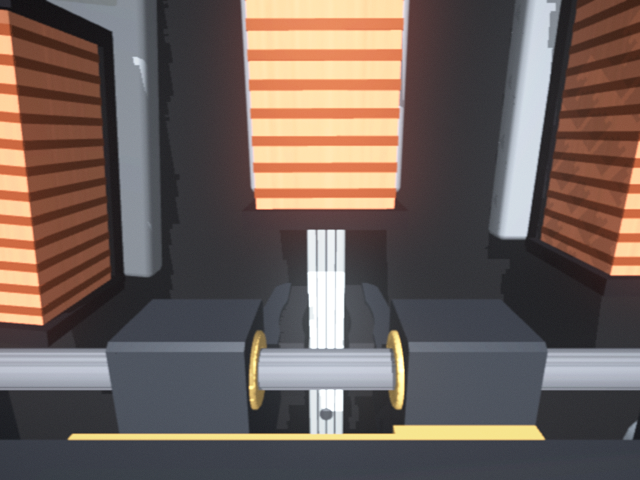

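{"name": "jog_arm", "arguments": {"motion": [{"translation": [-0.5, 0, 0], "rotation": [0, 0, 0], "claw": 0.5}, {"translation": [-0.5, 0, 0], "rotation": [0, 0, 0], "claw": 0.5}, {"translation": [-0.5, 0, 0], "rotation": [0, 0, 0], "claw": 0.5}, {"translation": [-0.5, 0, 0], "rotation": [0, 0, 0], "claw": 0.5}, {"translation": [0, 0, 0], "rotation": [0, 0, 0], "claw": 0.5}]}}

```text
time_s: 21.05
eef_pos: [0.5895, 0.0228, 0.0383]
orientation: [0.5, -0.499, 0.501, -0.5]
ft_force: [0.2, 0.5, -3.2]
gripper_width: 0.0132
```

Run:
```python
from h import *
c,o=load('w20');print(onz(c,o,326,230,.057))
c,o=snap('wrist','w21');print(o['eef_pos'],o['gripper_width'],o['ft_force'],o['moment'])
```

```text
[0.58937926 0.03549554 0.057     ]
[0.58951469 0.02281785 0.03829287] 0.013176908792162751 [ 0.17624113  0.47118604 -3.24480984] [-0.05412859 -0.07278691  0.02908107]
```

{"name": "jog_arm", "arguments": {"motion": [{"translation": [0, 0, 0], "rotation": [0, 0, 0], "claw": 3}, {"translation": [0, 0, 0], "rotation": [0, 0, 0], "claw": 3}, {"translation": [0, 0, 0], "rotation": [0, 0, 0], "claw": 3}, {"translation": [0, 0, 0], "rotation": [0, 0, 0], "claw": 3}]}}

```text
time_s: 21.5
eef_pos: [0.5896, 0.0211, 0.0384]
orientation: [-0.499, 0.499, -0.501, 0.501]
ft_force: [0.4, 0.4, -0.6]
gripper_width: 0.0301
```

{"name": "jog_arm", "arguments": {"motion": [{"translation": [1.2, 0, 0], "rotation": [0, 0, 0], "claw": 3}, {"translation": [1.2, 0, 0], "rotation": [0, 0, 0], "claw": 3}, {"translation": [1.2, 0, 0], "rotation": [0, 0, 0], "claw": 3}, {"translation": [1.0, 0.3, 0], "rotation": [0, 0, 0], "claw": 3}, {"translation": [0, 0, 0], "rotation": [0, 0, 0], "claw": 3}]}}

```text
time_s: 22.0
eef_pos: [0.5887, -0.0281, 0.0347]
orientation: [-0.497, 0.499, -0.502, 0.502]
ft_force: [-0.5, 0.1, 0.6]
gripper_width: 0.0301
```

Run:
```python
from h import *
snap('scene','s22');c,o=snap('wrist','w22');print(o['eef_pos'],o['gripper_width'],o['ft_force'],o['moment'])
crop('s22',270,160,100,80,7.5,'s22c')
```

```text
[ 0.58896755 -0.02625681  0.03488202] 0.030159343525092096 [ 0.16407048 -0.13644447  0.02975987] [-0.06034677 -0.07844303  0.05556595]
```

View pics/w22.png

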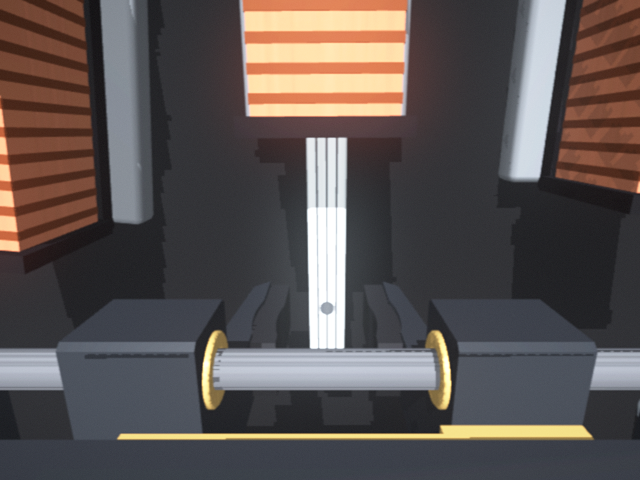

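View pics/s22c.png

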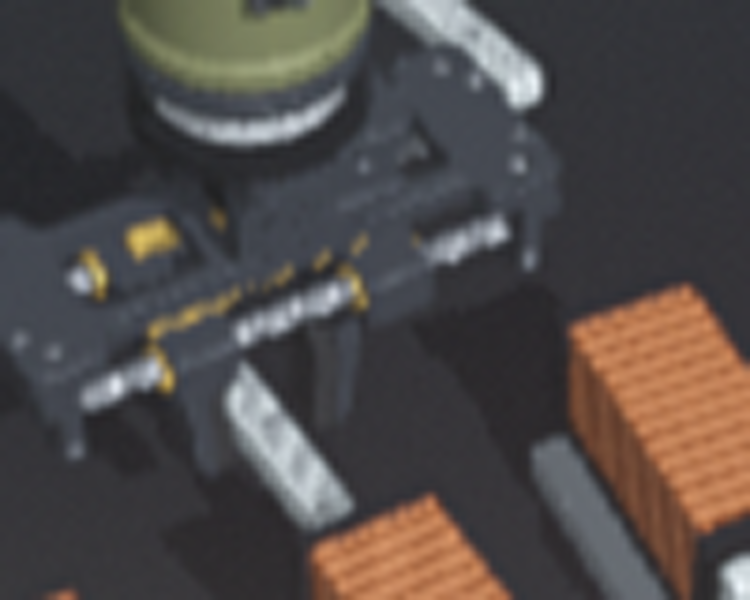

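{"name": "jog_arm", "arguments": {"motion": [{"translation": [0, 0.2, 0], "rotation": [0, 0, 0], "claw": 0.5}, {"translation": [0, 0, 0], "rotation": [0, 0, 0], "claw": 0.5}, {"translation": [0, 0, 0], "rotation": [0, 0, 0], "claw": 0.5}, {"translation": [0, 0, 0], "rotation": [0, 0, 0], "claw": 0.5}, {"translation": [0, -0.2, 0], "rotation": [0, 0, 0], "claw": 0.5}], "squeeze": 30}}

```text
time_s: 22.6
eef_pos: [0.5889, -0.0243, 0.035]
orientation: [0.499, -0.499, 0.501, -0.501]
ft_force: [-0.2, -0.3, -1.6]
gripper_width: 0.0136
```

{"name": "jog_arm", "arguments": {"motion": [{"translation": [-0.4, 0, 0], "rotation": [0, 0, 0], "claw": 0.5}, {"translation": [-0.4, 0, 0], "rotation": [0, 0, 0], "claw": 0.5}, {"translation": [-0.4, 0, 0], "rotation": [0, 0, 0], "claw": 0.5}, {"translation": [-0.4, 0, 0], "rotation": [0, 0, 0], "claw": 0.5}]}}

```text
time_s: 23.0
eef_pos: [0.5892, -0.0081, 0.0351]
orientation: [0.499, -0.499, 0.501, -0.501]
ft_force: [-0.6, 0.5, -2.5]
gripper_width: 0.0138
```

Run:
```python
from h import *
c,o=snap('wrist','w23');print(o['eef_pos'],o['gripper_width'],o['ft_force'],o['moment'],Rq(o['orientation'])[:,2])
```

```text
[ 0.58921575 -0.00812303  0.03512722] 0.01378060356764989 [-0.60972326  0.46133203 -2.54251705] [-0.17066612 -0.07405179 -0.0151283 ] [ 9.99993433e-01 -3.61870217e-03 -1.98302192e-04]
```

{"name": "jog_arm", "arguments": {"motion": [{"translation": [-0.3, 0, 0], "rotation": [0, 0, 0], "claw": 0.5}, {"translation": [-0.3, 0, 0], "rotation": [0, 0, 0], "claw": 0.5}, {"translation": [-0.3, 0, 0], "rotation": [0, 0, 0], "claw": 0.5}]}}

```text
time_s: 23.35
eef_pos: [0.5894, 0.0005, 0.0352]
orientation: [-0.499, 0.499, -0.501, 0.501]
ft_force: [0.2, -0.1, -2.1]
gripper_width: 0.0137
```

{"name": "jog_arm", "arguments": {"motion": [{"translation": [-0.2, 0, 0], "rotation": [0, 0, 0], "claw": 0.5}, {"translation": [-0.2, 0, 0], "rotation": [0, 0, 0], "claw": 0.5}]}}

```text
time_s: 23.55
eef_pos: [0.5894, 0.0043, 0.0352]
orientation: [-0.499, 0.499, -0.501, 0.501]
ft_force: [-0.9, -1.4, -1.3]
gripper_width: 0.0135
```

{"name": "jog_arm", "arguments": {"motion": [{"translation": [-0.2, 0, 0], "rotation": [0, 0, 0], "claw": 0.5}, {"translation": [-0.2, 0, 0], "rotation": [0, 0, 0], "claw": 0.5}]}}

```text
time_s: 23.75
eef_pos: [0.5894, 0.0065, 0.0353]
orientation: [-0.498, 0.499, -0.501, 0.502]
ft_force: [-0.2, -6.3, -1.4]
gripper_width: 0.0136
```

{"name": "jog_arm", "arguments": {"motion": [{"translation": [-0.2, 0, 0], "rotation": [0, 0, 0], "claw": 0.5}, {"translation": [-0.2, 0, 0], "rotation": [0, 0, 0], "claw": 0.5}]}}

```text
time_s: 23.95
eef_pos: [0.5892, 0.0065, 0.0353]
orientation: [-0.496, 0.5, -0.5, 0.504]
ft_force: [0.5, -12.0, 0.5]
gripper_width: 0.0135
```

Run:
```python
from h import *
from coils import coils
C=coils(); c,o=load('w10')
E={'A':((214+200*0,169),(265,170)),'B':((323.3,124.5),(376.7,119.5)),'C':((450,136),(503,131))}
for n,(a,b) in E.items():
    t,f,m=C[n]; P=[onz(c,o,*x,.078)[:2] for x in (a,b)]; print(n,[(p-m)@f*1e3 for p in P],np.linalg.norm(P[0]-P[1]),(((P[0]+P[1])/2-t)@np.array([f[1],-f[0]]))*1e3)
c,o=snap('wrist','w24');print(o['eef_pos'],o['ft_force'])
```

```text
A [np.float64(122.68398799153485), np.float64(121.5985098598372)] 0.04914551160521144 -1.367813921182694
B [np.float64(116.13259422733881), np.float64(115.80081317507484)] 0.04999140314010238 -0.33052028365157193
C [np.float64(117.24153051107332), np.float64(117.53809863885793)] 0.04956416561119726 0.5463617388441864
[0.58922219 0.00654408 0.0352507 ] [  0.45192792 -12.04032555   0.54649473]
```

View pics/w24.png

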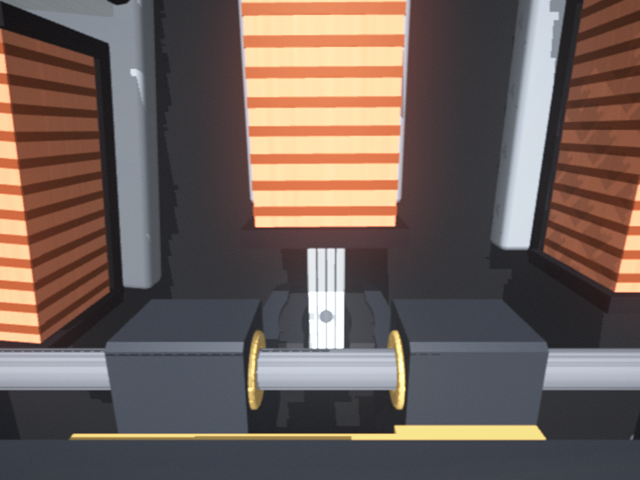

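{"name": "jog_arm", "arguments": {"motion": [{"translation": [0, 0, 0], "rotation": [0, 0, 0], "claw": 4}, {"translation": [0, 0, 0], "rotation": [0, 0, 0], "claw": 4}, {"translation": [0, 0, 0], "rotation": [0, 0, 0], "claw": 4}, {"translation": [0, 0, 0], "rotation": [0, 0, 0], "claw": 4}, {"translation": [0, -2, 0], "rotation": [0, 0, 0], "claw": 4}]}}

```text
time_s: 24.5
eef_pos: [0.5876, 0.0128, 0.0535]
orientation: [0.498, -0.5, 0.502, -0.5]
ft_force: [0.1, 0.6, -0.1]
gripper_width: 0.0401
```

{"name": "jog_arm", "arguments": {"motion": [{"translation": [0, -4, 0], "rotation": [0, 0, 0], "claw": 4}, {"translation": [0.5, -4, 0], "rotation": [0, 0, 0], "claw": 5}, {"translation": [2, -4, 0.2], "rotation": [0, 0, 0], "claw": 5}, {"translation": [3, -3.5, 0.5], "rotation": [0, 0, 0], "claw": 5}, {"translation": [4, -3, 0.5], "rotation": [0, 0, 0], "claw": 5}]}}

```text
time_s: 25.0
eef_pos: [0.6016, -0.0807, 0.2427]
orientation: [0.501, -0.499, 0.5, -0.5]
ft_force: [1.7, 0.2, 1.0]
gripper_width: 0.0499
```

Run:
```python
from h import *
snap('wrist','w25');plan([.605,-.27,.25],down(0))
```

```text
p0 [ 0.6046 -0.0927  0.2467] dist 0.1773 rot [-0.0103 -0.0127  0.0073] rows 4
0 T [4.43, -0.05, 0.07] R [-0.0026, -0.0032, 0.0018]
1 T [4.43, -0.06, 0.05] R [-0.0026, -0.0032, 0.0018]
2 T [4.43, -0.07, 0.04] R [-0.0026, -0.0032, 0.0018]
3 T [4.43, -0.07, 0.02] R [-0.0026, -0.0032, 0.0018]
```

View pics/w25.png

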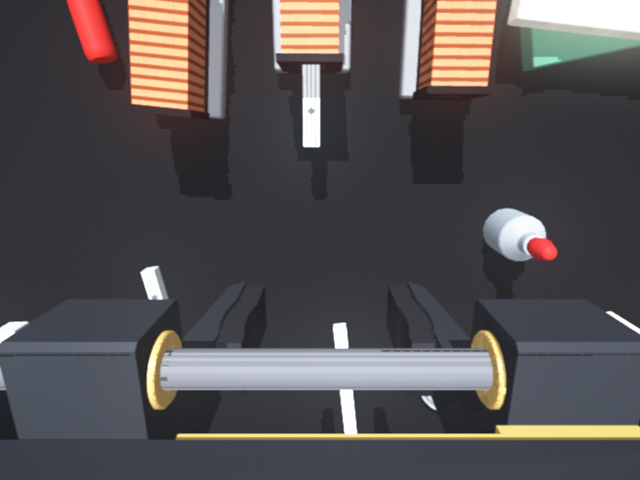

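{"name": "jog_arm", "arguments": {"motion": [{"translation": [4.4, 0, 0], "rotation": [0, 0, 0], "claw": 5}, {"translation": [4.4, 0, 0], "rotation": [0, 0, 0], "claw": 5}, {"translation": [4.4, 0, 0], "rotation": [0, 0, 0], "claw": 5}, {"translation": [4.4, 0, 0], "rotation": [0, 0, 0], "claw": 5}, {"translation": [0, 0, 0], "rotation": [0, 0, 0], "claw": 5}]}}

```text
time_s: 25.55
eef_pos: [0.5982, -0.268, 0.2391]
orientation: [-0.494, 0.498, -0.503, 0.505]
ft_force: [-0.7, 0.1, 0.2]
gripper_width: 0.0502
```

{"name": "jog_arm", "arguments": {"motion": [{"translation": [0, 0, 0], "rotation": [0, 0, 0], "claw": 5}, {"translation": [0, 0, 0], "rotation": [0, 0, 0], "claw": 5}]}}

```text
time_s: 25.75
eef_pos: [0.6006, -0.2563, 0.24]
orientation: [0.5, -0.499, 0.501, -0.5]
ft_force: [0.6, 0.0, 0.1]
gripper_width: 0.0501
```

Run:
```python
from h import *
snap('wrist','w26a');c,o=snap('wrist','w26');print(o['eef_pos'],np.abs(o['dq']).max())
from cores import cores
cores('w26')
```

```text
[ 0.60076804 -0.2559822   0.24013774] 0.009034037320826136
px [[123.9000015258789, 92.0], [176.8000030517578, 273.29998779296875]] rear [ 0.4447 -0.3296] front [ 0.4142 -0.1516] len 0.1806 psi 0.1702
px [[342.5, 165.1999969482422], [358.8999938964844, 332.6000061035156]] rear [ 0.6366 -0.3986] front [ 0.6168 -0.2184] len 0.1813 psi 0.1092
px [[488.0, 369.0], [160.0, 369.0]] rear [ 0.7827 -0.4441] front [ 0.4141 -0.4437] len 0.3686 psi 1.5696
```

View pics/w26.png

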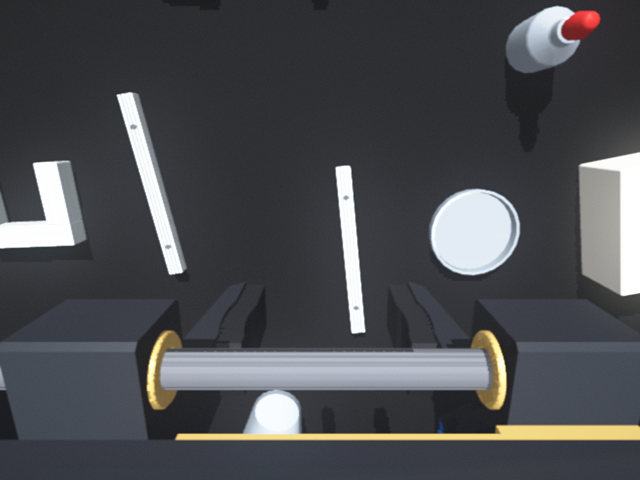

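Run:
```python
from h import *
plan([.6282,-.3225,.02],down(.109),6)
```

```text
p0 [ 0.6008 -0.256   0.2402] dist 0.2316 rot [-0.0003 -0.1097 -0.0012] rows 6
0 T [1.11, 3.67, 0.46] R [-0.0001, -0.0183, -0.0002]
1 T [1.12, 3.67, 0.44] R [-0.0001, -0.0183, -0.0002]
2 T [1.13, 3.67, 0.42] R [-0.0001, -0.0183, -0.0002]
3 T [1.13, 3.67, 0.4] R [-0.0001, -0.0183, -0.0002]
4 T [1.14, 3.67, 0.37] R [-0.0001, -0.0183, -0.0002]
5 T [1.15, 3.67, 0.35] R [-0.0001, -0.0183, -0.0002]
```

{"name": "jog_arm", "arguments": {"motion": [{"translation": [1.1, 3.67, 0.46], "rotation": [0, -0.018, 0], "claw": 4.5}, {"translation": [1.1, 3.67, 0.44], "rotation": [0, -0.018, 0], "claw": 4.5}, {"translation": [1.15, 3.67, 0.42], "rotation": [0, -0.018, 0], "claw": 4.5}, {"translation": [1.15, 3.67, 0.4], "rotation": [0, -0.019, 0], "claw": 4.5}, {"translation": [1.15, 3.67, 0.37], "rotation": [0, -0.019, 0], "claw": 4.5}]}}

```text
time_s: 26.35
eef_pos: [0.6239, -0.313, 0.0555]
orientation: [0.523, -0.522, 0.477, -0.477]
ft_force: [1.0, 0.1, 0.3]
gripper_width: 0.0449
```

{"name": "jog_arm", "arguments": {"motion": [{"translation": [1.15, 2.0, 0.35], "rotation": [0, -0.018, 0], "claw": 4.5}, {"translation": [0, 1.6, 0], "rotation": [0, 0, 0], "claw": 4.5}, {"translation": [0, 0, 0], "rotation": [0, 0, 0], "claw": 4.5}, {"translation": [0, 0, 0], "rotation": [0, 0, 0], "claw": 4.5}]}}

```text
time_s: 26.75
eef_pos: [0.6283, -0.3239, 0.0214]
orientation: [0.527, -0.526, 0.472, -0.473]
ft_force: [-0.1, 0.1, 0.4]
gripper_width: 0.0448
```

Run:
```python
from h import *
snap('wrist','w27a');c,o=snap('wrist','w27');print(o['eef_pos'],o['ft_force'])
plan([.6282,-.3225,-.005],down(.109),4)
```

```text
[ 0.62877519 -0.32429017  0.0221867 ] [-0.46004231  0.6512072   0.08348379]
p0 [ 0.6289 -0.3247  0.0225] dist 0.0276 rot [-0.0026 -0.002   0.0007] rows 4
0 T [-0.06, 0.69, -0.01] R [-0.0007, -0.0005, 0.0002]
1 T [-0.06, 0.69, -0.01] R [-0.0007, -0.0005, 0.0002]
2 T [-0.06, 0.69, -0.01] R [-0.0007, -0.0005, 0.0002]
3 T [-0.06, 0.69, -0.01] R [-0.0007, -0.0005, 0.0002]
```

View pics/w27.png

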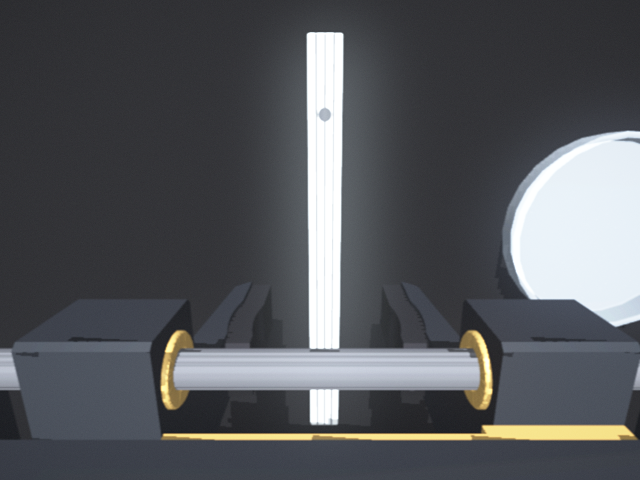

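{"name": "jog_arm", "arguments": {"motion": [{"translation": [-0.1, 1.2, 0], "rotation": [0, 0, 0], "claw": 4.5}, {"translation": [-0.1, 1.0, 0], "rotation": [0, 0, 0], "claw": 4.5}, {"translation": [0, 0.5, 0], "rotation": [0, 0, 0], "claw": 4.5}, {"translation": [0, 0, 0], "rotation": [0, 0, 0], "claw": 4.5}], "squeeze": 60}}

```text
time_s: 27.25
eef_pos: [0.6263, -0.323, -0.0078]
orientation: [-0.526, 0.526, -0.474, 0.472]
ft_force: [-0.3, 0.5, 0.3]
gripper_width: 0.045
```

{"name": "jog_arm", "arguments": {"motion": [{"translation": [0, 0, 0], "rotation": [0, 0, 0], "claw": 0.5}, {"translation": [0, 0, 0], "rotation": [0, 0, 0], "claw": 0.5}, {"translation": [0, 0, 0], "rotation": [0, 0, 0], "claw": 0.5}, {"translation": [0, 0, 0], "rotation": [0, 0, 0], "claw": 0.5}, {"translation": [0, 0, 0], "rotation": [0, 0, 0], "claw": 0.5}]}}

```text
time_s: 27.75
eef_pos: [0.6277, -0.3236, -0.0061]
orientation: [0.526, -0.526, 0.473, -0.473]
ft_force: [0.1, -0.9, 0.4]
gripper_width: 0.0133
```

{"name": "jog_arm", "arguments": {"motion": [{"translation": [0, 0, 0], "rotation": [0, 0, 0], "claw": 0.5}]}}

```text
time_s: 27.85
eef_pos: [0.6277, -0.3236, -0.0061]
orientation: [0.526, -0.526, 0.473, -0.473]
ft_force: [0.6, -0.2, 0.6]
gripper_width: 0.0133
```

Run:
```python
from h import *
from coils import coils
o=arm.get_obs();print(o['eef_pos'],o['ft_force'],o['gripper_width'])
t,f,m=coils()['C'];print(m,f)
T=np.r_[m-f*(.104+.02),o['eef_pos'][2]+.043];print(T)
plan(T,down(np.arctan2(-f[0],f[1])),10)
```

```text
[ 0.62765145 -0.32362889 -0.00608777] [ 0.59565267 -0.21840499  0.57561321] 0.013267913962562697
[0.70480014 0.01663593] [0.01461104 0.99989325]
[ 0.70298837 -0.10735084  0.03691223]
p0 [ 0.6277 -0.3236 -0.0061] dist 0.233 rot [-0.0007  0.1205  0.0003] rows 10
0 T [-2.07, -0.43, 0.98] R [-0.0001, 0.0121, 0.0]
1 T [-2.08, -0.43, 0.95] R [-0.0001, 0.0121, 0.0]
2 T [-2.09, -0.43, 0.93] R [-0.0001, 0.0121, 0.0]
3 T [-2.1, -0.43, 0.9] R [-0.0001, 0.0121, 0.0]
4 T [-2.12, -0.43, 0.88] R [-0.0001, 0.0121, 0.0]
5 T [-2.13, -0.43, 0.85] R [-0.0001, 0.0121, 0.0]
6 T [-2.14, -0.43, 0.83] R [-0.0001, 0.0121, 0.0]
7 T [-2.15, -0.43, 0.8] R [-0.0001, 0.0121, 0.0]
8 T [-2.16, -0.43, 0.77] R [-0.0001, 0.0121, 0.0]
9 T [-2.16, -0.43, 0.75] R [-0.0001, 0.0121, 0.0]
```

Run:
```python
from h import *
c,_=load('scene0');print(onz(c,None,218,236,0.01),onz(c,None,214,216,.08))
o=arm.get_obs();print((np.array([.703,-.1074,.038])-[.6277,-.3236,.038]))
A=down(-.0146);B=Rq(o['orientation'])
d=np.array([.0753,.2162,0])
for i in range(9):
    Ai=B@R.from_rotvec([0,.1205*i/9,0]).as_matrix();print((Ai.T@d/9*100).round(2))
```

```text
[ 0.7951415  -0.10456008  0.01      ] [ 0.79340309 -0.10921583  0.08      ]
[0.0753 0.2162 0.    ]
[-2.3  -0.    1.09]
[-2.31 -0.    1.05]
[-2.33 -0.    1.02]
[-2.34 -0.    0.99]
[-2.36 -0.    0.96]
[-2.37 -0.    0.93]
[-2.38 -0.    0.9 ]
[-2.39 -0.    0.87]
[-2.4  -0.    0.83]
```

{"name": "jog_arm", "arguments": {"motion": [{"translation": [0, -1, 0], "rotation": [0, 0, 0], "claw": 0.5}, {"translation": [0, -1.5, 0], "rotation": [0, 0, 0], "claw": 0.5}, {"translation": [0, -1.3, 0], "rotation": [0, 0, 0], "claw": 0.5}, {"translation": [0, -0.6, 0], "rotation": [0, 0, 0], "claw": 0.5}]}}

```text
time_s: 28.25
eef_pos: [0.6285, -0.3239, 0.0401]
orientation: [0.526, -0.525, 0.472, -0.474]
ft_force: [0.3, -0.1, -2.5]
gripper_width: 0.0132
```

{"name": "jog_arm", "arguments": {"motion": [{"translation": [-2.3, 0, 1.09], "rotation": [0, 0.0134, 0], "claw": 0.5}, {"translation": [-2.31, 0, 1.05], "rotation": [0, 0.0134, 0], "claw": 0.5}, {"translation": [-2.33, 0, 1.02], "rotation": [0, 0.0134, 0], "claw": 0.5}, {"translation": [-2.34, 0, 0.99], "rotation": [0, 0.0134, 0], "claw": 0.5}, {"translation": [-2.36, 0, 0.96], "rotation": [0, 0.0134, 0], "claw": 0.5}]}}

```text
time_s: 28.75
eef_pos: [0.6694, -0.2024, 0.0381]
orientation: [0.51, -0.509, 0.49, -0.49]
ft_force: [-0.0, -0.2, -3.1]
gripper_width: 0.013
```

Run:
```python
from h import *
o=arm.get_obs();print(o['eef_pos'],o['ft_force'],o['gripper_width'])
c,o=snap('wrist','w28')
snap('scene','s28');crop('s28',180,150,160,130,5,'s28c')
```

```text
[ 0.66935982 -0.2024386   0.0381428 ] [-0.00770914 -0.22074069 -3.05985677] 0.012950309651449353
```

View pics/s28c.png

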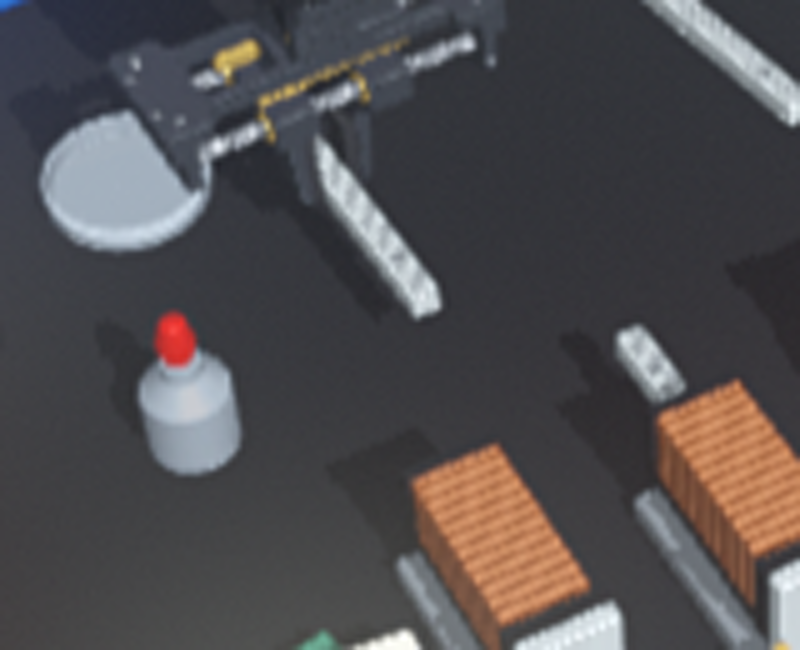

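View pics/w28.png

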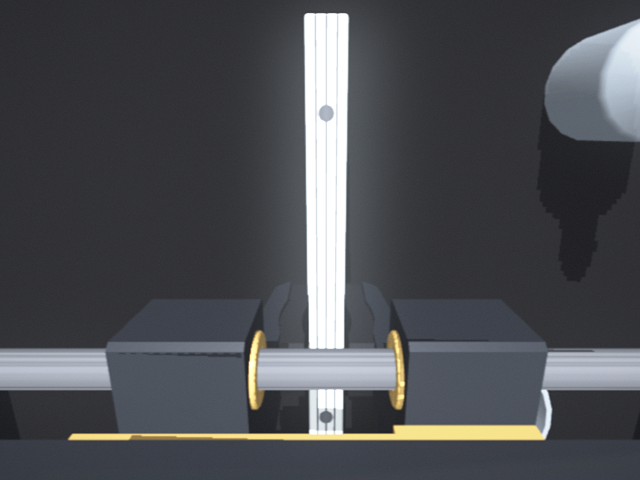

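Run:
```python
from h import *
c,_=load('s28');_,o=load('w28');A=Rq(o['orientation'])
for px in ((219.4,188),):
    for z in (.06,.08,.1,.12,.14): 
        p=onz(c,None,*px,z); print(z,p.round(3),(A.T@(p-o['eef_pos'])).round(3))
# compare the fingertip pixel for calib: (180+310/5,150+200/5)
for z in (.03,.04,.05,.06): p=onz(c,None,242,190,z);print(z,(A.T@(p-o['eef_pos'])).round(3))
```

```text
0.06 [ 0.74  -0.208  0.06 ] [ 0.008 -0.022  0.07 ]
0.08 [ 0.745 -0.189  0.08 ] [-0.011 -0.042  0.076]
0.1 [ 0.75 -0.17  0.1 ] [-0.03  -0.062  0.082]
0.12 [ 0.756 -0.151  0.12 ] [-0.048 -0.082  0.088]
0.14 [ 0.761 -0.132  0.14 ] [-0.067 -0.102  0.094]
0.03 [-0.002  0.008  0.014]
0.04 [-0.011 -0.002  0.017]
0.05 [-0.02  -0.012  0.021]
0.06 [-0.029 -0.022  0.024]
```

Run:
```python
from h import *
snap('side','d28');crop('d28',270,140,130,100,6,'d28c')
```

```text
(no output)
```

View pics/d28c.png

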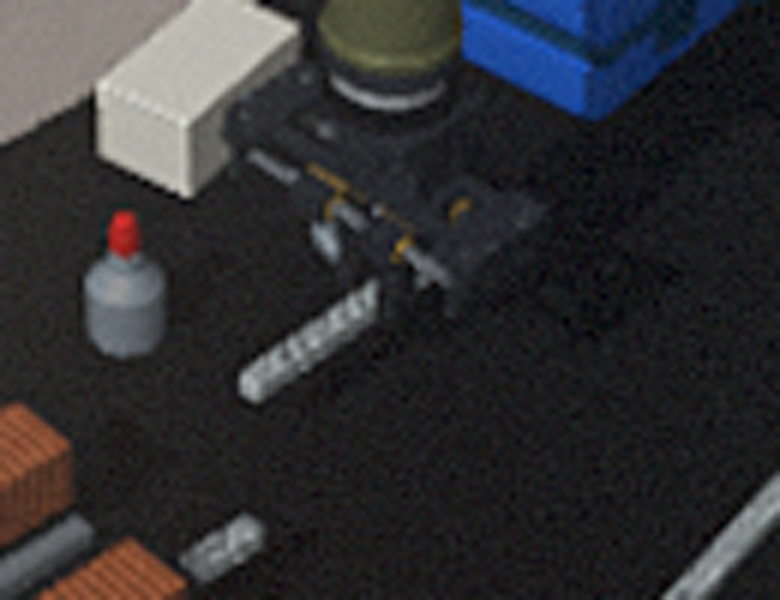

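Run:
```python
from h import *
s,_=load('s28');d,_=load('d28');_,o=load('w28');A=Rq(o['orientation'])
X,r=tri([ray(s,None,278,163.5),ray(d,None,345.8,192)]);print(X,r,A.T@(X-o['eef_pos']))
```

```text
[ 0.58829817 -0.17207532  0.10590872] [np.float64(0.0021477330032230115), np.float64(0.0021477330032229187)] [-0.03345095 -0.06779204 -0.07981486]
```

Run:
```python
from h import *
plan([.703,-.1074,.0385],down(-.0146),5)
```

```text
p0 [ 0.6702 -0.1996  0.0383] dist 0.0979 rot [-0.0013  0.0582 -0.0023] rows 5
0 T [-1.81, 0.0, 0.74] R [-0.0003, 0.0116, -0.0005]
1 T [-1.82, -0.0, 0.71] R [-0.0003, 0.0116, -0.0005]
2 T [-1.83, -0.0, 0.69] R [-0.0003, 0.0116, -0.0005]
3 T [-1.84, -0.0, 0.67] R [-0.0003, 0.0116, -0.0005]
4 T [-1.85, -0.0, 0.65] R [-0.0003, 0.0116, -0.0005]
```

{"name": "jog_arm", "arguments": {"motion": [{"translation": [-1.8, 0, 0.74], "rotation": [0, 0.0116, 0], "claw": 0.5}, {"translation": [-1.8, 0, 0.71], "rotation": [0, 0.0116, 0], "claw": 0.5}, {"translation": [-1.8, 0, 0.69], "rotation": [0, 0.0116, 0], "claw": 0.5}, {"translation": [-1.8, 0, 0.67], "rotation": [0, 0.0116, 0], "claw": 0.5}, {"translation": [-1.8, 0, 0.65], "rotation": [0, 0.0116, 0], "claw": 0.5}]}}

```text
time_s: 29.4
eef_pos: [0.7022, -0.1139, 0.0378]
orientation: [-0.494, 0.495, -0.505, 0.506]
ft_force: [-0.4, -0.5, -3.3]
gripper_width: 0.0131
```

{"name": "jog_arm", "arguments": {"motion": [{"translation": [0, 0, 0], "rotation": [0, 0, 0], "claw": 0.5}, {"translation": [0, 0, 0], "rotation": [0, 0, 0], "claw": 0.5}, {"translation": [0, 0, 0], "rotation": [0, 0, 0], "claw": 0.5}]}}

```text
time_s: 29.7
eef_pos: [0.7015, -0.1155, 0.0374]
orientation: [-0.494, 0.496, -0.505, 0.506]
ft_force: [0.0, -0.8, -3.2]
gripper_width: 0.0131
```

Run:
```python
from h import *
snap('wrist','w29a');c,o=snap('wrist','w29');print(o['eef_pos'],o['ft_force'],o['gripper_width'])
plan([.703,-.104,.0383],down(-.0146),1)
```

```text
[ 0.70155523 -0.11541925  0.03741842] [ 0.05966109  0.03692865 -2.65814221] 0.013688152126023888
p0 [ 0.7017 -0.1151  0.0375] dist 0.0112 rot [ 0.0006 -0.0064  0.0016] rows 1
0 T [-1.12, -0.08, 0.11] R [0.0006, -0.0064, 0.0016]
```

View pics/w29.png

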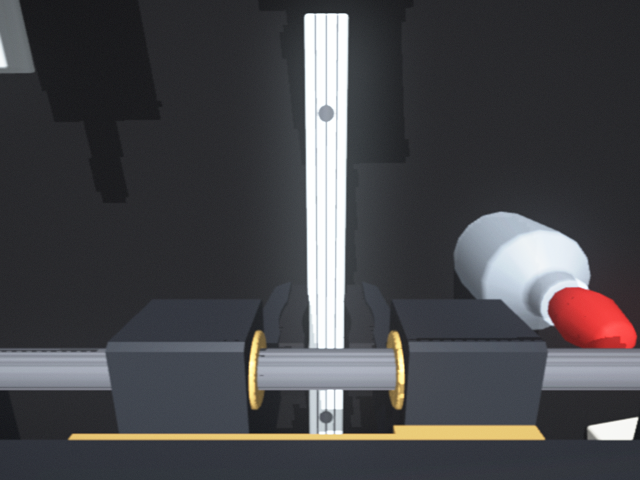

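{"name": "jog_arm", "arguments": {"motion": [{"translation": [-0.6, -0.08, 0.11], "rotation": [0, -0.006, 0], "claw": 0.5}, {"translation": [-0.6, 0, 0], "rotation": [0, 0, 0], "claw": 0.5}, {"translation": [-0.6, 0, 0], "rotation": [0, 0, 0], "claw": 0.5}, {"translation": [-0.4, 0, 0], "rotation": [0, 0, 0], "claw": 0.5}, {"translation": [0, 0, 0], "rotation": [0, 0, 0], "claw": 0.5}]}}

```text
time_s: 30.3
eef_pos: [0.7037, -0.0891, 0.0384]
orientation: [0.497, -0.497, 0.503, -0.503]
ft_force: [-0.8, -0.3, -2.9]
gripper_width: 0.0132
```

Run:
```python
from h import *
snap('scene','s30');c,o=snap('wrist','w30');print(o['eef_pos'],o['ft_force'],o['gripper_width'],Rq(o['orientation'])[:,2])
crop('s30',200,170,100,80,7.5,'s30c')
```

```text
[ 0.7036635  -0.09005148  0.03839034] [ 0.86312139  0.27282634 -2.17443204] 0.013458236622617999 [ 9.99928988e-01 -1.19170297e-02 -4.98521834e-05]
```

View pics/w30.png

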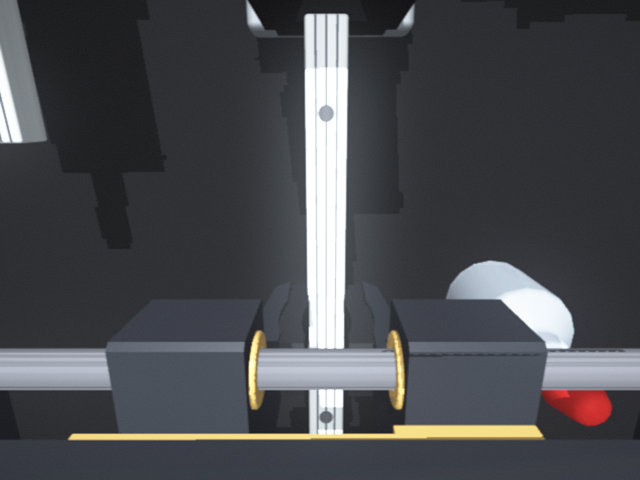

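View pics/s30c.png

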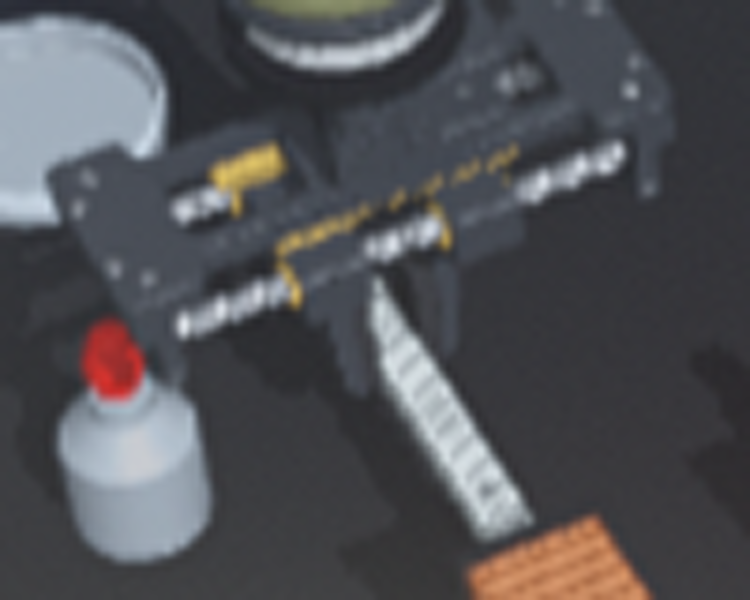

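{"name": "jog_arm", "arguments": {"motion": [{"translation": [-0.4, 0, 0.06], "rotation": [0, 0, 0], "claw": 0.5}, {"translation": [-0.3, 0, 0], "rotation": [0, 0, 0], "claw": 0.5}, {"translation": [0, 0, 0], "rotation": [0, 0, 0], "claw": 0.5}]}}

```text
time_s: 30.7
eef_pos: [0.7044, -0.0828, 0.0384]
orientation: [0.497, -0.497, 0.503, -0.503]
ft_force: [0.3, 0.3, -3.4]
gripper_width: 0.013
```

Run:
```python
from h import *
c,o=snap('wrist','w31');print(o['eef_pos'],o['ft_force'],o['gripper_width'],Rq(o['orientation'])[:,2])
im=np.clip(255*(c['pixels']/255.)**.5,0,255).astype(np.uint8)[0:130,210:450]; cv2.imwrite('pics/w31b.png',cv2.resize(im,None,fx=3.3,fy=3.3))
```

```text
[ 0.70440747 -0.08281275  0.03841372] [ 0.30441842  0.28163353 -3.43307639] 0.013045210757184797 [ 9.99926124e-01 -1.21544554e-02  1.23842673e-04]
```

View pics/w31b.png

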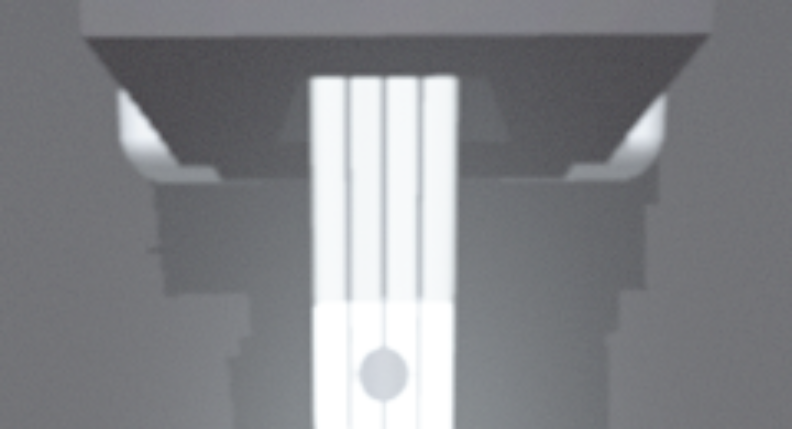

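{"name": "jog_arm", "arguments": {"motion": [{"translation": [-0.3, 0, 0.09], "rotation": [0, 0, 0], "claw": 0.5}, {"translation": [-0.4, 0, 0], "rotation": [0, 0, 0], "claw": 0.5}, {"translation": [-0.4, 0, 0], "rotation": [0, 0, 0], "claw": 0.5}, {"translation": [0, 0, 0], "rotation": [0, 0, 0], "claw": 0.5}]}}

```text
time_s: 31.15
eef_pos: [0.7055, -0.0713, 0.0384]
orientation: [0.497, -0.497, 0.503, -0.503]
ft_force: [0.3, -0.5, -2.8]
gripper_width: 0.0137
```

{"name": "jog_arm", "arguments": {"motion": [{"translation": [-0.4, 0, 0], "rotation": [0, 0, 0], "claw": 0.5}, {"translation": [-0.4, 0, 0], "rotation": [0, 0, 0], "claw": 0.5}, {"translation": [-0.4, 0, 0], "rotation": [0, 0, 0], "claw": 0.5}]}}

```text
time_s: 31.45
eef_pos: [0.7055, -0.0605, 0.0384]
orientation: [0.497, -0.497, 0.503, -0.503]
ft_force: [-0.4, -0.1, -3.1]
gripper_width: 0.013
```

Run:
```python
from h import *
c,o=snap('wrist','w32');print(o['eef_pos'],o['ft_force'],o['moment'],Rq(o['orientation'])[:,2])
im=np.clip(255*(c['pixels']/255.)**.5,0,255).astype(np.uint8)[0:200,210:450]; cv2.imwrite('pics/w32b.png',cv2.resize(im,None,fx=3,fy=3))
```

```text
[ 0.70554148 -0.06048567  0.03839025] [-0.43745933 -0.07665011 -3.13367478] [-0.06156776 -0.06549752 -0.0107151 ] [ 9.99915934e-01 -1.29661816e-02  5.00432234e-05]
```

View pics/w32b.png

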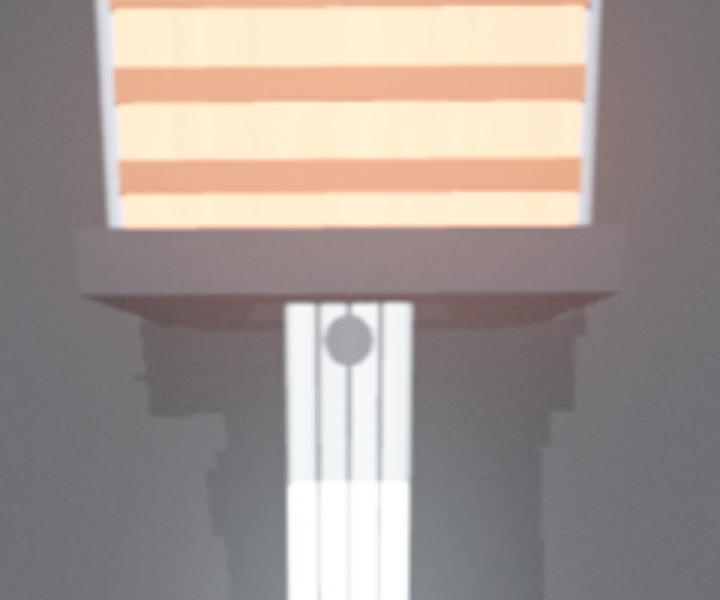

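{"name": "jog_arm", "arguments": {"motion": [{"translation": [-0.5, 0, 0], "rotation": [0, 0, 0], "claw": 0.5}, {"translation": [-0.5, 0, 0], "rotation": [0, 0, 0], "claw": 0.5}, {"translation": [-0.5, 0, 0], "rotation": [0, 0, 0], "claw": 0.5}, {"translation": [-0.5, 0, 0], "rotation": [0, 0, 0], "claw": 0.5}]}}

```text
time_s: 31.9
eef_pos: [0.7058, -0.0403, 0.0384]
orientation: [0.497, -0.497, 0.503, -0.503]
ft_force: [-0.1, -0.0, -3.0]
gripper_width: 0.0131
```

{"name": "jog_arm", "arguments": {"motion": [{"translation": [-0.5, 0, 0], "rotation": [0, 0, 0], "claw": 0.5}, {"translation": [-0.5, 0, 0], "rotation": [0, 0, 0], "claw": 0.5}, {"translation": [-0.5, 0, 0], "rotation": [0, 0, 0], "claw": 0.5}, {"translation": [-0.5, 0, 0], "rotation": [0, 0, 0], "claw": 0.5}]}}

```text
time_s: 32.3
eef_pos: [0.706, -0.0204, 0.0384]
orientation: [-0.497, 0.497, -0.503, 0.503]
ft_force: [0.6, -1.2, -3.5]
gripper_width: 0.0128
```

{"name": "jog_arm", "arguments": {"motion": [{"translation": [-0.5, 0, 0], "rotation": [0, 0, 0], "claw": 0.5}, {"translation": [-0.5, 0, 0], "rotation": [0, 0, 0], "claw": 0.5}, {"translation": [-0.5, 0, 0], "rotation": [0, 0, 0], "claw": 0.5}, {"translation": [-0.4, 0, 0], "rotation": [0, 0, 0], "claw": 0.5}]}}

```text
time_s: 32.7
eef_pos: [0.7063, -0.0013, 0.0384]
orientation: [0.497, -0.497, 0.503, -0.503]
ft_force: [-0.1, -0.7, -2.6]
gripper_width: 0.0133
```

Run:
```python
from h import *
c,o=snap('wrist','w33');print(o['eef_pos'],o['ft_force'],o['moment'],Rq(o['orientation'])[:,2])
im=np.clip(255*(c['pixels']/255.)**.5,0,255).astype(np.uint8)[150:400,210:450]; cv2.imwrite('pics/w33b.png',cv2.resize(im,None,fx=2.4,fy=2.4))
```

```text
[ 0.70631458 -0.00125431  0.03840385] [-0.07310295 -0.7344549  -2.61071828] [-0.07151439 -0.11125046  0.01748758] [ 9.99918914e-01 -1.27342135e-02  7.74632304e-05]
```

View pics/w33b.png

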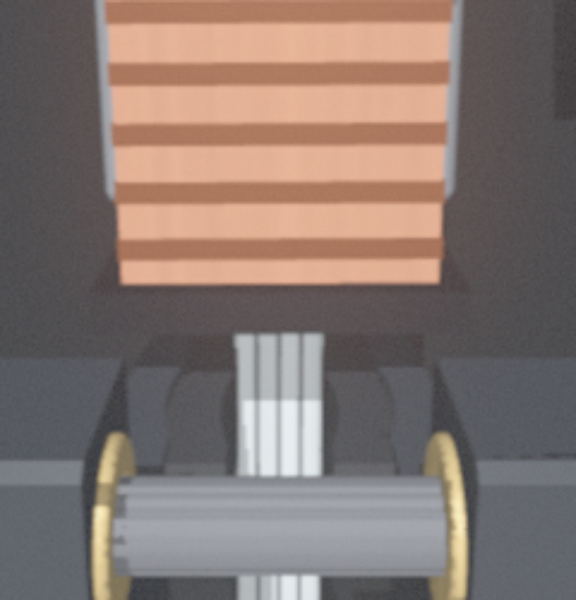

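{"name": "jog_arm", "arguments": {"motion": [{"translation": [0, 0, 0], "rotation": [0, 0, 0], "claw": 3}, {"translation": [0, 0, 0], "rotation": [0, 0, 0], "claw": 3}, {"translation": [0, 0, 0], "rotation": [0, 0, 0], "claw": 3}, {"translation": [0, 0, 0], "rotation": [0, 0, 0], "claw": 3}], "squeeze": 30}}

```text
time_s: 33.15
eef_pos: [0.7066, -0.0023, 0.0387]
orientation: [-0.497, 0.496, -0.503, 0.504]
ft_force: [0.5, -0.3, 0.2]
gripper_width: 0.0301
```

{"name": "jog_arm", "arguments": {"motion": [{"translation": [1.2, 0, 0], "rotation": [0, 0, 0], "claw": 3}, {"translation": [1.2, 0, 0], "rotation": [0, 0, 0], "claw": 3}, {"translation": [1.2, 0.2, 0], "rotation": [0, 0, 0], "claw": 3}, {"translation": [1.0, 0.2, 0], "rotation": [0, 0, 0], "claw": 3}, {"translation": [0, 0, 0], "rotation": [0, 0, 0], "claw": 3}]}}

```text
time_s: 33.65
eef_pos: [0.7052, -0.0519, 0.0337]
orientation: [-0.495, 0.497, -0.504, 0.505]
ft_force: [-0.5, -0.2, 0.4]
gripper_width: 0.0305
```

Run:
```python
from h import *
c,o=snap('wrist','w34');print(o['eef_pos'],o['ft_force'],Rq(o['orientation'])[:,2])
```

```text
[ 0.70518437 -0.05188641  0.03374371] [-0.45833759 -0.18077334  0.4268159 ] [ 9.99859600e-01 -1.67294446e-02 -9.51934823e-04]
```

View pics/w34.png

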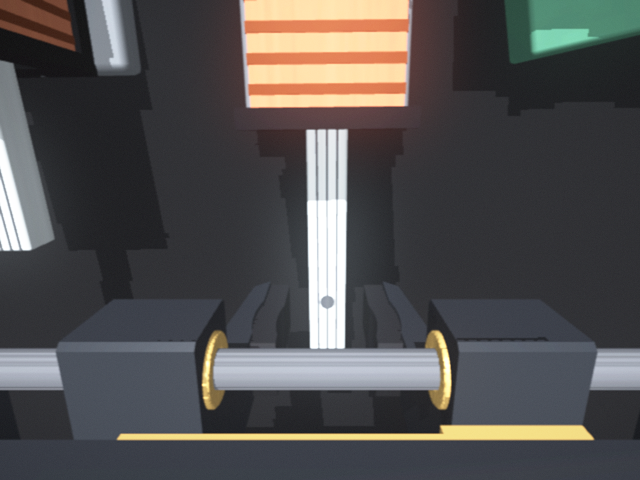

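Now grip the rear and feed to the yoke (expected stop ≈117 mm, about 31 mm further).

{"name": "jog_arm", "arguments": {"motion": [{"translation": [0, 0, 0], "rotation": [0, 0, 0], "claw": 0.5}, {"translation": [0, 0, 0], "rotation": [0, 0, 0], "claw": 0.5}, {"translation": [0, 0, 0], "rotation": [0, 0, 0], "claw": 0.5}, {"translation": [0, 0, 0], "rotation": [0, 0, 0], "claw": 0.5}]}}

```text
time_s: 34.1
eef_pos: [0.7058, -0.0467, 0.0345]
orientation: [0.497, -0.497, 0.503, -0.503]
ft_force: [0.2, 1.9, -0.0]
gripper_width: 0.0135
```

{"name": "jog_arm", "arguments": {"motion": [{"translation": [-0.4, -0.1, 0], "rotation": [0, 0, 0], "claw": 0.5}, {"translation": [-0.4, 0, 0], "rotation": [0, 0, 0], "claw": 0.5}, {"translation": [-0.4, 0, 0], "rotation": [0, 0, 0], "claw": 0.5}, {"translation": [-0.4, 0, 0], "rotation": [0, 0, 0], "claw": 0.5}, {"translation": [-0.3, 0, 0], "rotation": [0, 0, 0], "claw": 0.5}]}}

```text
time_s: 34.6
eef_pos: [0.7061, -0.0306, 0.0357]
orientation: [-0.496, 0.497, -0.503, 0.504]
ft_force: [-0.4, -7.0, 1.7]
gripper_width: 0.0132
```

{"name": "jog_arm", "arguments": {"motion": [{"translation": [-0.3, 0, 0], "rotation": [0, 0, 0], "claw": 0.5}, {"translation": [-0.3, 0, 0], "rotation": [0, 0, 0], "claw": 0.5}]}}

```text
time_s: 34.8
eef_pos: [0.7064, -0.026, 0.036]
orientation: [-0.495, 0.497, -0.502, 0.505]
ft_force: [-0.1, -7.4, 4.4]
gripper_width: 0.0134
```

{"name": "jog_arm", "arguments": {"motion": [{"translation": [-0.2, 0, 0], "rotation": [0, 0, 0], "claw": 0.5}, {"translation": [-0.2, 0, 0], "rotation": [0, 0, 0], "claw": 0.5}]}}

```text
time_s: 35.0
eef_pos: [0.7066, -0.0225, 0.0362]
orientation: [-0.495, 0.497, -0.502, 0.505]
ft_force: [-1.1, -7.8, 4.6]
gripper_width: 0.0135
```

Run:
```python
from h import *
c,o=snap('wrist','w35');print(o['eef_pos'],o['ft_force'],o['moment'],Rq(o['orientation']).round(4))
im=np.clip(255*(c['pixels']/255.)**.5,0,255).astype(np.uint8)[100:400,210:450]; cv2.imwrite('pics/w35b.png',cv2.resize(im,None,fx=2,fy=2))
```

```text
[ 0.70664723 -0.02251548  0.03617225] [-1.06524888 -7.75450057  4.61175663] [-1.70507332  0.03652711  0.05592904] [[-0.0147  0.0011  0.9999]
 [-0.9999 -0.0051 -0.0147]
 [ 0.0051 -1.      0.0011]]
```

View pics/w35b.png

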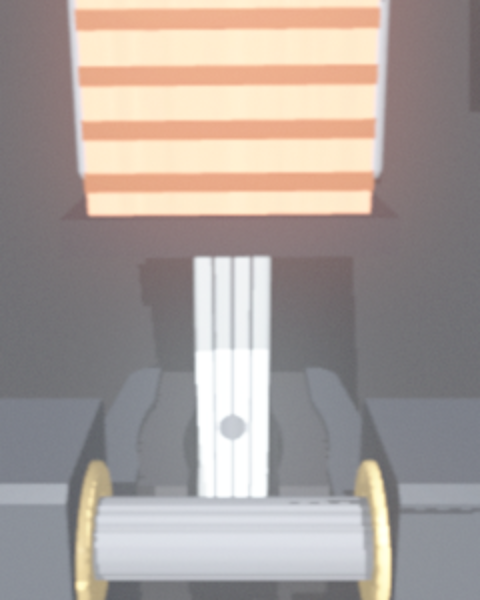

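{"name": "jog_arm", "arguments": {"motion": [{"translation": [0, -0.2, 0], "rotation": [0, 0, 0], "claw": 0.5}, {"translation": [0, 0, 0], "rotation": [0, 0, 0], "claw": 0.5}]}}

```text
time_s: 35.25
eef_pos: [0.7058, -0.0171, 0.0372]
orientation: [0.497, -0.497, 0.504, -0.502]
ft_force: [-1.0, 1.2, -3.9]
gripper_width: 0.014
```

{"name": "jog_arm", "arguments": {"motion": [{"translation": [-0.2, 0, 0], "rotation": [0, 0, 0], "claw": 0.5}, {"translation": [-0.2, 0, 0], "rotation": [0, 0, 0], "claw": 0.5}]}}

```text
time_s: 35.45
eef_pos: [0.7057, -0.0167, 0.037]
orientation: [-0.496, 0.498, -0.503, 0.504]
ft_force: [-0.2, -6.7, -0.4]
gripper_width: 0.0136
```

{"name": "jog_arm", "arguments": {"motion": [{"translation": [-0.2, 0, 0], "rotation": [0, 0, 0], "claw": 0.5}, {"translation": [-0.2, 0, 0], "rotation": [0, 0, 0], "claw": 0.5}]}}

```text
time_s: 35.65
eef_pos: [0.7056, -0.0167, 0.037]
orientation: [-0.494, 0.499, -0.502, 0.505]
ft_force: [-1.0, -11.6, -0.6]
gripper_width: 0.0131
```

Run:
```python
from h import *
c,o=snap('wrist','w36');print(o['eef_pos'],o['ft_force'],o['moment'])
im=np.clip(255*(c['pixels']/255.)**.5,0,255).astype(np.uint8)
a=im[100:400,210:450]
c2,_=load('w24');b=np.clip(255*(c2['pixels']/255.)**.5,0,255).astype(np.uint8)[100:400,210:450]
cv2.imwrite('pics/w36b.png',np.hstack([cv2.resize(a,None,fx=1.6,fy=1.6),cv2.resize(b,None,fx=1.6,fy=1.6)]))
```

```text
[ 0.70564926 -0.01666505  0.03695517] [ -0.96369414 -11.62037973  -0.61849069] [-2.60201197  0.0329056   0.01483923]
```

View pics/w36b.png

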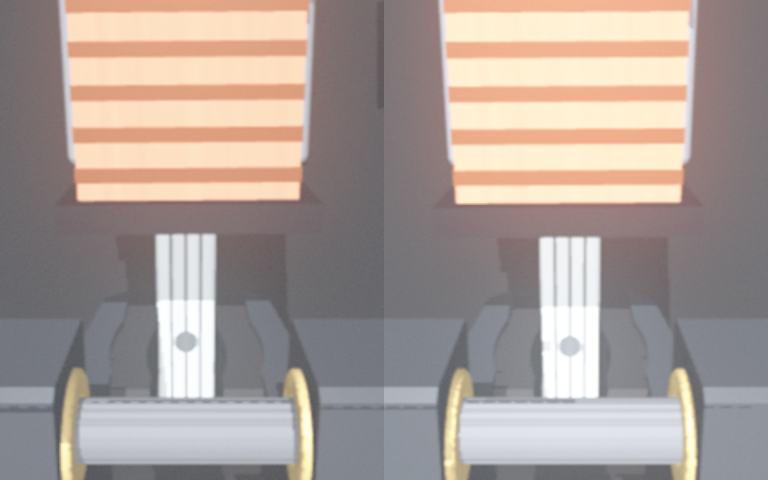

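{"name": "jog_arm", "arguments": {"motion": [{"translation": [0, 0, 0], "rotation": [0, 0, 0], "claw": 4}, {"translation": [0, 0, 0], "rotation": [0, 0, 0], "claw": 4}, {"translation": [0, 0, 0], "rotation": [0, 0, 0], "claw": 4}, {"translation": [0, 0, 0], "rotation": [0, 0, 0], "claw": 4}, {"translation": [0, -2, 0], "rotation": [0, 0, 0], "claw": 4}]}}

```text
time_s: 36.2
eef_pos: [0.7039, -0.0102, 0.0549]
orientation: [0.496, -0.498, 0.504, -0.501]
ft_force: [-1.2, 0.7, 0.1]
gripper_width: 0.04
```

{"name": "jog_arm", "arguments": {"motion": [{"translation": [0, -4, 0], "rotation": [0, 0, 0], "claw": 4}, {"translation": [0, -4, 0], "rotation": [0, 0, 0], "claw": 5}, {"translation": [0, -4, 0], "rotation": [0, 0, 0], "claw": 5}, {"translation": [0, -3.5, -2], "rotation": [0, 0, 0], "claw": 5}, {"translation": [0, -2, -3], "rotation": [0, 0, 0], "claw": 5}]}}

```text
time_s: 36.7
eef_pos: [0.6582, -0.009, 0.2356]
orientation: [-0.499, 0.495, -0.502, 0.504]
ft_force: [-0.0, -0.6, 0.6]
gripper_width: 0.0496
```

Run:
```python
from h import *
snap('wrist','w37');plan([.45,-.24,.24],down(0))
```

```text
p0 [ 0.6532 -0.009   0.238 ] dist 0.3077 rot [-0.0028 -0.0116 -0.0004] rows 7
0 T [3.33, -0.04, -2.86] R [-0.0004, -0.0017, -0.0001]
1 T [3.33, -0.04, -2.87] R [-0.0004, -0.0017, -0.0001]
2 T [3.32, -0.04, -2.88] R [-0.0004, -0.0017, -0.0001]
3 T [3.32, -0.03, -2.88] R [-0.0004, -0.0017, -0.0001]
4 T [3.31, -0.03, -2.89] R [-0.0004, -0.0017, -0.0001]
5 T [3.31, -0.03, -2.89] R [-0.0004, -0.0017, -0.0001]
6 T [3.3, -0.03, -2.9] R [-0.0004, -0.0017, -0.0001]
```

View pics/w37.png

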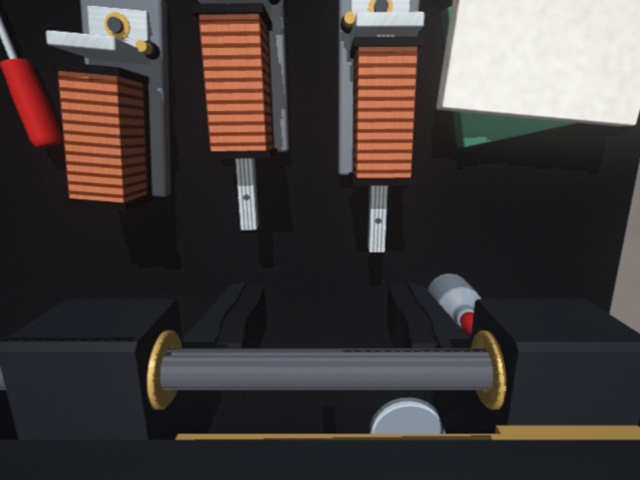

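{"name": "jog_arm", "arguments": {"motion": [{"translation": [3.3, 0, -2.87], "rotation": [0, -0.002, 0], "claw": 5}, {"translation": [3.3, 0, -2.87], "rotation": [0, -0.002, 0], "claw": 5}, {"translation": [3.3, 0, -2.88], "rotation": [0, -0.002, 0], "claw": 5}, {"translation": [3.3, 0, -2.88], "rotation": [0, -0.002, 0], "claw": 5}, {"translation": [3.3, 0, -2.89], "rotation": [0, -0.002, 0], "claw": 5}]}}

```text
time_s: 37.25
eef_pos: [0.5097, -0.1746, 0.2325]
orientation: [-0.5, 0.499, -0.5, 0.501]
ft_force: [0.1, -0.6, 0.5]
gripper_width: 0.05
```

{"name": "jog_arm", "arguments": {"motion": [{"translation": [3.3, 0, -2.89], "rotation": [0, -0.002, 0], "claw": 5}, {"translation": [3.3, 0, -2.9], "rotation": [0, 0, 0], "claw": 5}, {"translation": [0, 0, 0], "rotation": [0, 0, 0], "claw": 5}, {"translation": [0, 0, 0], "rotation": [0, 0, 0], "claw": 5}, {"translation": [0, 0, 0], "rotation": [0, 0, 0], "claw": 5}]}}

```text
time_s: 37.75
eef_pos: [0.4541, -0.2383, 0.2326]
orientation: [0.501, -0.5, 0.5, -0.5]
ft_force: [0.0, -0.0, 0.2]
gripper_width: 0.0498
```

Run:
```python
from h import *
snap('wrist','w38a');c,o=snap('wrist','w38');print(o['eef_pos'],np.abs(o['dq']).max())
from cores import cores
cores('w38')
```

```text
[ 0.45426965 -0.23809971  0.23256164] 0.005564701119343082
px [[281.5, 111.80000305175781], [315.29998779296875, 292.1000061035156]] rear [ 0.4436 -0.3299] front [ 0.4135 -0.1518] len 0.1806 psi 0.1674
px [[492.0, 392.5], [163.0, 392.5]] rear [ 0.2722 -0.4514] front [ 0.6415 -0.4512] len 0.3693 psi -1.5701
```

View pics/w38.png

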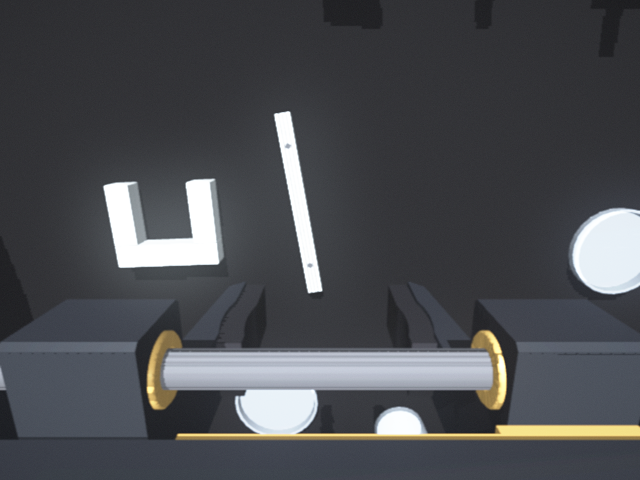

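Run:
```python
from h import *
plan([.4309,-.2549,.03],down(.1674),6)
```

```text
p0 [ 0.4542 -0.2381  0.2325] dist 0.2045 rot [-0.0012 -0.1652 -0.0006] rows 6
0 T [0.28, 3.37, -0.39] R [-0.0002, -0.0275, -0.0001]
1 T [0.27, 3.37, -0.4] R [-0.0002, -0.0275, -0.0001]
2 T [0.26, 3.37, -0.41] R [-0.0002, -0.0275, -0.0001]
3 T [0.25, 3.37, -0.41] R [-0.0002, -0.0275, -0.0001]
4 T [0.23, 3.37, -0.42] R [-0.0002, -0.0275, -0.0001]
5 T [0.22, 3.37, -0.42] R [-0.0002, -0.0275, -0.0001]
```

{"name": "jog_arm", "arguments": {"motion": [{"translation": [0.28, 3.37, -0.39], "rotation": [0, -0.0275, 0], "claw": 4.5}, {"translation": [0.27, 3.37, -0.4], "rotation": [0, -0.0275, 0], "claw": 4.5}, {"translation": [0.26, 3.37, -0.41], "rotation": [0, -0.0275, 0], "claw": 4.5}, {"translation": [0.25, 3.37, -0.41], "rotation": [0, -0.0275, 0], "claw": 4.5}, {"translation": [0.23, 3.37, -0.42], "rotation": [0, -0.0275, 0], "claw": 4.5}]}}

```text
time_s: 38.35
eef_pos: [0.4345, -0.2527, 0.0626]
orientation: [0.534, -0.533, 0.464, -0.464]
ft_force: [0.3, -0.6, -0.2]
gripper_width: 0.045
```

{"name": "jog_arm", "arguments": {"motion": [{"translation": [0.22, 2.5, -0.42], "rotation": [0, -0.0275, 0], "claw": 4.5}, {"translation": [0, 0.8, 0], "rotation": [0, 0, 0], "claw": 4.5}, {"translation": [0, 0, 0], "rotation": [0, 0, 0], "claw": 4.5}, {"translation": [0, 0, 0], "rotation": [0, 0, 0], "claw": 4.5}]}}

```text
time_s: 38.75
eef_pos: [0.4307, -0.2561, 0.0317]
orientation: [0.54, -0.539, 0.457, -0.458]
ft_force: [-0.1, -0.1, -0.4]
gripper_width: 0.0447
```

Run:
```python
from h import *
snap('wrist','w39a');c,o=snap('wrist','w39');print(o['eef_pos'],o['ft_force'])
plan([.4309,-.2549,-.006],down(.1674),3)
```

```text
[ 0.43075562 -0.25641949  0.03199507] [-0.69924606 -0.00703015 -0.26372859]
p0 [ 0.4306 -0.2566  0.0321] dist 0.0382 rot [-0.0024 -0.0031  0.0012] rows 3
0 T [-0.06, 1.27, 0.01] R [-0.0008, -0.001, 0.0004]
1 T [-0.06, 1.27, 0.02] R [-0.0008, -0.001, 0.0004]
2 T [-0.05, 1.27, 0.02] R [-0.0008, -0.001, 0.0004]
```

View pics/w39.png

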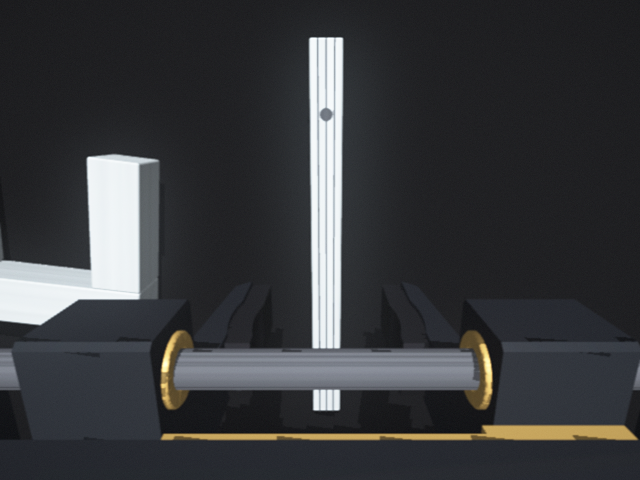

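{"name": "jog_arm", "arguments": {"motion": [{"translation": [-0.05, 1.5, 0], "rotation": [0, 0, 0], "claw": 4.5}, {"translation": [-0.05, 1.4, 0], "rotation": [0, 0, 0], "claw": 4.5}, {"translation": [-0.05, 0.8, 0], "rotation": [0, 0, 0], "claw": 4.5}, {"translation": [0, 0, 0], "rotation": [0, 0, 0], "claw": 4.5}], "squeeze": 60}}

```text
time_s: 39.25
eef_pos: [0.4292, -0.2549, -0.0062]
orientation: [-0.539, 0.539, -0.457, 0.457]
ft_force: [-0.0, 1.1, 0.3]
gripper_width: 0.0448
```

{"name": "jog_arm", "arguments": {"motion": [{"translation": [0, 0, 0], "rotation": [0, 0, 0], "claw": 0.5}, {"translation": [0, 0, 0], "rotation": [0, 0, 0], "claw": 0.5}, {"translation": [0, 0, 0], "rotation": [0, 0, 0], "claw": 0.5}, {"translation": [0, 0, 0], "rotation": [0, 0, 0], "claw": 0.5}, {"translation": [0, 0, 0], "rotation": [0, 0, 0], "claw": 0.5}]}}

```text
time_s: 39.75
eef_pos: [0.4298, -0.2552, -0.0057]
orientation: [0.54, -0.539, 0.457, -0.458]
ft_force: [0.8, 0.9, 2.5]
gripper_width: 0.0135
```

Run:
```python
from h import *
o=arm.get_obs();print(o['eef_pos'],o['ft_force'],o['gripper_width'])
from coils import coils
t,f,m=coils()['A'];print(m,f)
T=np.r_[m-f*(.104+.02),o['eef_pos'][2]];print(T)
plan(T,down(np.arctan2(-f[0],f[1])),6)
```

```text
[ 0.42977502 -0.25520212 -0.00573901] [0.83563401 0.91154167 2.54322861] 0.013534890371652732
[0.46940238 0.0015155 ] [0.0972906  0.99525602]
[ 0.45733834 -0.12189625 -0.00573901]
p0 [ 0.4298 -0.2552 -0.0057] dist 0.1361 rot [-0.0015  0.2615  0.0003] rows 6
0 T [-2.12, 0.0, 0.82] R [-0.0003, 0.0436, 0.0001]
1 T [-2.15, 0.0, 0.72] R [-0.0003, 0.0436, 0.0001]
2 T [-2.18, -0.0, 0.63] R [-0.0003, 0.0436, 0.0001]
3 T [-2.21, -0.0, 0.53] R [-0.0003, 0.0436, 0.0001]
4 T [-2.23, -0.0, 0.44] R [-0.0003, 0.0436, 0.0001]
5 T [-2.24, -0.0, 0.34] R [-0.0003, 0.0436, 0.0001]
```

{"name": "jog_arm", "arguments": {"motion": [{"translation": [0, -1, 0], "rotation": [0, 0, 0], "claw": 0.5}, {"translation": [0, -1.4, 0], "rotation": [0, 0, 0], "claw": 0.5}, {"translation": [0, -1.3, 0], "rotation": [0, 0, 0], "claw": 0.5}, {"translation": [0, -0.65, 0], "rotation": [0, 0, 0], "claw": 0.5}, {"translation": [0, 0, 0], "rotation": [0, 0, 0], "claw": 0.5}]}}

```text
time_s: 40.25
eef_pos: [0.4292, -0.2554, 0.0382]
orientation: [0.539, -0.539, 0.457, -0.458]
ft_force: [0.3, -0.2, -3.4]
gripper_width: 0.0136
```

{"name": "jog_arm", "arguments": {"motion": [{"translation": [-2.12, 0, 0.82], "rotation": [0, 0.0436, 0], "claw": 0.5}, {"translation": [-2.15, 0, 0.72], "rotation": [0, 0.0436, 0], "claw": 0.5}, {"translation": [-2.18, 0, 0.63], "rotation": [0, 0.0436, 0], "claw": 0.5}, {"translation": [-2.2, 0, 0.53], "rotation": [0, 0.0436, 0], "claw": 0.5}, {"translation": [-2.2, 0, 0.44], "rotation": [0, 0.0436, 0], "claw": 0.5}]}}

```text
time_s: 40.75
eef_pos: [0.4518, -0.1433, 0.0369]
orientation: [0.486, -0.486, 0.514, -0.513]
ft_force: [0.5, 0.2, -3.2]
gripper_width: 0.0133
```

{"name": "jog_arm", "arguments": {"motion": [{"translation": [-2.2, 0, 0.34], "rotation": [0, 0.0436, 0], "claw": 0.5}, {"translation": [0, 0, 0], "rotation": [0, 0, 0], "claw": 0.5}, {"translation": [0, 0, 0], "rotation": [0, 0, 0], "claw": 0.5}, {"translation": [0, 0, 0], "rotation": [0, 0, 0], "claw": 0.5}]}}

```text
time_s: 41.15
eef_pos: [0.456, -0.1237, 0.0371]
orientation: [-0.474, 0.475, -0.524, 0.524]
ft_force: [-0.7, -0.9, -3.7]
gripper_width: 0.0131
```

```bash
cat >> h.py <<'E'
def gam(c,box,fn,s=3):
    y0,y1,x0,x1=box; im=np.clip(255*(c['pixels']/255.)**.5,0,255).astype(np.uint8)[y0:y1,x0:x1]; cv2.imwrite('pics/%s.png'%fn,cv2.resize(im,None,fx=s,fy=s,interpolation=cv2.INTER_CUBIC))
E
python3 - <<'E'
from h import *
snap('wrist','w40a');c,o=snap('wrist','w40');print(o['eef_pos'],o['ft_force'],o['gripper_width'])
gam(c,(0,480,0,640),'w40b',1.2)
from coils import coils
t,f,m=coils()['A']
plan(np.r_[m-f*(.104+.005),.0383],down(np.arctan2(-f[0],f[1])),4)
E
```

```text
[ 0.45610301 -0.12382156  0.03719976] [ 0.31592813  0.22057206 -2.29041085] 0.013079781649579373
p0 [ 0.4562 -0.1238  0.0373] dist 0.017 rot [ 0.0004 -0.0018  0.0008] rows 4
0 T [-0.42, -0.03, 0.02] R [0.0001, -0.0004, 0.0002]
1 T [-0.42, -0.03, 0.02] R [0.0001, -0.0004, 0.0002]
2 T [-0.42, -0.03, 0.02] R [0.0001, -0.0004, 0.0002]
3 T [-0.42, -0.03, 0.02] R [0.0001, -0.0004, 0.0002]
```

View pics/w40b.png

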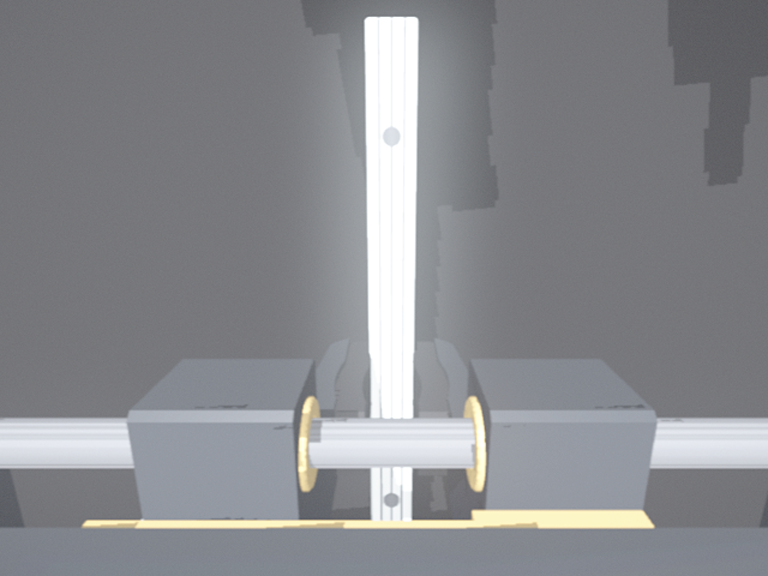

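{"name": "jog_arm", "arguments": {"motion": [{"translation": [-0.45, -0.05, 0.02], "rotation": [0, 0, 0], "claw": 0.5}, {"translation": [-0.45, -0.05, 0.02], "rotation": [0, 0, 0], "claw": 0.5}, {"translation": [-0.45, 0, 0.02], "rotation": [0, 0, 0], "claw": 0.5}, {"translation": [-0.4, 0, 0.02], "rotation": [0, 0, 0], "claw": 0.5}, {"translation": [0, 0, 0], "rotation": [0, 0, 0], "claw": 0.5}]}}

```text
time_s: 41.75
eef_pos: [0.4594, -0.1041, 0.0384]
orientation: [0.476, -0.475, 0.523, -0.523]
ft_force: [1.3, -0.2, -1.9]
gripper_width: 0.0136
```

Run:
```python
from h import *
c,o=snap('wrist','w41');print(o['eef_pos'],o['ft_force'],o['gripper_width'])
gam(c,(0,200,190,460),'w41b',2.9)
```

```text
[ 0.45944162 -0.10408523  0.03839798] [ 1.34120056 -0.19540104 -1.85957623] 0.013592411758956256
```

View pics/w41b.png

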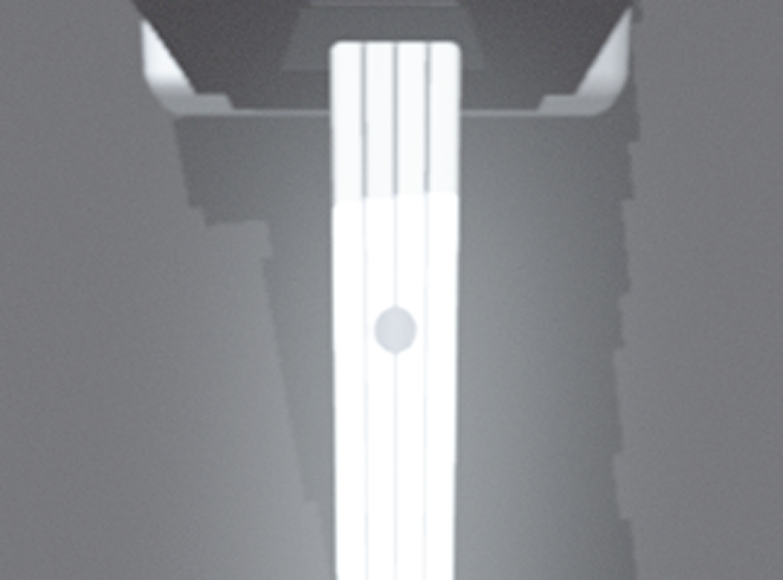

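{"name": "jog_arm", "arguments": {"motion": [{"translation": [-0.3, 0, -0.1], "rotation": [0, 0, 0], "claw": 0.5}, {"translation": [-0.3, 0, 0], "rotation": [0, 0, 0], "claw": 0.5}, {"translation": [0, 0, 0], "rotation": [0, 0, 0], "claw": 0.5}]}}

```text
time_s: 42.1
eef_pos: [0.4588, -0.0985, 0.0384]
orientation: [0.475, -0.475, 0.524, -0.524]
ft_force: [-0.0, -0.2, -3.0]
gripper_width: 0.0132
```

Run:
```python
from h import *
c,o=snap('wrist','w42');print(o['eef_pos'],o['ft_force'],o['gripper_width'])
gam(c,(0,200,190,460),'w42b',2.9)
```

```text
[ 0.45880798 -0.09850775  0.03837076] [-0.03715368 -0.23618225 -3.04596217] 0.01320440349050011
```

View pics/w42b.png

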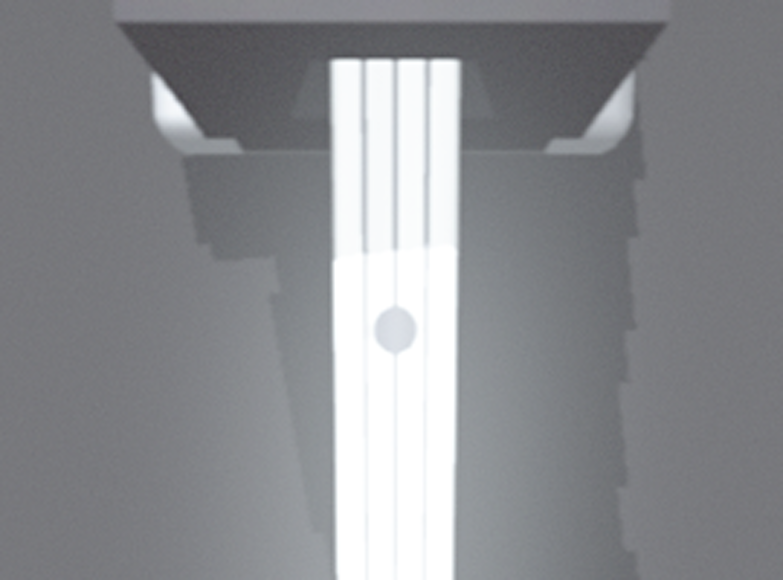

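{"name": "jog_arm", "arguments": {"motion": [{"translation": [-0.4, 0, -0.02], "rotation": [0, 0, 0], "claw": 0.5}, {"translation": [-0.4, 0, 0], "rotation": [0, 0, 0], "claw": 0.5}, {"translation": [-0.4, 0, 0], "rotation": [0, 0, 0], "claw": 0.5}]}}

```text
time_s: 42.45
eef_pos: [0.4598, -0.0867, 0.0384]
orientation: [-0.475, 0.475, -0.524, 0.524]
ft_force: [-0.5, -0.1, -3.1]
gripper_width: 0.013
```

{"name": "jog_arm", "arguments": {"motion": [{"translation": [-0.4, 0, 0], "rotation": [0, 0, 0], "claw": 0.5}, {"translation": [-0.4, 0, 0], "rotation": [0, 0, 0], "claw": 0.5}, {"translation": [-0.4, 0, 0], "rotation": [0, 0, 0], "claw": 0.5}]}}

```text
time_s: 42.75
eef_pos: [0.4609, -0.0748, 0.0384]
orientation: [-0.475, 0.475, -0.524, 0.524]
ft_force: [0.1, 0.5, -3.7]
gripper_width: 0.0129
```

Run:
```python
from h import *
c,o=snap('wrist','w43');print(o['eef_pos'],o['ft_force'],o['moment'],Rq(o['orientation'])[:,2])
gam(c,(0,240,190,460),'w43b',2.4)
```

```text
[ 0.46094652 -0.07478937  0.0383612 ] [ 0.13963317  0.47580472 -3.69530767] [-0.07049782 -0.0600177   0.00510114] [ 9.95254793e-01 -9.73031050e-02  5.73095620e-05]
```

View pics/w43b.png

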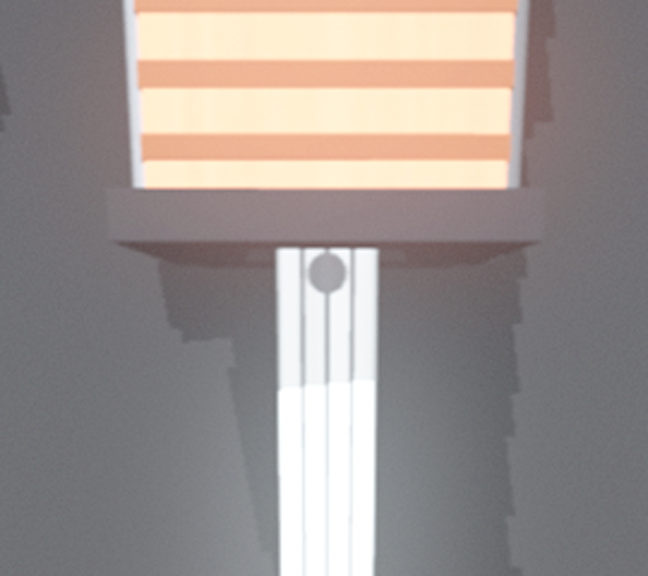

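{"name": "jog_arm", "arguments": {"motion": [{"translation": [-0.5, 0, 0], "rotation": [0, 0, 0], "claw": 0.5}, {"translation": [-0.5, 0, 0], "rotation": [0, 0, 0], "claw": 0.5}, {"translation": [-0.5, 0, 0], "rotation": [0, 0, 0], "claw": 0.5}, {"translation": [-0.5, 0, 0], "rotation": [0, 0, 0], "claw": 0.5}]}}

```text
time_s: 43.2
eef_pos: [0.4629, -0.0548, 0.0384]
orientation: [-0.475, 0.475, -0.524, 0.524]
ft_force: [-0.3, -0.0, -2.5]
gripper_width: 0.0133
```

{"name": "jog_arm", "arguments": {"motion": [{"translation": [-0.5, 0, 0], "rotation": [0, 0, 0], "claw": 0.5}, {"translation": [-0.5, 0, 0], "rotation": [0, 0, 0], "claw": 0.5}, {"translation": [-0.5, 0, 0], "rotation": [0, 0, 0], "claw": 0.5}, {"translation": [-0.5, 0, 0], "rotation": [0, 0, 0], "claw": 0.5}]}}

```text
time_s: 43.6
eef_pos: [0.4648, -0.035, 0.0383]
orientation: [-0.475, 0.475, -0.524, 0.524]
ft_force: [-0.5, 0.3, -2.7]
gripper_width: 0.013
```

{"name": "jog_arm", "arguments": {"motion": [{"translation": [-0.5, 0, 0], "rotation": [0, 0, 0], "claw": 0.5}, {"translation": [-0.5, 0, 0], "rotation": [0, 0, 0], "claw": 0.5}, {"translation": [-0.5, 0, 0], "rotation": [0, 0, 0], "claw": 0.5}, {"translation": [-0.4, 0, 0], "rotation": [0, 0, 0], "claw": 0.5}]}}

```text
time_s: 44.0
eef_pos: [0.4667, -0.016, 0.0383]
orientation: [0.475, -0.475, 0.524, -0.524]
ft_force: [1.4, 0.3, -3.0]
gripper_width: 0.0133
```

Run:
```python
from h import *
c,o=snap('wrist','w44');print(o['eef_pos'],o['ft_force'],o['moment'],Rq(o['orientation'])[:,2])
gam(c,(150,400,210,450),'w44b',2.4)
```

```text
[ 0.46668944 -0.01596254  0.03834968] [ 1.44616691  0.25689667 -3.00900831] [-0.0503634  -0.06203537 -0.04578493] [ 9.95261834e-01 -9.72310712e-02  3.60001026e-05]
```

View pics/w44b.png

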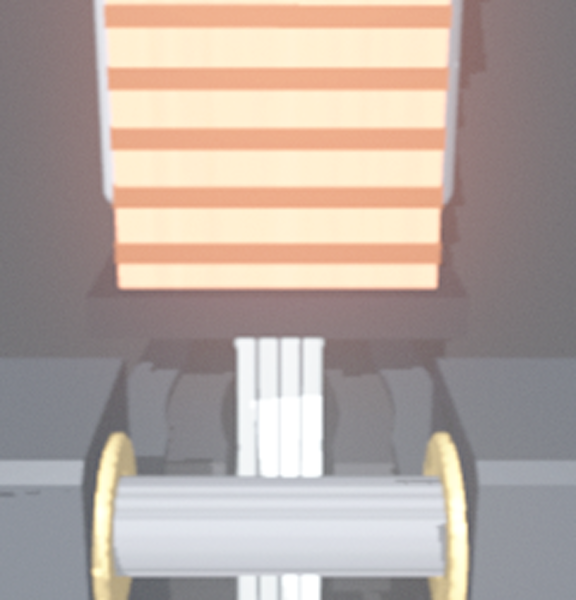

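{"name": "jog_arm", "arguments": {"motion": [{"translation": [0, 0, 0], "rotation": [0, 0, 0], "claw": 3}, {"translation": [0, 0, 0], "rotation": [0, 0, 0], "claw": 3}, {"translation": [0, 0, 0], "rotation": [0, 0, 0], "claw": 3}, {"translation": [0, 0, 0], "rotation": [0, 0, 0], "claw": 3}], "squeeze": 30}}

```text
time_s: 44.45
eef_pos: [0.4667, -0.0168, 0.0385]
orientation: [-0.475, 0.475, -0.524, 0.524]
ft_force: [-0.0, 0.0, -0.2]
gripper_width: 0.03
```

{"name": "jog_arm", "arguments": {"motion": [{"translation": [1.2, 0, 0], "rotation": [0, 0, 0], "claw": 3}, {"translation": [1.2, 0, 0], "rotation": [0, 0, 0], "claw": 3}, {"translation": [1.2, 0.1, 0], "rotation": [0, 0, 0], "claw": 3}, {"translation": [1.0, 0.2, 0], "rotation": [0, 0, 0], "claw": 3}, {"translation": [0, 0, 0], "rotation": [0, 0, 0], "claw": 3}]}}

```text
time_s: 44.95
eef_pos: [0.4615, -0.0649, 0.0351]
orientation: [-0.473, 0.475, -0.525, 0.525]
ft_force: [-0.5, -0.5, 0.5]
gripper_width: 0.0299
```

{"name": "jog_arm", "arguments": {"motion": [{"translation": [0, 0, 0], "rotation": [0, 0, 0], "claw": 3}, {"translation": [0, 0, 0], "rotation": [0, 0, 0], "claw": 0.5}, {"translation": [0, 0, 0], "rotation": [0, 0, 0], "claw": 0.5}, {"translation": [0, 0, 0], "rotation": [0, 0, 0], "claw": 0.5}, {"translation": [0, 0, 0], "rotation": [0, 0, 0], "claw": 0.5}]}}

```text
time_s: 45.45
eef_pos: [0.4623, -0.0616, 0.0354]
orientation: [0.475, -0.475, 0.524, -0.524]
ft_force: [-0.1, 1.3, 0.2]
gripper_width: 0.0136
```

Run:
```python
from h import *
c,o=snap('wrist','w45');print(o['eef_pos'],o['ft_force'],o['moment'],o['gripper_width'])
gam(c,(50,400,190,470),'w45b',1.7)
```

```text
[ 0.46234947 -0.06162181  0.03539279] [-0.09693344  1.34248239  0.22760965] [ 0.21164443 -0.11309926 -0.06429259] 0.013566187353794395
```

View pics/w45b.png

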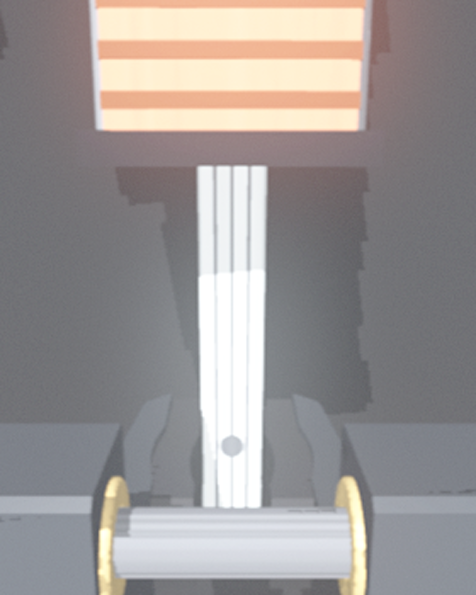

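{"name": "jog_arm", "arguments": {"motion": [{"translation": [-0.4, -0.05, 0], "rotation": [0, 0, 0], "claw": 0.5}, {"translation": [-0.4, -0.05, 0], "rotation": [0, 0, 0], "claw": 0.5}, {"translation": [-0.4, -0.03, 0], "rotation": [0, 0, 0], "claw": 0.5}, {"translation": [-0.4, -0.03, 0], "rotation": [0, 0, 0], "claw": 0.5}]}}

```text
time_s: 45.9
eef_pos: [0.4636, -0.0461, 0.037]
orientation: [-0.475, 0.475, -0.524, 0.524]
ft_force: [0.0, -1.5, -1.4]
gripper_width: 0.0134
```

{"name": "jog_arm", "arguments": {"motion": [{"translation": [-0.4, -0.02, 0], "rotation": [0, 0, 0], "claw": 0.5}, {"translation": [-0.4, -0.02, 0], "rotation": [0, 0, 0], "claw": 0.5}]}}

```text
time_s: 46.1
eef_pos: [0.4645, -0.038, 0.0374]
orientation: [-0.475, 0.475, -0.524, 0.524]
ft_force: [0.4, -1.0, -0.7]
gripper_width: 0.0132
```

{"name": "jog_arm", "arguments": {"motion": [{"translation": [-0.3, 0, 0], "rotation": [0, 0, 0], "claw": 0.5}, {"translation": [-0.3, 0, 0], "rotation": [0, 0, 0], "claw": 0.5}]}}

```text
time_s: 46.3
eef_pos: [0.465, -0.0324, 0.0374]
orientation: [-0.475, 0.475, -0.524, 0.524]
ft_force: [-0.1, -2.6, 0.3]
gripper_width: 0.0133
```

{"name": "jog_arm", "arguments": {"motion": [{"translation": [-0.2, 0, 0], "rotation": [0, 0, 0], "claw": 0.5}, {"translation": [-0.2, 0, 0], "rotation": [0, 0, 0], "claw": 0.5}]}}

```text
time_s: 46.5
eef_pos: [0.4653, -0.0291, 0.0375]
orientation: [-0.474, 0.475, -0.524, 0.524]
ft_force: [-1.2, -4.4, 2.4]
gripper_width: 0.0133
```

{"name": "jog_arm", "arguments": {"motion": [{"translation": [-0.2, 0, 0], "rotation": [0, 0, 0], "claw": 0.5}, {"translation": [-0.2, 0, 0], "rotation": [0, 0, 0], "claw": 0.5}]}}

```text
time_s: 46.7
eef_pos: [0.4654, -0.0273, 0.0376]
orientation: [-0.473, 0.475, -0.524, 0.525]
ft_force: [0.1, -13.1, 2.4]
gripper_width: 0.0135
```

{"name": "jog_arm", "arguments": {"motion": [{"translation": [0, -0.15, 0], "rotation": [0, 0, 0], "claw": 0.5}, {"translation": [-0.1, 0, 0], "rotation": [0, 0, 0], "claw": 0.5}]}}

```text
time_s: 46.9
eef_pos: [0.4646, -0.0272, 0.0387]
orientation: [-0.472, 0.476, -0.524, 0.525]
ft_force: [-1.2, -11.2, -2.4]
gripper_width: 0.0134
```

{"name": "jog_arm", "arguments": {"motion": [{"translation": [-0.2, 0, 0], "rotation": [0, 0, 0], "claw": 0.5}, {"translation": [0, 0, 0], "rotation": [0, 0, 0], "claw": 0.5}]}}

```text
time_s: 47.1
eef_pos: [0.464, -0.0271, 0.0386]
orientation: [-0.47, 0.476, -0.525, 0.526]
ft_force: [-1.7, -15.5, -2.2]
gripper_width: 0.0134
```

Run:
```python
from h import *
c,o=snap('wrist','w46');print(o['eef_pos'],o['ft_force'],o['moment'],o['gripper_width'])
gam(c,(100,400,210,450),'w46b',2)
```

```text
[ 0.46403288 -0.02706667  0.03861728] [ -1.7482233  -15.50017475  -2.24477672] [-3.14869422  0.15651801 -0.02920814] 0.013352117229232833
```

View pics/w46b.png

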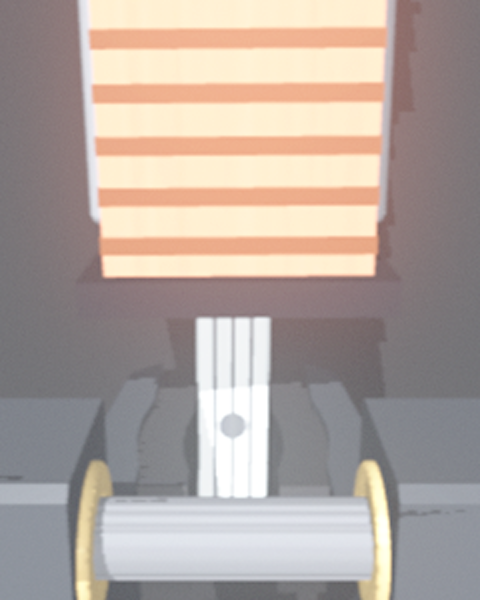

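{"name": "jog_arm", "arguments": {"motion": [{"translation": [0, 0, 0], "rotation": [0, 0, 0], "claw": 4}, {"translation": [0, 0, 0], "rotation": [0, 0, 0], "claw": 4}, {"translation": [0, 0, 0], "rotation": [0, 0, 0], "claw": 4}, {"translation": [0, 0, 0], "rotation": [0, 0, 0], "claw": 4}, {"translation": [0, -2, 0], "rotation": [0, 0, 0], "claw": 4}]}}

```text
time_s: 47.65
eef_pos: [0.4652, -0.0204, 0.0577]
orientation: [0.475, -0.476, 0.524, -0.522]
ft_force: [-0.9, -0.6, 0.7]
gripper_width: 0.0401
```

{"name": "jog_arm", "arguments": {"motion": [{"translation": [0, -4, 0], "rotation": [0, 0, 0], "claw": 4}, {"translation": [0, -4, 0], "rotation": [0, 0, 0], "claw": 4}, {"translation": [0, -4, 0], "rotation": [0, 0, 0], "claw": 4}, {"translation": [0, -4, 0], "rotation": [0, 0, 0], "claw": 4}, {"translation": [0, 0, 0], "rotation": [0, 0, 0], "claw": 4}]}}

```text
time_s: 48.15
eef_pos: [0.4692, -0.0206, 0.2233]
orientation: [-0.478, 0.472, -0.521, 0.526]
ft_force: [1.1, 0.3, -0.4]
gripper_width: 0.0406
```

Run:
```python
from h import *
plan([.56,.03,.27],down(-.07))
```

```text
p0 [ 0.4692 -0.0206  0.2233] dist 0.114 rot [-0.0101 -0.027  -0.0017] rows 3
0 T [-1.98, -1.52, 2.86] R [-0.0034, -0.009, -0.0006]
1 T [-1.95, -1.54, 2.88] R [-0.0034, -0.009, -0.0006]
2 T [-1.92, -1.55, 2.89] R [-0.0034, -0.009, -0.0006]
```

{"name": "jog_arm", "arguments": {"motion": [{"translation": [-2, -1.5, 2.9], "rotation": [0, -0.009, 0], "claw": 4}, {"translation": [-2, -1.5, 2.9], "rotation": [0, -0.009, 0], "claw": 3}, {"translation": [-2, -1.5, 2.9], "rotation": [0, -0.009, 0], "claw": 3}, {"translation": [0, 0, 0], "rotation": [0, 0, 0], "claw": 3}, {"translation": [0, 0, 0], "rotation": [0, 0, 0], "claw": 3}]}}

```text
time_s: 48.65
eef_pos: [0.5576, 0.0313, 0.2627]
orientation: [0.482, -0.483, 0.517, -0.517]
ft_force: [-0.8, 0.3, -1.2]
gripper_width: 0.0301
```

Run:
```python
from h import *
snap('wrist','w47a');c,o=snap('wrist','w47');print(o['eef_pos'])
gam(c,(0,360,100,560),'w47b',1.7)
snap('scene','s47')
```

```text
[0.55670151 0.03034936 0.26249916]
```

View pics/w47b.png

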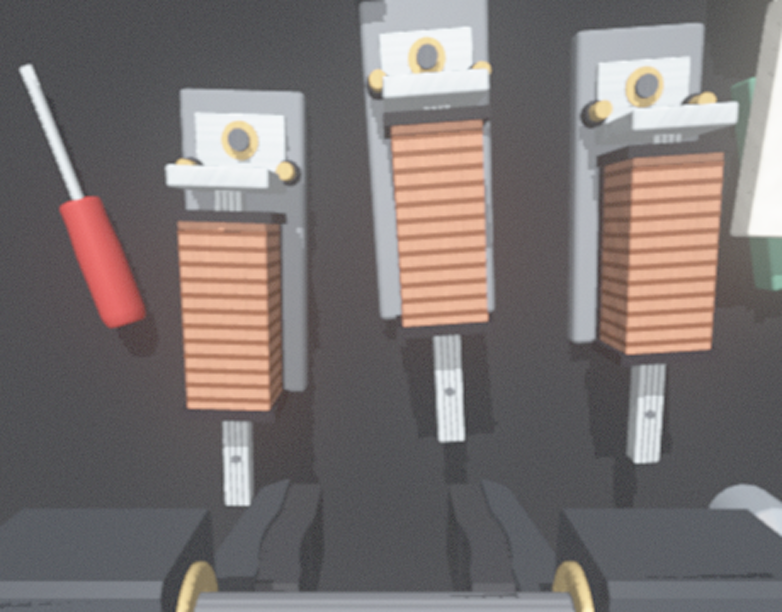

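View pics/s47.png

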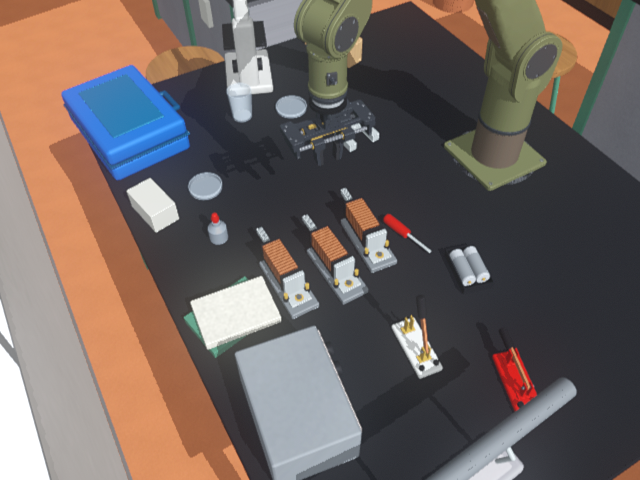

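Run:
```python
from h import *
from coils import coils
c,o=load('w47');C=coils()
D={'A':((237.5,505),(166,187),(268,188)),'B':((451,441),(384,107),(490,102)),'C':((647,462),(633,129),(737,124))}
for n,(r,a,b) in D.items():
    t,f,m=C[n];u=lambda p:(p[0]/1.7+100,p[1]/1.7)
    R_=onz(c,o,*u(r),.055)[:2]; Y=(onz(c,o,*u(a),.078)[:2]+onz(c,o,*u(b),.078)[:2])/2
    print(n,'rear->yoke',((Y-R_)@f*1e3).round(1),'yoke from mouth',((Y-m)@f*1e3).round(1),'lateral',((R_-m)@np.array([f[1],-f[0]])*1e3).round(1))
plan([.541,.377,.27],down(-.145))
```

```text
A rear->yoke 178.6 yoke from mouth 120.4 lateral -1.4
B rear->yoke 176.2 yoke from mouth 110.9 lateral 1.8
C rear->yoke 179.0 yoke from mouth 116.6 lateral 0.7
p0 [0.5565 0.0297 0.2627] dist 0.3477 rot [0.0029 0.0738 0.0014] rows 8
0 T [-4.32, -0.09, -0.5] R [0.0004, 0.0092, 0.0002]
1 T [-4.31, -0.09, -0.54] R [0.0004, 0.0092, 0.0002]
2 T [-4.31, -0.09, -0.58] R [0.0004, 0.0092, 0.0002]
3 T [-4.3, -0.09, -0.62] R [0.0004, 0.0092, 0.0002]
4 T [-4.3, -0.09, -0.66] R [0.0004, 0.0092, 0.0002]
5 T [-4.29, -0.09, -0.7] R [0.0004, 0.0092, 0.0002]
6 T [-4.28, -0.09, -0.74] R [0.0004, 0.0092, 0.0002]
7 T [-4.28, -0.09, -0.78] R [0.0004, 0.0092, 0.0002]
```

{"name": "jog_arm", "arguments": {"motion": [{"translation": [-4.3, -0.2, -0.5], "rotation": [0, 0.009, 0], "claw": 5}, {"translation": [-4.3, -0.2, -0.54], "rotation": [0, 0.009, 0], "claw": 5}, {"translation": [-4.3, -0.2, -0.58], "rotation": [0, 0.009, 0], "claw": 5}, {"translation": [-4.3, -0.2, -0.62], "rotation": [0, 0.009, 0], "claw": 5}, {"translation": [-4.3, -0.2, -0.66], "rotation": [0, 0.009, 0], "claw": 5}]}}

```text
time_s: 49.3
eef_pos: [0.5473, 0.2477, 0.2734]
orientation: [-0.469, 0.471, -0.528, 0.528]
ft_force: [0.8, 0.0, 0.2]
gripper_width: 0.0505
```

{"name": "jog_arm", "arguments": {"motion": [{"translation": [-4.3, 0, -0.7], "rotation": [0, 0.009, 0], "claw": 5}, {"translation": [-4.3, 0, -0.74], "rotation": [0, 0.009, 0], "claw": 5}, {"translation": [-4.2, 0, -0.78], "rotation": [0, 0.009, 0], "claw": 5}, {"translation": [0, 0, 0], "rotation": [0, 0, 0], "claw": 5}, {"translation": [0, 0, 0], "rotation": [0, 0, 0], "claw": 5}]}}

```text
time_s: 49.8
eef_pos: [0.5411, 0.3769, 0.2728]
orientation: [-0.463, 0.464, -0.534, 0.534]
ft_force: [0.5, -0.8, 0.3]
gripper_width: 0.05
```

Run:
```python
from h import *
snap('wrist','w48a');c,o=snap('wrist','w48');print(o['eef_pos'])
gam(c,(0,480,0,640),'w48b',1.2)
h=np.array([-.145,-.9894,0]);H=np.array([.549,.424,.048])
for t in (1.0,1.1,1.2,1.3): print(t,[proj(c,o,H+r*(np.cos(t)*h+np.sin(t)*np.array([0,0,1]))).round(0)*1.2 for r in (.02,.085,.135)])
plan([.5415,.379,.138],down(-.145))
```

```text
[0.54208547 0.37521128 0.27306999]
1.0 [array([391.2, 198. ]), array([391.2, 256.8]), array([391.2, 315.6])]
1.1 [array([391.2, 195.6]), array([391.2, 247.2]), array([391.2, 300. ])]
1.2 [array([391.2, 193.2]), array([391.2, 236.4]), array([391.2, 282. ])]
1.3 [array([391.2, 190.8]), array([391.2, 225.6]), array([391.2, 261.6])]
p0 [0.5426 0.3745 0.2734] dist 0.1354 rot [-0.0002  0.      0.0028] rows 4
0 T [-0.12, 3.38, -0.04] R [-0.0, 0.0, 0.0007]
1 T [-0.12, 3.38, -0.04] R [-0.0, 0.0, 0.0007]
2 T [-0.11, 3.38, -0.04] R [-0.0, 0.0, 0.0007]
3 T [-0.11, 3.38, -0.04] R [-0.0, 0.0, 0.0007]
```

View pics/w48b.png

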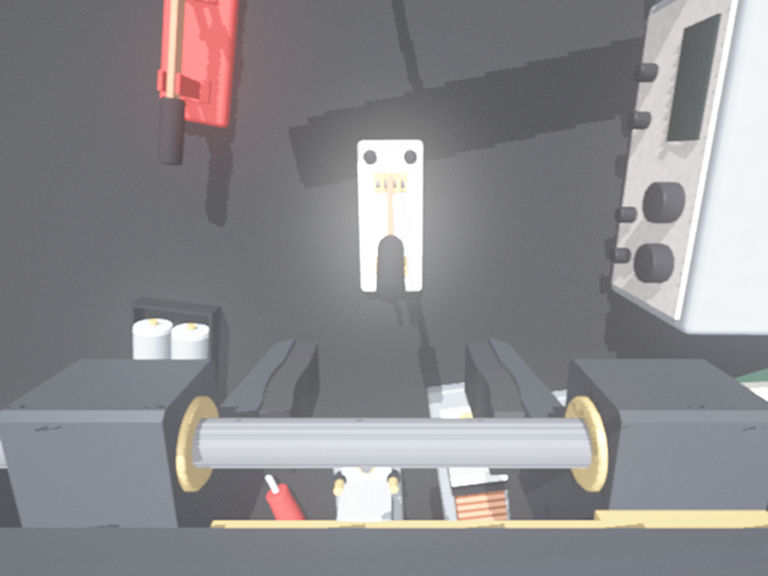

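{"name": "jog_arm", "arguments": {"motion": [{"translation": [-0.12, 3.4, -0.05], "rotation": [0, 0, 0], "claw": 5}, {"translation": [-0.12, 3.4, -0.05], "rotation": [0, 0, 0], "claw": 5}, {"translation": [-0.12, 3.4, -0.05], "rotation": [0, 0, 0], "claw": 5}, {"translation": [-0.12, 3.4, 0], "rotation": [0, 0, 0], "claw": 5}, {"translation": [0, 0, 0], "rotation": [0, 0, 0], "claw": 5}], "squeeze": 15}}

```text
time_s: 50.4
eef_pos: [0.5393, 0.3773, 0.1334]
orientation: [-0.459, 0.466, -0.534, 0.535]
ft_force: [-0.8, -0.8, 0.0]
gripper_width: 0.05
```

{"name": "jog_arm", "arguments": {"motion": [{"translation": [0, 0, 0], "rotation": [0, 0, 0], "claw": 5}, {"translation": [0, 0, 0], "rotation": [0, 0, 0], "claw": 1}, {"translation": [0, 0, 0], "rotation": [0, 0, 0], "claw": 1}, {"translation": [0, 0, 0], "rotation": [0, 0, 0], "claw": 1}, {"translation": [0, 0, 0], "rotation": [0, 0, 0], "claw": 1}]}}

```text
time_s: 50.9
eef_pos: [0.5417, 0.3823, 0.1388]
orientation: [-0.464, 0.463, -0.534, 0.534]
ft_force: [-0.4, 0.8, -0.5]
gripper_width: 0.0197
```

{"name": "jog_arm", "arguments": {"motion": [{"translation": [0, 0, 0], "rotation": [0, 0, 0], "claw": 1}, {"translation": [0, 0, 0], "rotation": [0, 0, 0], "claw": 1}]}}

```text
time_s: 51.1
eef_pos: [0.5423, 0.3821, 0.1386]
orientation: [-0.464, 0.462, -0.534, 0.535]
ft_force: [0.9, -1.2, 3.4]
gripper_width: 0.0174
```

Run:
```python
from h import *
o=arm.get_obs();print(o['eef_pos'],o['ft_force'],o['gripper_width'])
A=Rq(o['orientation']);h=np.array([-.145,-.9894,0]);H=np.array([.549,.424,.028]);d=o['eef_pos']-H
r=np.hypot(d@h,d[2]);t0=np.arctan2(d[2],d@h);print(r,t0)
P=[H+r*(np.cos(t)*h+np.sin(t)*np.array([0,0,1])) for t in np.linspace(t0,-.03,16)]
for i in range(15): print(i,(A.T@(P[i+1]-P[i])*100).round(2))
```

```text
[0.54227139 0.38210748 0.13858169] [ 0.89262626 -1.15374918  3.39638405] 0.01736391707708972
0.11844034076641431 1.2044681347728594
0 [ 0.89  0.39 -0.  ]
1 [ 0.86  0.46 -0.  ]
2 [ 0.82  0.53 -0.  ]
3 [ 0.77  0.59 -0.  ]
4 [ 0.72  0.65 -0.  ]
5 [ 0.67  0.71 -0.  ]
6 [ 0.61  0.76 -0.  ]
7 [ 0.54  0.81 -0.  ]
8 [ 0.47  0.85 -0.  ]
9 [ 0.4   0.89 -0.  ]
10 [ 0.33  0.92 -0.  ]
11 [ 0.25  0.94 -0.  ]
12 [ 0.17  0.96 -0.  ]
13 [ 0.09  0.97 -0.  ]
14 [ 0.01  0.97 -0.  ]
```

{"name": "jog_arm", "arguments": {"motion": [{"translation": [0.89, 0.39, 0], "rotation": [0, 0, 0], "claw": 1}, {"translation": [0.86, 0.46, 0], "rotation": [0, 0, 0], "claw": 1}, {"translation": [0.82, 0.53, 0], "rotation": [0, 0, 0], "claw": 1}, {"translation": [0.77, 0.59, 0], "rotation": [0, 0, 0], "claw": 1}, {"translation": [0.72, 0.65, 0], "rotation": [0, 0, 0], "claw": 1}]}}

```text
time_s: 51.6
eef_pos: [0.5368, 0.3425, 0.1113]
orientation: [0.464, -0.462, 0.534, -0.534]
ft_force: [5.3, 4.3, -2.0]
gripper_width: 0.0175
```

{"name": "jog_arm", "arguments": {"motion": [{"translation": [0.67, 0.71, 0], "rotation": [0, 0, 0], "claw": 1}, {"translation": [0.61, 0.76, 0], "rotation": [0, 0, 0], "claw": 1}, {"translation": [0.54, 0.81, 0], "rotation": [0, 0, 0], "claw": 1}, {"translation": [0.47, 0.85, 0], "rotation": [0, 0, 0], "claw": 1}, {"translation": [0.4, 0.89, 0], "rotation": [0, 0, 0], "claw": 1}]}}

```text
time_s: 52.1
eef_pos: [0.5332, 0.3164, 0.0713]
orientation: [0.465, -0.461, 0.535, -0.534]
ft_force: [4.6, 3.3, -0.0]
gripper_width: 0.0177
```

{"name": "jog_arm", "arguments": {"motion": [{"translation": [0.33, 0.92, 0], "rotation": [0, 0, 0], "claw": 1}, {"translation": [0.25, 0.94, 0], "rotation": [0, 0, 0], "claw": 1}, {"translation": [0.17, 0.96, 0], "rotation": [0, 0, 0], "claw": 1}, {"translation": [0.05, 0.7, 0], "rotation": [0, 0, 0], "claw": 1}, {"translation": [0, 0, 0], "rotation": [0, 0, 0], "claw": 1}]}}

```text
time_s: 52.6
eef_pos: [0.5322, 0.3083, 0.0356]
orientation: [0.464, -0.462, 0.534, -0.534]
ft_force: [5.5, 4.0, -0.9]
gripper_width: 0.0176
```

Run:
```python
from h import *
c,o=snap('wrist','w49');print(o['eef_pos'],o['ft_force'],o['gripper_width'])
snap('side','d49');crop('d49',170,260,120,90,6,'d49c')
```

```text
[0.53216268 0.30830152 0.03558447] [ 5.48895593  4.03547736 -0.93900516] 0.017633192947201563
```

View pics/d49c.png

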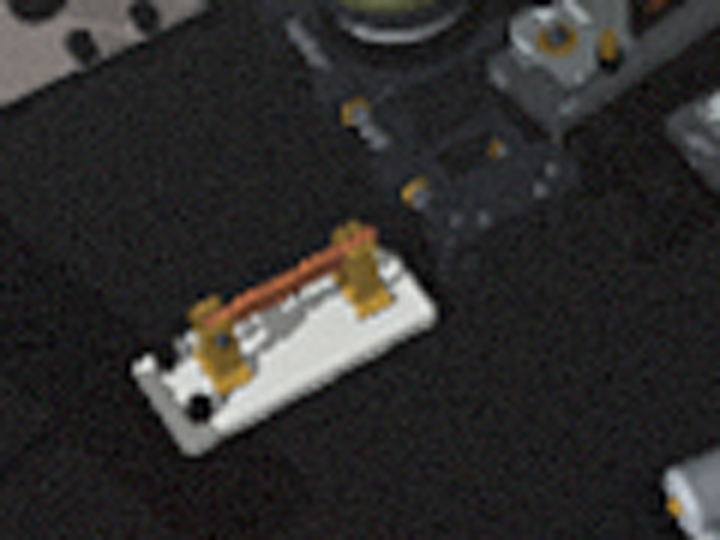

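Nearly shut (~0.05 rad); press down the last bit to the stop.

{"name": "jog_arm", "arguments": {"motion": [{"translation": [0, 0.3, 0], "rotation": [0, 0, 0], "claw": 1}, {"translation": [0, 0.3, 0], "rotation": [0, 0, 0], "claw": 1}, {"translation": [0, 0.1, 0], "rotation": [0, 0, 0], "claw": 1}]}}

```text
time_s: 53.0
eef_pos: [0.5323, 0.3082, 0.0317]
orientation: [-0.465, 0.462, -0.534, 0.535]
ft_force: [0.3, -0.4, 23.8]
gripper_width: 0.0172
```

{"name": "jog_arm", "arguments": {"motion": [{"translation": [0, 0.2, 0], "rotation": [0, 0, 0], "claw": 1}, {"translation": [0, 0, 0], "rotation": [0, 0, 0], "claw": 1}, {"translation": [0, 0, 0], "rotation": [0, 0, 0], "claw": 1}]}}

```text
time_s: 53.3
eef_pos: [0.5323, 0.3082, 0.0301]
orientation: [-0.465, 0.461, -0.534, 0.535]
ft_force: [0.9, -0.4, 20.8]
gripper_width: 0.0177
```

{"name": "jog_arm", "arguments": {"motion": [{"translation": [0, 0, 0], "rotation": [0, 0, 0], "claw": 5}, {"translation": [0, 0, 0], "rotation": [0, 0, 0], "claw": 5}, {"translation": [0, 0, 0], "rotation": [0, 0, 0], "claw": 5}, {"translation": [0, 0, 0], "rotation": [0, 0, 0], "claw": 5}, {"translation": [0, -2, 0], "rotation": [0, 0, 0], "claw": 5}]}}

```text
time_s: 53.8
eef_pos: [0.5282, 0.3058, 0.0447]
orientation: [0.461, -0.466, 0.535, -0.534]
ft_force: [-0.8, -0.7, 0.5]
gripper_width: 0.0498
```

{"name": "jog_arm", "arguments": {"motion": [{"translation": [0, -4, 0], "rotation": [0, 0, 0], "claw": 5}, {"translation": [0, -4, 0], "rotation": [0, 0, 0], "claw": 5}, {"translation": [0, -4, 0], "rotation": [0, 0, 0], "claw": 5}, {"translation": [3, -4, 0], "rotation": [0, 0, 0], "claw": 5}, {"translation": [4, -2, 0], "rotation": [0, 0, 0], "claw": 5}]}}

```text
time_s: 54.3
eef_pos: [0.5213, 0.2405, 0.2302]
orientation: [0.466, -0.462, 0.534, -0.533]
ft_force: [0.8, -0.6, -0.1]
gripper_width: 0.0498
```

Run:
```python
from h import *
snap('wrist','w50a');c,o=snap('wrist','w50');print(o['eef_pos'],o['ft_force'])
snap('scene','s50');snap('side','d50');crop('d50',170,260,120,90,6,'d50c');crop('s50',370,290,110,90,7,'s50c');gam(c,(0,480,0,640),'w50b',1.2)
for nm,f,box in (('scene','s50',(380,300,80,90)),('side','d50',(180,280,80,70))):
    cc_,_=load(f);x0,y0,w,h=box; im=cc_['pixels'][y0:y0+h,x0:x0+w]; hsv=cv2.cvtColor(im,cv2.COLOR_BGR2HSV)
    m=((hsv[...,0]<13)&(hsv[...,1]>90)&(hsv[...,2]>90)); pts=np.argwhere(m)[:,::-1]+[x0,y0]
    v=cv2.fitLine(pts.astype(np.float32),cv2.DIST_L2,0,.01,.01).ravel(); t=(pts-v[2:])@v[:2]
    print(nm,len(pts),v[2:]+v[:2]*t.min(),v[2:]+v[:2]*t.max())
```

```text
[0.52191588 0.22959542 0.23160684] [-1.15533234 -6.44137407  0.583236  ]
scene 98 [406.32428218 315.38457209] [426.4487533  350.74460035]
side 95 [204.39585176 313.71948686] [231.80237058 298.64079536]
```

View pics/d50c.png

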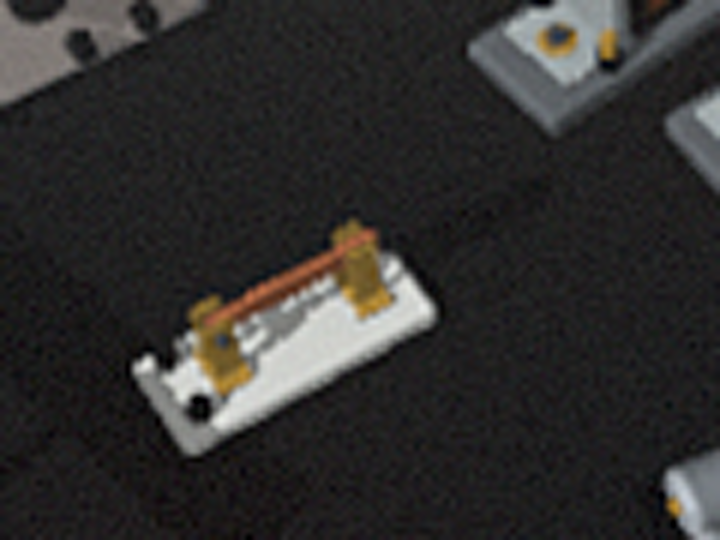

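View pics/w50b.png

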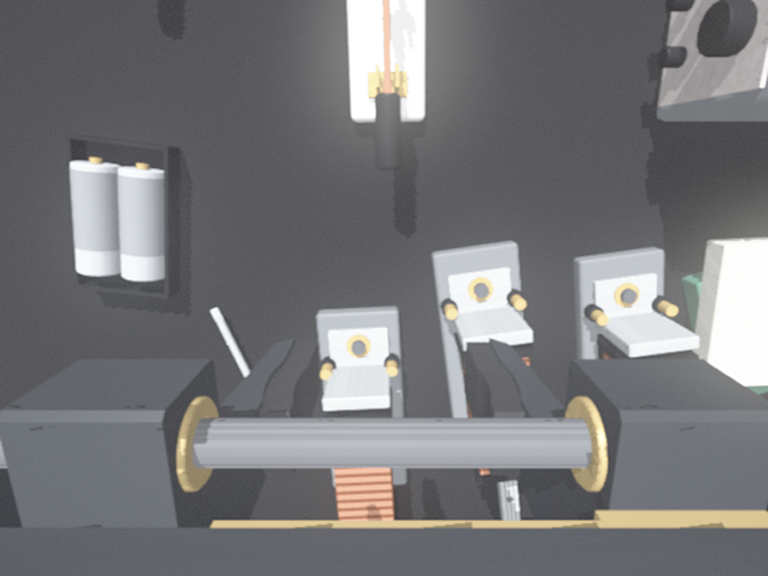

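{"name": "jog_arm", "arguments": {"motion": [{"translation": [3, -2, 0], "rotation": [0, 0, 0], "claw": 5}, {"translation": [4.5, -1, 0], "rotation": [0, 0, 0], "claw": 5}, {"translation": [4.5, 0, 0], "rotation": [0, 0, 0], "claw": 5}, {"translation": [4.5, 0, 0], "rotation": [0, 0, 0], "claw": 5}, {"translation": [3, 0, 0], "rotation": [0, 0, 0], "claw": 5}]}}

```text
time_s: 55.0
eef_pos: [0.4918, 0.043, 0.2561]
orientation: [0.462, -0.464, 0.535, -0.534]
ft_force: [-0.3, -1.1, 0.3]
gripper_width: 0.0501
```

{"name": "jog_arm", "arguments": {"motion": [{"translation": [0, 0, 1.5], "rotation": [0, 0, 0], "claw": 5}, {"translation": [0, 0, 1.5], "rotation": [0, 0, 0], "claw": 5}, {"translation": [0, 0, 0], "rotation": [0, 0, 0], "claw": 5}, {"translation": [0, 0, 0], "rotation": [0, 0, 0], "claw": 5}, {"translation": [0, 0, 0], "rotation": [0, 0, 0], "claw": 5}]}}

```text
time_s: 55.5
eef_pos: [0.5215, 0.0418, 0.2566]
orientation: [0.463, -0.464, 0.534, -0.533]
ft_force: [-0.1, -0.1, -0.1]
gripper_width: 0.0499
```

Run:
```python
from h import *
snap('wrist','w51a');c,o=snap('wrist','w51');print(o['eef_pos'],o['ft_force'])
gam(c,(0,360,80,600),'w51b',1.5)
snap('scene','s51')
```

```text
[0.52166838 0.04159931 0.25683926] [-0.21283212  0.6745183  -0.5634256 ]
```

View pics/w51b.png

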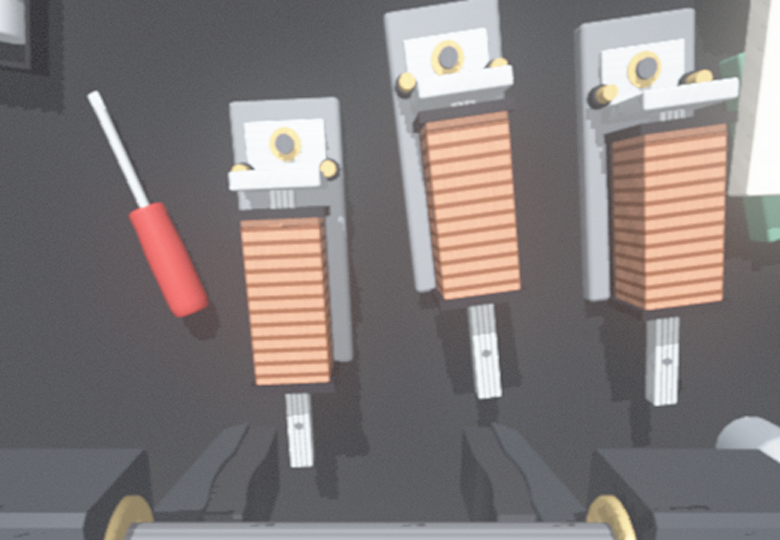

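View pics/s51.png

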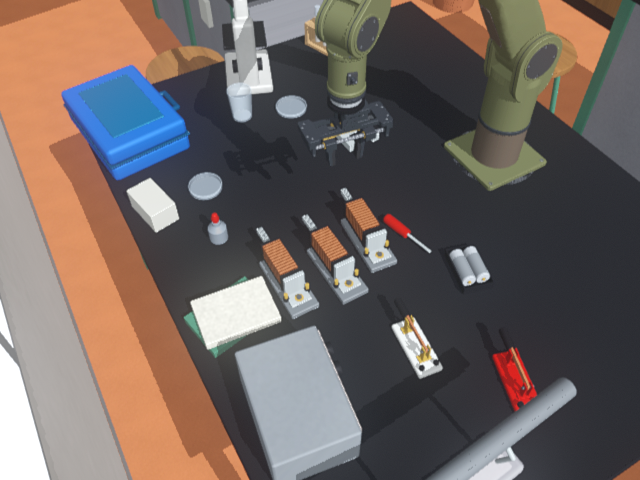

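```bash
python3 -c "
from cell import arm
print(arm.hand_in())"
```

```text
the job is handed in; nothing more can be done
None
```

I opened the white knife switch to about 1.2 rad. I then fed all three cores through their coils until they stopped against the yoke plates, closed the switch to its stop and let go. The job was handed in at about 55.7 s of the 210 s; no verdict was reported.

**Cores home:** each core stopped with a steady push of about 12–15 N and no further movement. From the pictures each core's rear end is 176–179 mm from its yoke face, against a 180 mm core. That fits no air gap, within the measuring error of a few mm. All three can be seen bridging the gap to the yoke plate.

**Switch shut:** the blade's line in both fixed cameras matches the starting pictures to within 0.3 px. The nearby red look-alike switch was left alone.

**Other things on the bench:** by eye they look unmoved in the last scene picture. The final force reading was near zero, so the arm is touching nothing.

**What disagreed or went wrong along the way:**
- **Fingertip position:** the fingertips are about 10 mm behind the TCP, not 14 mm ahead as the text says. The first grip on the handle closed on nothing, with about 6 N of contact, and I corrected for it after that.
- **First core:** it drooped in the first grip, so I laid it down and gripped it again nearer its middle.
- **Coil C core (farthest from the robot):** it rubbed at about 8 N and slipped forward about 5 mm when I eased the gripper up, then seated normally.
- **Middle coil (coil B):** the last picture put its yoke at 111 mm from the mouth, against 116 mm measured earlier. The edge was hard to pick out, so I relied on the firm stop at about 117 mm.

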